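Lock and clip the capsule filler for a fill, tools laid ready

ROBOT

A 6-joint arm with a two-finger parallel gripper is mounted at the origin on the work surface. World frame = base frame: x ahead of the robot, y to its left, z up, the work surface at z = 0. Lengths are in m, angles in rad, forces in N, time in s.
With the tool pointing down it reaches from about 0.35 to 0.775 m from the base axis. Payload 5.5 kg.
Tool frame: the origin (TCP) lies at the very end of the fingers, on their centre line; the grasp point (between the pads) lies 19 mm behind it; z points along the fingers, y is the direction in which the jaws open and shut (so a half turn about z gives the same grasp; the last joint's range is limited). The gripper opens to 85 mm and grips with 20 to 120 N. Pads are 22 mm wide; open, the fingers measure 114 mm over their backs; the gripper's body (76 mm by 85 mm) begins 54 mm behind the grasp point. The pads swing forward as they close: fully open they stand 13 mm farther back than shut.
Start: joints at [1.085, 0.313, 0.046, 1.304, 0, 1.431], TCP at [0.195, 0.541, 0.197] pointing down, gripper open.
Joint ranges: [-2.76, 2.76], [-0.86, 1.69], [-1.03, 1.26], [-2.2, 2.34], [-1.47, 1.5], [-3.14, 3.14]. Speed limits (rad/s): [2.57, 2.57, 3.14, 3.14, 3.14, 3.14].

INTERFACE

Orientations are given as a unit quaternion [w, x, y, z].
In Python, from rig import telemetry, vision, finish_job gives the robot as it stands.
- The arm moves only by the tool arm_command, never from a script. Its argument "series" is a list of rows, each an object with "hand": the gripper command: -1 is shut, 1 is fully open, values between are in proportion; "slide": the shift along the tool's x, y, z in cm, a list of three; "roll": the turn about the tool's z in degrees. In form: [{"hand": hand, "slide": [tx, ty, tz], "roll": roll}, ...]. A call has 1 to 8 rows; each row shifts and turns the commanded pose from where the row before left it, along the tool's axes as they then stand; what a row does not reach is not made up. A row lasts 1/12 s, in which the tool goes at most 41.7 mm and 7.16 degrees, less where a joint would pass 70% of its speed; a pose out of reach is approached as far as the arm can. A call is refused whole if a number of a shift passes 4.17 or a number of a turn 7.16, either way. A call with a gripper value outside its range is refused whole. The fingers move at their own pace and stop on an object; the grip force is fixed at half the most. Time passes only in rows, so rows that do not move let the fingers close. It gives the time, the measured TCP pose, the force and the opening at its end, in the units of the state.
- telemetry.sense(): the state, without advancing time (a new reading comes with each control period).
- vision.get_image(name): name is "scene" or "top" or "wrist"; returns a dict with "image" (480x640x3 uint8, red, green, blue), "fx", "fy", "cx", "cy" (pixels), "R" (3x3) and "t" (3): a world point X has camera coordinates R X + t; the wrist camera has in their place "tool_from_camera" (4x4, takes a point from camera to tool coordinates, whose origin is the TCP and whose axes are the flange's). Camera axes: x right, y down, z forward; pixel columns grow to the right and rows downward; lengths in m; the calibration is good to about 2 mm. The wrist camera is an equidistant fisheye: a pixel r from the principal point sees the ray r / f radians off the axis. A picture is of the moment at which its call begins: read the wrist's pose just before it. There is no depth.
- finish_job(): hands the job in, once; it reports no verdict.
The state is a dict: "t": time; "joint_positions": joint angles; "qd": joint speeds; "effort": joint torques, N m; "tool_pos": TCP position; "ee_rot": TCP orientation; "contact_force": force on the tool from outside, world axes, zero at the start; "torque": the same for the moment, N m; "grip_width": finger opening in m.
Only numpy, scipy, OpenCV 4.12 (cv2) and the standard library are available. Lean on these libraries where they do the work, as an engineer would, in place of code of your own. Each camera call takes 0.05 s, during which the arm holds its last target.

TASK

Get the capsule filler ready for powder: first slide the capsule lock by its black knob to the next stop (the middle one, green dot), so that it clicks in without running on to the red eject stop. Then fasten the powder frame by pressing the four spring clips sideways on to the grooved studs, one on each, until every clip is fully seated. The spatulas belong in the tool tray, each lying flat on its floor along the tray's length with the handle at the end nearest the robot; leave the jar, beaker and bottle alone.

Things in the scene. Friction and masses are not known exactly. Their poses are not given: they have to be found in the camera images.
- filler: Fixed manual capsule filler: white base 150 (x) x 256 (y) x 44 mm high; aluminium powder frame on it (walls 24 mm high, outside x -34 to 72, y +-88 mm) round blue capsules. Origin under the base's centre; x away from the robot. 5 mm flanges, tops 49 mm over the table, reach out from the walls to y = +-152 mm (x -48 to 72 mm).
- stud1 (a point): Stud 1, upright steel, +y flange, the one farther from the robot (filler x 46, y 118 mm): point on its axis on the flange's top. From there up: groove 7 mm high with a neck 12 mm across, then a head 19 mm across, 7 mm thick. The frame's wall begins 30 mm from the axis, inboard; the outboard side is open. Axes as the filler's.
- stud2 (a point): Stud 2, upright steel, +y flange, the nearer one (filler x -22, y 118 mm): point on its axis on the flange's top. From there up: groove 7 mm high with a neck 12 mm across, then a head 19 mm across, 7 mm thick. The frame's wall begins 30 mm from the axis, inboard; the outboard side is open. Axes as the filler's.
- stud3 (a point): Stud 3, upright steel, -y flange, the one farther from the robot (filler x 46, y -118 mm): point on its axis on the flange's top. From there up: groove 7 mm high with a neck 12 mm across, then a head 19 mm across, 7 mm thick. The frame's wall begins 30 mm from the axis, inboard; the outboard side is open. Axes as the filler's.
- stud4 (a point): Stud 4, upright steel, -y flange, the nearer one (filler x -22, y -118 mm): point on its axis on the flange's top. From there up: groove 7 mm high with a neck 12 mm across, then a head 19 mm across, 7 mm thick. The frame's wall begins 30 mm from the axis, inboard; the outboard side is open. Axes as the filler's.
- clip1: Open spring clip, steel 4 mm thick, lying flat, with an upright blue grip lug. Origin: underside, at the seat (on the stud's axis when seated). x points out of the mouth: the clip is pushed along its +x. Lug 12 (x) x 14 (y) x 32 mm high from the underside, centred at x = -30 mm; the tongue under it is no wider and ends at x = -38 mm. 64 g. All clips are alike; any fits any stud.
- clip2: Clip like clip1. Two sprung arms beside the seat reach 17 mm ahead of the origin (26 mm wide over the arms, 33 mm over their flared tips); the mouth between the nibs is 8 mm wide, springs open over the 12 mm neck at a push of about 5 to 10 N, and snaps shut behind it.
- clip3: Clip like clip1; see also clip2.
- clip4: Clip like clip1; see also clip2.
- lock (a joint): Capsule lock slide: perforated steel plate crossing the ports on the filler's near ledge, along the filler's y (m, grows to +y). A spring ball clicks into three stops: 0 load (white dot), 0.022 hold (green), 0.044 eject (red); about halfway between stops it tips over into one or the other. Takes about 5 N. A black pointer on the plate shows the stop.
- lock_knob (a point): Grip point of the lock slide's upright round black knob, 16 mm across, from 53 to 83 mm above the table (this point is on its axis at 74 mm); the frame's wall begins 25 mm from its axis on the +x side (filler frame) and is 68 mm above the table.
- spatula1: Powder spatula lying flat, 150 mm long, 55 g: black handle 85 x 14 x 12 mm high (x -55 to 30 mm) and flat steel blade 3 mm thick, 14 mm wide (x 27 to 95 mm). Origin on the underside below the balance point, in the handle; x points to the blade's tip, z up. May be absent.
- spatula2: Powder spatula lying flat, 150 mm long, 55 g: black handle 85 x 14 x 12 mm high (x -55 to 30 mm) and flat steel blade 3 mm thick, 22 mm wide (x 27 to 95 mm). Origin on the underside below the balance point, in the handle; x points to the blade's tip, z up. May be absent.
- spatula3: Powder spatula lying flat, 150 mm long, 55 g: black handle 85 x 14 x 12 mm high (x -55 to 30 mm) and flat steel blade 3 mm thick, 30 mm wide (x 27 to 95 mm). Origin on the underside below the balance point, in the handle; x points to the blade's tip, z up. May be absent.
- spatula1_tip (a point): Tip of that spatula's blade.
- spatula2_tip (a point): Tip of that spatula's blade.
- spatula3_tip (a point): Tip of that spatula's blade.
- tray: Stainless tool tray, fixed: 220 (x) x 184 (y) mm, floor 3 mm thick, rim 9 mm high and 3 mm wide. Origin under its centre on the table; its x (long side) points away from the robot, so its -x end is the near end.
- jar: Bystander: amber capsule jar, 64 mm across, 100 mm high; origin under its centre.
- beaker: Bystander: steel beaker, 66 mm across, 75 mm high; origin under its centre.
- spray: Bystander: clear bottle with blue cap, 56 mm across, 150 mm high; origin under its centre.

How it is judged:
By the outcome, as a careful person would: the job done as asked, in the order asked, and still so for the second after the job is handed in, with the robot touching nothing.
Of spatula1, spatula2, spatula3 only 2 to 3 are there at a start; the rules pass over those that are not, and their reading is None.
At some moment in a run one of spatula1, spatula2, spatula3 may be knocked a few centimetres aside while the robot is not near it.
Once in a run the grip may slacken for a moment while it holds something.
It also fails if it takes over 208 s, if anything falls off the work surface, if the arm or the gripper's body presses on something with over 40 N, if the wrist force passes 120 N, or if a joint passes its speed limit or range.

## Working session

There is one attempt and no reset: what is moved stays moved. The work goes in short steps, Python scripts to look and compute and a tool call to move; the robot and the scene stay as the last step left them, time stands still between calls to the robot, and variables do not carry over. Pictures are saved under pics/ and viewed, and the job is handed in when it is done.

Besides the shell and the picture viewer there is one more tool, called after "Emit:" in YAML: its name, and indented under it one key for each argument. arm_command: Moves the arm, as the interface text tells. Its arguments: {"type":"object","properties":{"series":{"type":"array"}},"required":["series"]}

```bash
ls; mkdir -p pics
cat > h.py <<'E'
import numpy as np, cv2
from rig import telemetry, vision
def shot(n,f):
    im=vision.get_image(n); cv2.imwrite('pics/'+f,im['image'][:,:,::-1]); return im
E
python3 - <<'E'
from h import *
print(telemetry.sense())
for n in ['scene','top','wrist']:
    d=shot(n,n+'0.png'); print(n,{k:np.round(v,4).tolist() for k,v in d.items() if k!='image'})
E
```

```text
pics
{'t': 0.0, 'joint_positions': array([1.08535953e+00, 3.14007994e-01, 4.49758417e-02, 1.30359463e+00,
       2.83216779e-05, 1.43121697e+00]), 'qd': array([-0.00085004,  0.00170721, -0.00012286, -0.00068056, -0.00073159,
       -0.00194537]), 'effort': array([ 7.26192156e-04, -4.80623281e+01,  2.98535782e+01,  1.95620977e-02,
       -1.99672172e-04,  8.80238868e-07]), 'tool_pos': array([0.19464671, 0.5404452 , 0.19600332]), 'ee_rot': array([-2.94858643e-04,  1.72068064e-01,  9.85084638e-01, -8.66546628e-04]), 'contact_force': array([ 0.87074035, -0.64986887,  0.62581209]), 'torque': array([-0.01545508,  0.05644898, -0.02137472]), 'grip_width': 0.0857046068978272}
scene {'fx': 593.2111, 'fy': 593.2111, 'cx': 322.2949, 'cy': 232.8284, 'R': [[0.8589, 0.512, 0.0135], [0.4433, -0.7299, -0.5203], [-0.2565, 0.4528, -0.8539]], 't': [-0.4902, -0.2197, 1.5826]}
top {'fx': 595.0423, 'fy': 595.0423, 'cx': 321.1931, 'cy': 240.3934, 'R': [[0.0111, -0.9998, -0.0152], [-0.9959, -0.0096, -0.0897], [0.0895, 0.0162, -0.9959]], 't': [-0.0221, 0.5692, 1.6136]}
wrist {'fx': 371.6483, 'fy': 371.6483, 'cx': 325.5775, 'cy': 238.5028, 'tool_from_camera': [[0.0014, -0.9495, -0.3136, 0.0808], [1.0, 0.0011, 0.0009, 0.001], [-0.0005, -0.3136, 0.9495, -0.1772], [0.0, 0.0, 0.0, 1.0]]}
```

View pics/scene0.png

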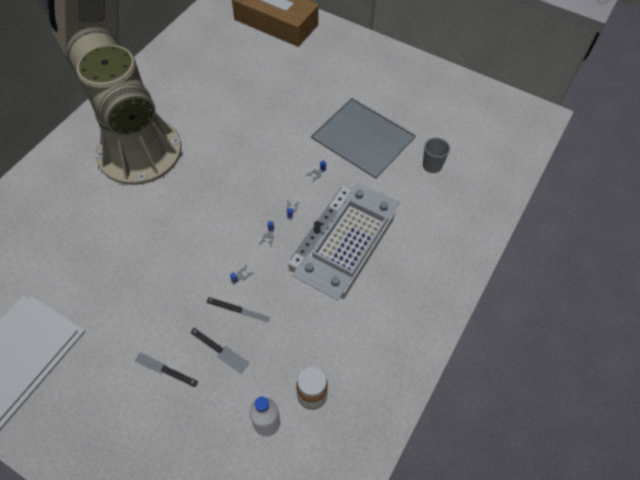

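View pics/top0.png

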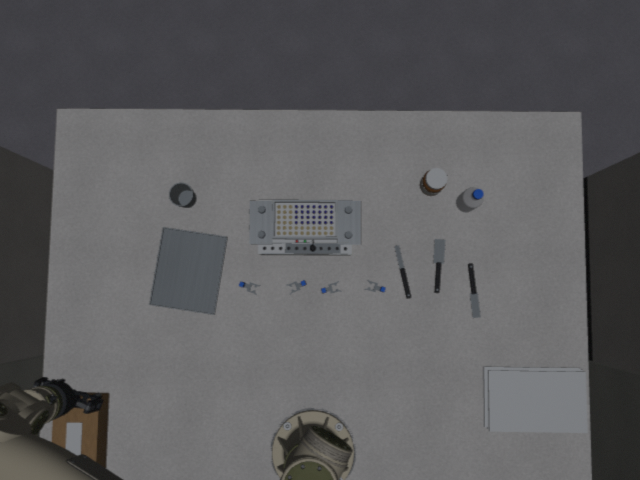

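View pics/wrist0.png

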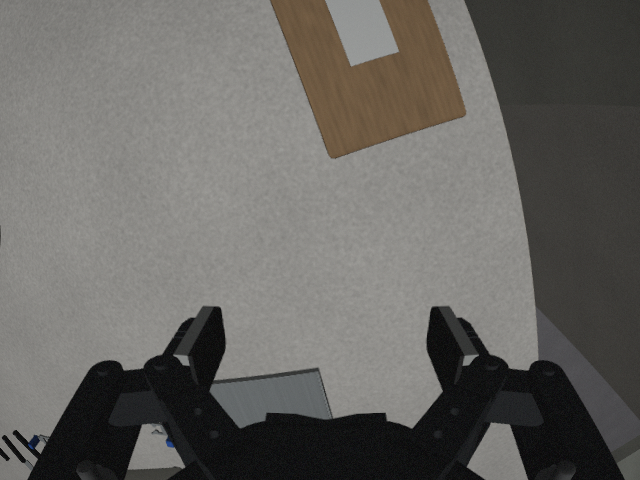

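```bash
cat >> h.py <<'E'
from scipy.spatial.transform import Rotation as Ro
def ray(d,u,v):
    r=np.array([(u-d['cx'])/d['fx'],(v-d['cy'])/d['fy'],1.0])
    R=np.array(d['R']);t=np.array(d['t'])
    return -R.T@t, R.T@r
def onz(d,u,v,z):
    o,r=ray(d,u,v); return o+r*(z-o[2])/r[2]
def proj(d,X):
    c=np.array(d['R'])@np.array(X)+np.array(d['t']); return d['fx']*c[0]/c[2]+d['cx'],d['fy']*c[1]/c[2]+d['cy']
def pose(s=None):
    s=s or telemetry.sense(); q=np.array(s['ee_rot']); return Ro.from_quat(q[[1,2,3,0]]).as_matrix(), np.array(s['tool_pos'])
def wray(d,P,u,v):
    a=np.array([(u-d['cx'])/d['fx'],(v-d['cy'])/d['fy']]);th=np.linalg.norm(a)
    c=np.array([*(a/th*np.sin(th)),np.cos(th)]) if th>1e-9 else np.array([0,0,1.])
    T=np.array(d['tool_from_camera']);R,p=P
    return R@T[:3,3]+p, R@T[:3,:3]@c
def wonz(d,P,u,v,z):
    o,r=wray(d,P,u,v); return o+r*(z-o[2])/r[2]
def wproj(d,P,X):
    T=np.array(d['tool_from_camera']);R,p=P
    c=T[:3,:3].T@(R.T@(np.array(X)-p)-T[:3,3])
    rr=np.hypot(c[0],c[1]);th=np.arctan2(rr,c[2])
    return d['fx']*th*c[0]/rr+d['cx'],d['fy']*th*c[1]/rr+d['cy']
def crop(src,dst,x0,y0,x1,y1,s):
    im=src if not isinstance(src,str) else cv2.imread('pics/'+src)
    c=cv2.resize(im[y0:y1,x0:x1],None,fx=s,fy=s,interpolation=cv2.INTER_CUBIC)
    cv2.imwrite('pics/'+dst,c)
def wshot(f):
    P=pose(); d=shot('wrist',f); return d,P
E
python3 - <<'E'
from h import *
crop('top0.png','top0a.png',140,180,400,320,3)
crop('scene0.png','sc0a.png',210,90,460,300,3)
crop('top0.png','top0b.png',380,150,500,330,3)
E
```

```text
(no output)
```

View pics/top0a.png

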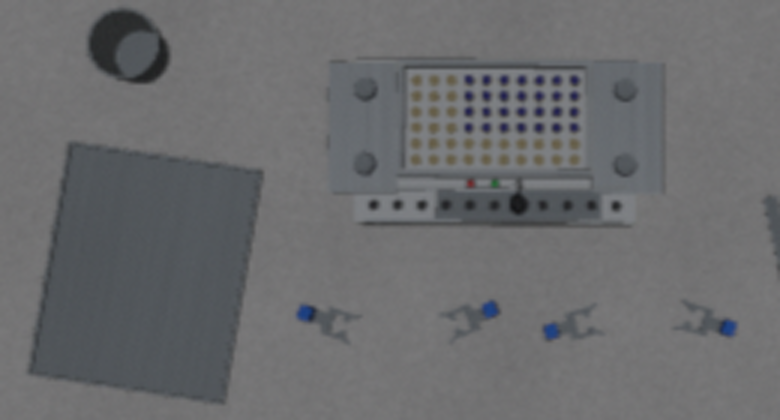

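View pics/sc0a.png

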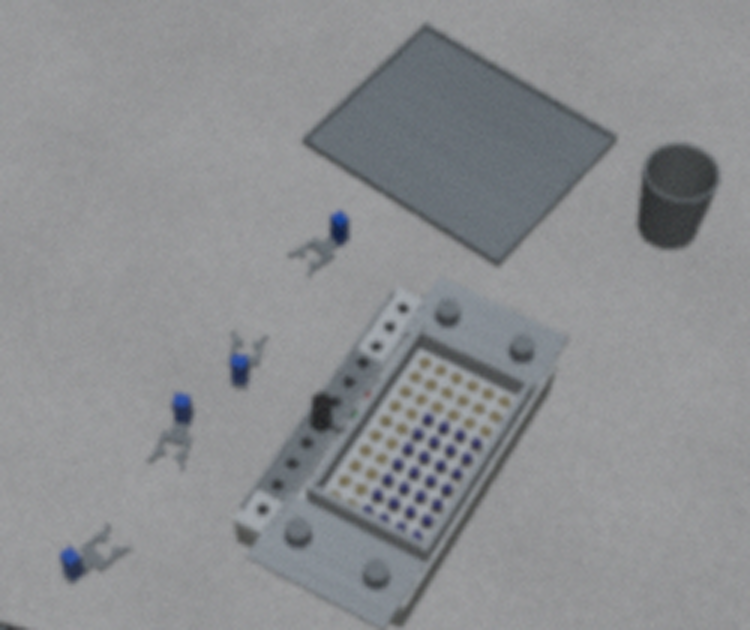

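View pics/top0b.png

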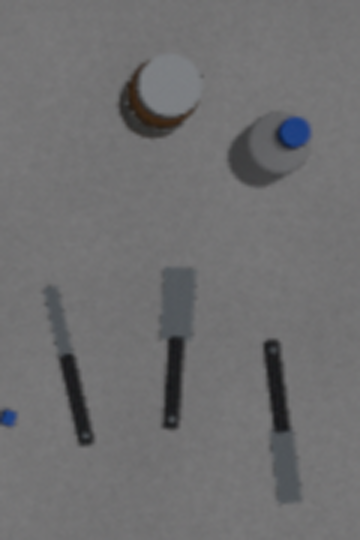

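Run:
```python
from h import *
from rig import vision
d=vision.get_image('top')
def T(u,v,s,x0,y0,z,n):
    p=onz(d,u/s+x0,v/s+y0,z); print(n,np.round(p[:2],4)); return p
a=lambda u,v,z,n:T(u,v,3,140,180,z,n)
b=lambda u,v,z,n:T(u,v,3,380,150,z,n)
S=[a(365,89,.063,'s1'),a(365,163,.063,'s2'),a(625,89,.063,'s3'),a(625,163,.063,'s4')]
a(518,203,.083,'knob')
for n,l,m in [('cA',(306,313),(357,328)),('cB',(490,309),(443,327)),('cC',(551,331),(601,320)),('cD',(728,327),(679,316))]:
    L=a(*l,.03,n+' lug');M=a(*m,.004,n+' mouth'); print(np.degrees(np.arctan2(*(M-L)[[1,0]])))
for p,n in [((70,143),'fl'),((263,170),'fr'),((30,374),'nl'),((226,404),'nr')]: a(*p,.009,n)
for n,l,m in [('thin',(87,438),(49,290)),('wide',(170,425),(177,268)),('med',(271,344),(288,500))]:
    L=b(*l,.012,n+' hend');M=b(*m,.003,n+' tip'); print(np.degrees(np.arctan2(*(M-L)[[1,0]])),np.linalg.norm(M-L))
b(162,85,.1,'jar');b(295,132,.15,'spray');a(138,52,.075,'beaker')
```

```text
s1 [0.648  0.1454]
s2 [0.5809 0.144 ]
s3 [ 0.6501 -0.0892]
s4 [ 0.5831 -0.0896]
knob [0.5446 0.0053]
cA lug [0.4463 0.199 ]
cA mouth [0.4333 0.1552]
-106.49297776700206
cB lug [0.4517 0.0312]
cB mouth [0.4351 0.0757]
110.49325593415294
cC lug [ 0.4324 -0.0245]
cC mouth [ 0.4432 -0.0703]
-76.74390723133976
cD lug [ 0.4378 -0.1851]
cD mouth [ 0.4476 -0.1422]
77.04726535768953
fl [0.6024 0.4264]
fr [0.5788 0.2452]
nl [0.3877 0.4559]
nr [0.3624 0.2739]
thin hend [ 0.4196 -0.2589]
thin tip [ 0.5559 -0.2252]
13.886895498597752 0.14076006063858884
wide hend [ 0.4323 -0.3348]
wide tip [ 0.5776 -0.3438]
-3.5400457731683743 0.14587384836306708
med hend [ 0.5074 -0.4278]
med tip [ 0.365  -0.4438]
-173.58763119567521 0.14361308799153713
jar [ 0.7305 -0.314 ]
spray [ 0.681  -0.4179]
beaker [0.6781 0.3491]
```

```bash
cat > go.py <<'E'
import sys
from h import *
# usage: go.py x y z phi_deg  -> roll deg, then slide in tool axes (after roll), cm
def go(x,y,z,phi):
    s=telemetry.sense();R,p=pose(s)
    cur=np.degrees(np.arctan2(R[1,0],R[0,0]))
    roll=-(((phi-cur)+180)%360-180)
    a=np.radians(phi);d=np.array([x,y,z])-p
    tx=d@[np.cos(a),np.sin(a),0]; ty=d@[np.sin(a),-np.cos(a),0]
    print(f"t={s['t']:.2f} p={np.round(p,4)} phi={cur:.2f} f={np.round(s['contact_force'],1)} w={s['grip_width']:.4f} j6={s['joint_positions'][5]:.2f}")
    print(f"roll {roll:.2f} ({abs(roll)/7.1:.1f} rows) slide cm x {tx*100:.2f} y {ty*100:.2f} z {-d[2]*100:.2f}  ({np.hypot(tx,ty)/.0417:.1f} rows)")
if __name__=='__main__': go(*map(float,sys.argv[1:5]))
E
python3 go.py 0.44 0.03 0.25 180.5
```

```text
t=0.20 p=[0.1948 0.5407 0.1963] phi=160.19 f=[-0.9 -0.5 -1.1] w=0.0854 j6=1.43
roll -20.31 (2.9 rows) slide cm x -24.08 y -51.28 z -5.37  (13.6 rows)
```

Emit:
arm_command:
  series:
    - {"hand": 1, "slide": [0, 0, -1.8], "roll": -6.77}
    - {"hand": 1, "slide": [0, 0, -1.8], "roll": -6.77}
    - {"hand": 1, "slide": [0, 0, -1.8], "roll": -6.77}
    - {"hand": 1, "slide": [-1.72, -3.66, 0], "roll": 0}
    - {"hand": 1, "slide": [-1.72, -3.66, 0], "roll": 0}
    - {"hand": 1, "slide": [-1.72, -3.66, 0], "roll": 0}
    - {"hand": 0, "slide": [-1.72, -3.66, 0], "roll": 0}
    - {"hand": 0, "slide": [-1.72, -3.66, 0], "roll": 0}

```text
t: 0.87
tool_pos: [0.2827, 0.3571, 0.2508]
ee_rot: [0.0, -0.005, 1.0, -0.0]
contact_force: [1.0, -0.2, -0.7]
grip_width: 0.0638
```

Emit:
arm_command:
  series:
    - {"hand": 0, "slide": [-1.72, -3.66, 0], "roll": 0}
    - {"hand": 0, "slide": [-1.72, -3.66, 0], "roll": 0}
    - {"hand": 0, "slide": [-1.72, -3.66, 0], "roll": 0}
    - {"hand": 0, "slide": [-1.72, -3.66, 0], "roll": 0}
    - {"hand": 0, "slide": [-1.72, -3.66, 0], "roll": 0}
    - {"hand": 0, "slide": [-1.72, -3.66, 0], "roll": 0}
    - {"hand": 0, "slide": [-1.72, -3.66, 0], "roll": 0}
    - {"hand": 0, "slide": [0, 0, 0], "roll": 0}

```text
t: 1.53
tool_pos: [0.4081, 0.0978, 0.2507]
ee_rot: [0.001, 0.0, 1.0, -0.001]
contact_force: [1.1, 1.3, 0.1]
grip_width: 0.0423
```

```bash
python3 go.py 0.44 0.03 0.25 180.5; python3 -c "
from h import *
d,P=wshot('w1.png'); print(P[0].round(4))"
```

```text
t=1.53 p=[0.4081 0.0978 0.2507] phi=179.99 f=[1.1 1.3 0.1] w=0.0423 j6=0.05
roll -0.51 (0.1 rows) slide cm x -3.13 y -6.81 z 0.07  (1.8 rows)
[[-1.0e+00  2.0e-04  1.7e-03]
 [ 2.0e-04  1.0e+00 -2.3e-03]
 [-1.7e-03 -2.3e-03 -1.0e+00]]
```

View pics/w1.png

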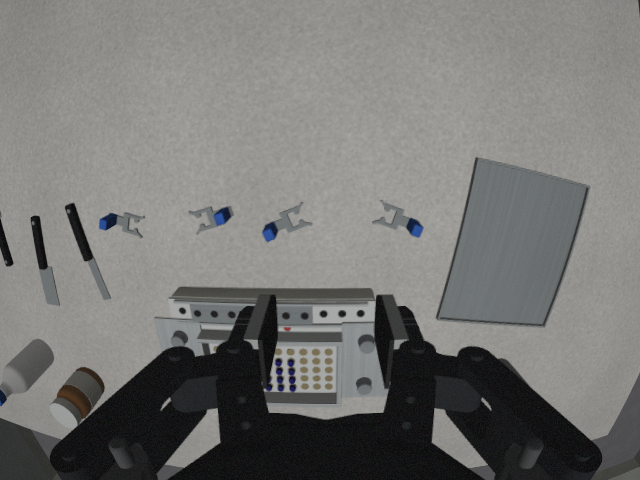

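```bash
python3 go.py 0.545 0.0055 0.17 180.5
python3 - <<'E'
from h import *
P=pose(); d=vision.get_image('wrist')
for n,u,v,z in [('s4',180,336,.063),('s2',366,340,.063),('s1',364,384,.063)]: print(n,wonz(d,P,u,v,z).round(4))
E
```

```text
t=1.58 p=[0.4065 0.1004 0.2506] phi=-179.94 f=[-0.4  0.8 -0. ] w=0.0425 j6=0.05
roll -0.44 (0.1 rows) slide cm x -13.77 y -9.61 z 8.06  (4.0 rows)
s4 [ 0.5737 -0.0775  0.063 ]
s2 [0.5721 0.1496 0.063 ]
s1 [0.6409 0.151  0.063 ]
```

Emit:
arm_command:
  series:
    - {"hand": -0.1, "slide": [0, 0, 1], "roll": -0.44}
    - {"hand": -0.1, "slide": [-3.4, -2.4, 1.5], "roll": 0}
    - {"hand": -0.1, "slide": [-3.4, -2.4, 1.5], "roll": 0}
    - {"hand": -0.1, "slide": [-3.4, -2.4, 1.5], "roll": 0}
    - {"hand": -0.1, "slide": [-3.4, -2.4, 1.5], "roll": 0}
    - {"hand": -0.1, "slide": [0, 0, 1], "roll": 0}
    - {"hand": -0.1, "slide": [0, 0, 0], "roll": 0}
    - {"hand": -0.1, "slide": [0, 0, 0], "roll": 0}

```text
t: 2.3
tool_pos: [0.5329, 0.0173, 0.173]
ee_rot: [-0.002, -0.01, 1.0, 0.0]
contact_force: [0.5, 0.0, 0.0]
grip_width: 0.0382
```

```bash
python3 go.py 0.545 0.0055 0.17 180.5; python3 -c "
from h import *
d,P=wshot('w2.png')"
```

```text
t=2.30 p=[0.5329 0.0173 0.173 ] phi=-178.91 f=[0.5 0.  0. ] w=0.0382 j6=-0.14
roll 0.59 (0.1 rows) slide cm x -1.20 y -1.19 z 0.30  (0.4 rows)
```

View pics/w2.png

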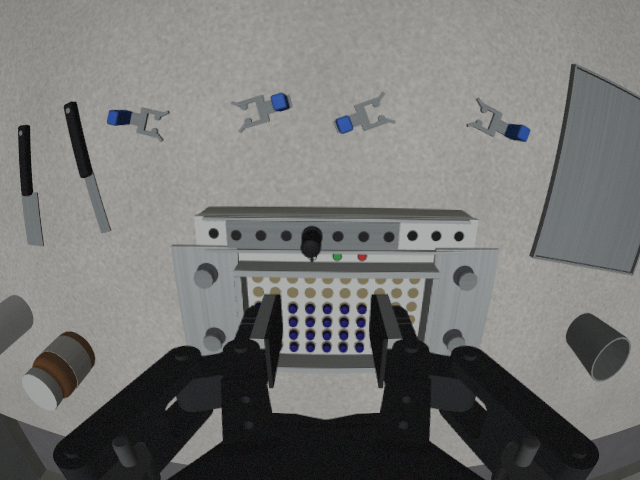

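```bash
python3 go.py 0.545 0.0055 0.17 180.5
python3 - <<'E'
from h import *
P=pose(); d,P=wshot('w3.png')
for n,u,v,z in [('knob top',312,236,.083),('s4',206,273,.063),('s2',466,275,.063),('s3',214,338,.063),('s1',454,340,.063),('green',337,257,.05)]: print(n,wonz(d,P,u,v,z).round(4))
crop('w3.png','w3a.png',160,190,510,390,2.2)
E
```

```text
t=2.35 p=[0.5333 0.0173 0.1742] phi=-178.89 f=[-0.   0.4  0.2] w=0.0387 j6=-0.14
roll 0.61 (0.1 rows) slide cm x -1.16 y -1.19 z 0.42  (0.4 rows)
knob top [0.5396 0.0085 0.083 ]
s4 [ 0.5819 -0.0852  0.063 ]
s2 [0.5797 0.145  0.063 ]
s3 [ 0.6499 -0.0852  0.063 ]
s1 [0.6489 0.1454 0.063 ]
green [0.569  0.0294 0.05  ]
```

View pics/w3a.png

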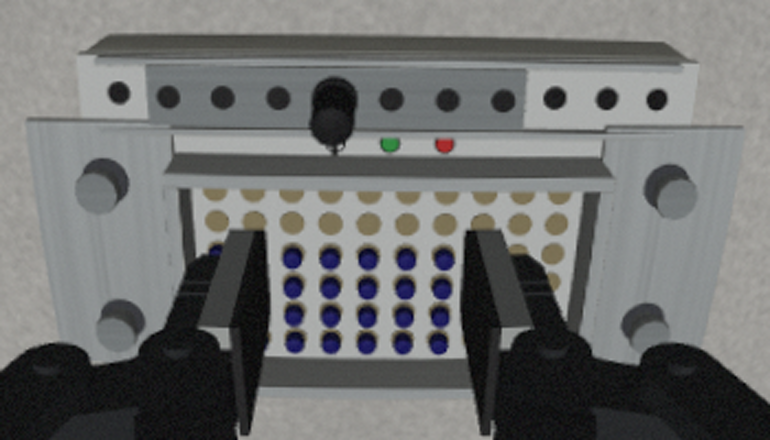

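Run:
```python
from h import *
P=pose(); d,P=wshot('w4.png')
f=lambda u,v:(u/2.2+160,v/2.2+190)
k=wonz(d,P,*f(330,124),.083)
L=[]
for u,v in [(648,335),(676,199),(117,330),(97,193)]: L.append(wonz(d,P,*f(u,v),.063)[:2])
L=np.array(L);print(L.round(4),k.round(4))
M=np.array([(46,118),(-22,118),(46,-118),(-22,-118)])/1000
def fit(L):
    A=M-M.mean(0);B=L-L.mean(0)
    th=np.arctan2((A[:,0]*B[:,1]-A[:,1]*B[:,0]).sum(),(A*B).sum())
    R=np.array([[np.cos(th),-np.sin(th)],[np.sin(th),np.cos(th)]]);o=L.mean(0)-R@M.mean(0)
    print('yaw',np.degrees(th),'o',o.round(4),'res mm',((L-(M@R.T+o))*1000).round(1)); print('studs',(M@R.T+o).round(4))
fit(L)
fit(np.array([[.648,.1454],[.5809,.144],[.6501,-.0892],[.5831,-.0896]]))
```

```text
[[ 0.653   0.1468]
 [ 0.5862  0.1474]
 [ 0.6537 -0.0869]
 [ 0.5877 -0.088 ]] [0.5489 0.0068 0.083 ]
yaw 0.26645461156273215 o [0.6081 0.0298] res mm [[-0.6 -1.2]
 [ 0.6 -0.3]
 [-1.   1.1]
 [ 1.   0.4]]
studs [[ 0.6536  0.148 ]
 [ 0.5856  0.1477]
 [ 0.6547 -0.088 ]
 [ 0.5867 -0.0883]]
yaw 0.5447087919805741 o [0.6035 0.0275] res mm [[-0.4 -0.6]
 [ 0.5 -1.3]
 [-0.5  0.8]
 [ 0.5  1.1]]
studs [[ 0.6484  0.146 ]
 [ 0.5804  0.1453]
 [ 0.6506 -0.09  ]
 [ 0.5826 -0.0907]]
```

Emit:
arm_command:
  series:
    - {"hand": -0.1, "slide": [-1.4, -1.1, 1], "roll": 0.5}
    - {"hand": -0.1, "slide": [0, 0, 2.5], "roll": 0}
    - {"hand": -0.1, "slide": [0, 0, 2.5], "roll": 0}
    - {"hand": -0.1, "slide": [0, 0, 0], "roll": 0}
    - {"hand": -0.1, "slide": [0, 0, 0], "roll": 0}

```text
t: 2.87
tool_pos: [0.5475, 0.0054, 0.1146]
ee_rot: [-0.001, -0.004, 1.0, 0.0]
contact_force: [0.6, -0.0, 1.7]
grip_width: 0.0384
```

```bash
python3 go.py 0.547 0.006 0.11 180.4; python3 -c "
from h import *
d,P=wshot('w5.png'); print(wproj(d,P,[.547,.006,.083]))"; python3 go.py 0.547 0.006 0.11 180.4
```

```text
t=2.87 p=[0.5475 0.0054 0.1146] phi=-179.50 f=[ 0.6 -0.   1.7] w=0.0384 j6=-0.15
roll 0.10 (0.0 rows) slide cm x 0.05 y 0.06 z 0.46  (0.0 rows)
(np.float64(324.4060689171592), np.float64(255.7837042024142))
t=2.92 p=[0.5487 0.0052 0.1159] phi=-179.50 f=[0.2 0.6 0.4] w=0.0389 j6=-0.15
roll 0.10 (0.0 rows) slide cm x 0.17 y 0.08 z 0.59  (0.0 rows)
```

View pics/w5.png

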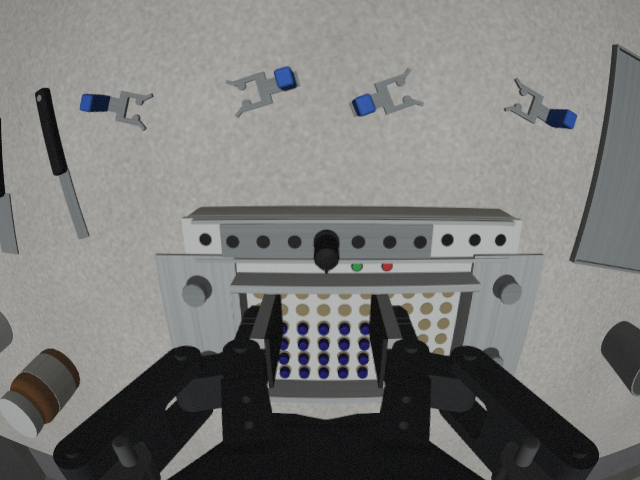

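Emit:
arm_command:
  series:
    - {"hand": -0.1, "slide": [0.1, 0.07, 2.5], "roll": 0.1}
    - {"hand": -0.1, "slide": [0, 0, 2], "roll": 0}
    - {"hand": -0.1, "slide": [0, 0, 1.1], "roll": 0}
    - {"hand": -0.1, "slide": [0, 0, 0], "roll": 0}
    - {"hand": -0.1, "slide": [0, 0, 0], "roll": 0}

```text
t: 3.33
tool_pos: [0.5486, 0.0054, 0.06]
ee_rot: [0.001, -0.003, 1.0, -0.0]
contact_force: [0.1, -0.4, 0.1]
grip_width: 0.0383
```

```bash
for i in 1 2; do python3 go.py 0.547 0.006 0.059 180.4; python3 -c "
from h import *
d,P=wshot('w6.png');crop('w6.png','w6a.png',160,170,510,390,2.2)"; done;  python3 go.py 0.547 0.006 0.059 180.4
```

```text
t=3.33 p=[0.5486 0.0054 0.06  ] phi=-179.64 f=[ 0.1 -0.4  0.1] w=0.0383 j6=-0.14
roll -0.04 (0.0 rows) slide cm x 0.16 y 0.06 z 0.10  (0.0 rows)
t=3.38 p=[0.5492 0.0052 0.0605] phi=-179.65 f=[ 0.4 -0.   0.1] w=0.0385 j6=-0.14
roll -0.05 (0.0 rows) slide cm x 0.22 y 0.08 z 0.15  (0.1 rows)
t=3.43 p=[0.5495 0.0052 0.0606] phi=-179.64 f=[ 0.1  0.3 -0. ] w=0.0385 j6=-0.14
roll -0.04 (0.0 rows) slide cm x 0.25 y 0.08 z 0.16  (0.1 rows)
```

View pics/w6a.png

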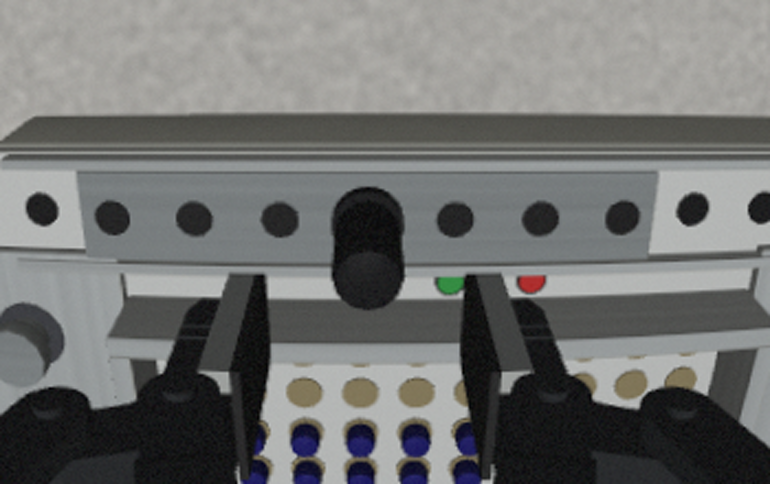

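Run:
```python
from h import *
P=pose(); d=vision.get_image('wrist')
f=lambda u,v:(u/2.2+160,v/2.2+170)
g=lambda X:tuple(((np.array(wproj(d,P,X))-[160,170])*2.2).round(0))
R,p=P
print('tcp',g(p),'grasp',g(p-R[:,2]*.019), 'pad tip +x edge',g(p+R@[.011,.019,0]))
print(wonz(d,P,*f(367,275),.083),wonz(d,P,*f(367,215),.053))
```

```text
tcp (np.float64(359.0), np.float64(238.0)) grasp (np.float64(359.0), np.float64(274.0)) pad tip +x edge (np.float64(440.0), np.float64(195.0))
[0.54784775 0.00699246 0.083     ] [0.54673743 0.00708504 0.053     ]
```

Run:
```python
from h import *
P=pose(); d=vision.get_image('wrist')
g=lambda X:tuple(((np.array(wproj(d,P,X))-[160,170])*2.2).round(0))
R,p=P
for z in (0,-.006,-.013,-.02,-.03,-.04):
  print(z,[g(p+R@[x,.019,z]) for x in (.011,0,-.011)])
```

```text
0 [(np.float64(440.0), np.float64(195.0)), (np.float64(439.0), np.float64(238.0)), (np.float64(437.0), np.float64(279.0))]
-0.006 [(np.float64(443.0), np.float64(205.0)), (np.float64(441.0), np.float64(249.0)), (np.float64(439.0), np.float64(290.0))]
-0.013 [(np.float64(446.0), np.float64(217.0)), (np.float64(444.0), np.float64(262.0)), (np.float64(442.0), np.float64(305.0))]
-0.02 [(np.float64(449.0), np.float64(229.0)), (np.float64(447.0), np.float64(276.0)), (np.float64(444.0), np.float64(320.0))]
-0.03 [(np.float64(454.0), np.float64(250.0)), (np.float64(451.0), np.float64(298.0)), (np.float64(449.0), np.float64(343.0))]
-0.04 [(np.float64(459.0), np.float64(272.0)), (np.float64(456.0), np.float64(322.0)), (np.float64(453.0), np.float64(369.0))]
```

Run:
```python
from h import *
d,_=wshot('w7.png');crop('w7.png','w7a.png',250,280,400,400,5)
def T(u,v,y):
    o,r=wray(d,(np.eye(3),np.zeros(3)),u,v); return (o+r*(y-o[1])/r[1]).round(4)
f=lambda u,v:(u/2.2+160,v/2.2+170)
for q in [(463,275),(490,480),(460,340)]: print(q,T(*f(*q),.0192))
for q in [(430,307),(430,345),(465,370)]: print(q,T(*q,.0428))
```

```text
(463, 275) [ 0.0127  0.0192 -0.0445]
(490, 480) [ 0.0012  0.0192 -0.0878]
(460, 340) [-0.0005  0.0192 -0.0458]
(430, 307) [ 0.0099  0.0428 -0.0506]
(430, 345) [-0.0037  0.0428 -0.0577]
(465, 370) [ 0.0115  0.0428 -0.0937]
```

View pics/w7a.png

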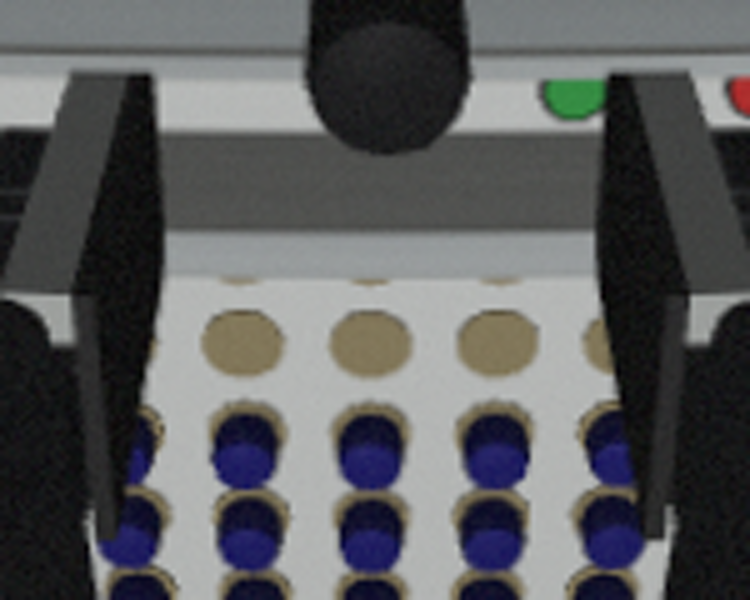

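Emit:
arm_command:
  series:
    - {"hand": -1, "slide": [0, 0, 0], "roll": 0}
    - {"hand": -1, "slide": [0, 0, 0], "roll": 0}
    - {"hand": -1, "slide": [0, 0, 0], "roll": 0}
    - {"hand": -1, "slide": [0, 0, 0], "roll": 0}
    - {"hand": -1, "slide": [0, 0, 0], "roll": 0}

```text
t: 4.0
tool_pos: [0.5478, 0.0052, 0.0583]
ee_rot: [-0.0, -0.003, 1.0, 0.0]
contact_force: [0.8, 0.7, 0.6]
grip_width: -0.0001
```

```bash
python3 -c "
from h import *
d,_=wshot('w8.png');crop('w8.png','w8a.png',220,220,420,370,4)"; python3 go.py 0.547 0.028 0.059 180.4
```

```text
t=4.05 p=[0.5478 0.0052 0.0583] phi=-179.66 f=[0.4 0.  0.4] w=0.0002 j6=-0.14
roll -0.06 (0.0 rows) slide cm x 0.06 y 2.28 z -0.07  (0.5 rows)
```

View pics/w8a.png

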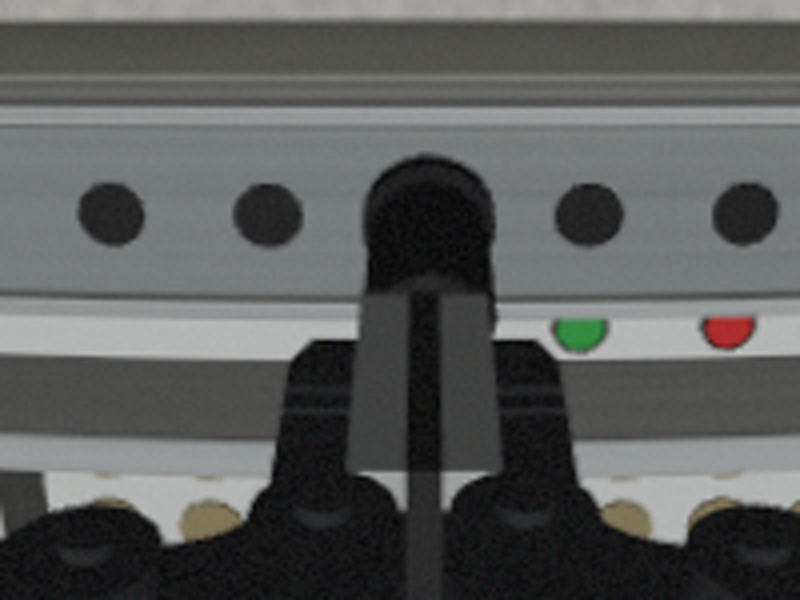

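Run:
```python
from h import *
d=vision.get_image('wrist')
o,r=wray(d,(np.eye(3),np.zeros(3)),426/4+220,292/4+220)
for x in (.011,): print(o+r*(x-o[0])/r[0])
s=telemetry.sense();print(s['joint_positions'].round(3),s['tool_pos'])
dt=vision.get_image('top');cv2.imwrite('pics/top1.png',dt['image'][:,:,::-1]);crop('top1.png','top1a.png',240,180,400,320,4)
ds=vision.get_image('scene');cv2.imwrite('pics/sc1.png',ds['image'][:,:,::-1]);crop('sc1.png','sc1a.png',200,100,420,300,3)
```

```text
[ 0.011       0.00157777 -0.03913664]
[-0.137  0.342 -0.265  0.963  0.    -0.143] [0.5477912  0.00522987 0.05829883]
```

View pics/sc1a.png

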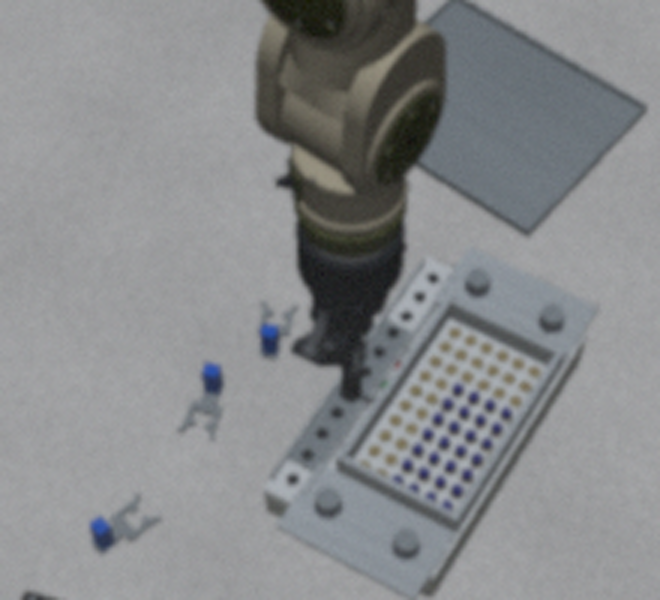

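Emit:
arm_command:
  series:
    - {"hand": -0.1, "slide": [0, 0.15, 0], "roll": 0}
    - {"hand": -0.1, "slide": [0, 0, 0], "roll": 0}
    - {"hand": -0.1, "slide": [0, 0, 0], "roll": 0}
    - {"hand": -0.1, "slide": [0, 0, 0.6], "roll": 0}
    - {"hand": -0.1, "slide": [0, 0, 0.6], "roll": 0}
    - {"hand": -0.1, "slide": [0, 0, 0.6], "roll": 0}
    - {"hand": -0.1, "slide": [0, 0, 0.4], "roll": 0}
    - {"hand": -0.1, "slide": [0, 0, 0], "roll": 0}

```text
t: 4.87
tool_pos: [0.5467, 0.0068, 0.0349]
ee_rot: [-0.001, -0.003, 1.0, 0.0]
contact_force: [0.4, 0.2, -0.0]
grip_width: 0.0384
```

```bash
python3 -c "
from h import *
d,_=wshot('w9.png');crop('w9.png','w9a.png',220,220,420,370,4)"; python3 go.py 0.548 0.007 0.022 180.4
```

```text
t=4.92 p=[0.5471 0.0068 0.0354] phi=-179.66 f=[ 0.   0.3 -0.6] w=0.0386 j6=-0.14
roll -0.06 (0.0 rows) slide cm x -0.09 y 0.02 z 1.34  (0.0 rows)
```

View pics/w9a.png

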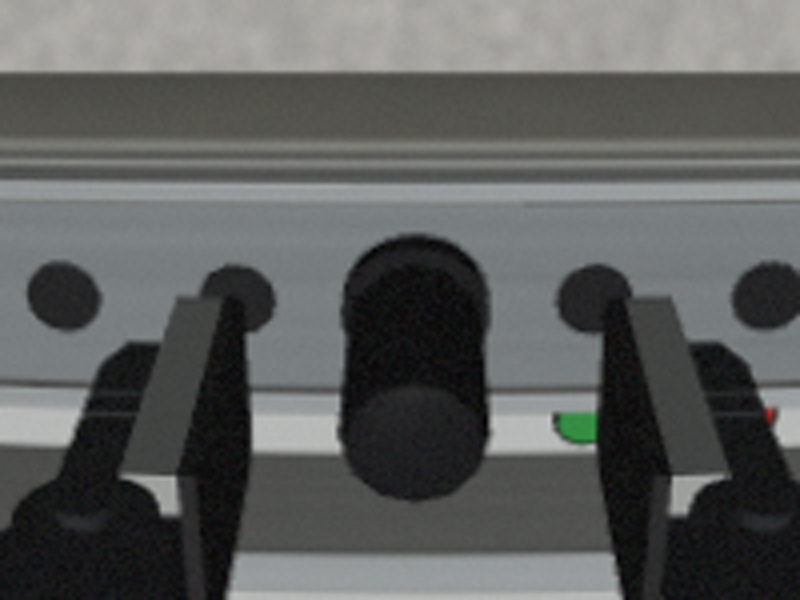

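Emit:
arm_command:
  series:
    - {"hand": -0.1, "slide": [0, 0, 0.6], "roll": 0}
    - {"hand": -0.1, "slide": [0, 0, 0.6], "roll": 0}
    - {"hand": -0.1, "slide": [0, 0, 0.5], "roll": 0}
    - {"hand": -0.1, "slide": [0, 0, 0], "roll": 0}
    - {"hand": -1, "slide": [0, 0, 0], "roll": 0}
    - {"hand": -1, "slide": [0, 0, 0], "roll": 0}
    - {"hand": -1, "slide": [0, 0, 0], "roll": 0}
    - {"hand": -1, "slide": [0, 0, 0], "roll": 0}

```text
t: 5.58
tool_pos: [0.5478, 0.0061, 0.0195]
ee_rot: [-0.0, -0.003, 1.0, -0.001]
contact_force: [-1.0, -3.0, -0.4]
grip_width: 0.014
```

```bash
python3 -c "
from h import *
d,_=wshot('w10.png');crop('w10.png','w10a.png',220,220,420,370,4)"; python3 go.py 0.548 0.007 0.022 180.4
```

```text
t=5.63 p=[0.5478 0.0061 0.0195] phi=-179.69 f=[-0.3 -2.8 -0.7] w=0.0141 j6=-0.14
roll -0.09 (0.0 rows) slide cm x -0.02 y 0.09 z -0.25  (0.0 rows)
```

View pics/w10a.png

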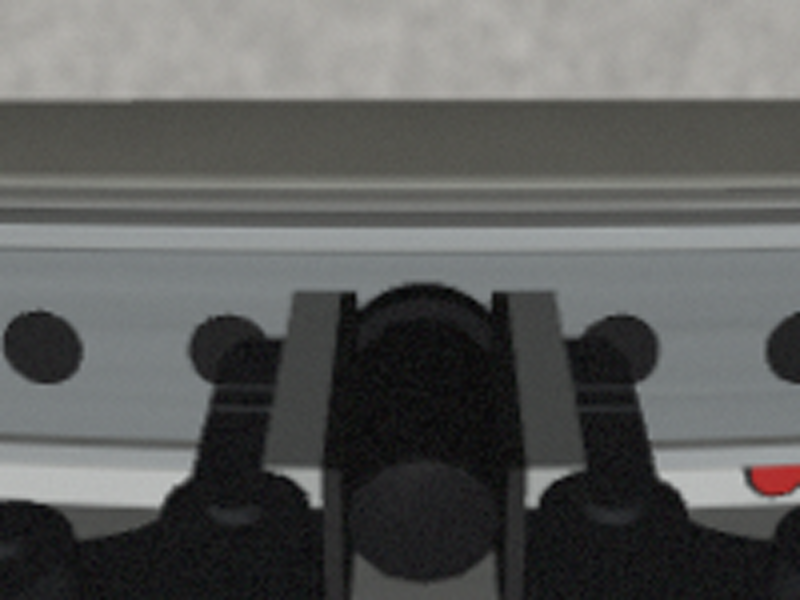

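Emit:
arm_command:
  series:
    - {"hand": -1, "slide": [0, 0.5, 0], "roll": 0}
    - {"hand": -1, "slide": [0, 0.5, 0], "roll": 0}
    - {"hand": -1, "slide": [0, 0.5, 0], "roll": 0}
    - {"hand": -1, "slide": [0, 0.4, 0], "roll": 0}
    - {"hand": -1, "slide": [0, 0.3, 0], "roll": 0}
    - {"hand": -1, "slide": [0, 0, 0], "roll": 0}
    - {"hand": -1, "slide": [0, 0, 0], "roll": 0}

```text
t: 6.22
tool_pos: [0.5477, 0.0286, 0.0195]
ee_rot: [0.0, -0.003, 1.0, -0.0]
contact_force: [-2.0, -3.2, 2.9]
grip_width: 0.0141
```

```bash
python3 -c "
from h import *
d,_=wshot('w11.png');crop('w11.png','w11a.png',220,220,420,370,4)"; python3 go.py 0.548 0.028 0.022 180.4
```

```text
t=6.27 p=[0.5477 0.0285 0.0195] phi=-179.66 f=[-1.4 -3.3  2.2] w=0.0141 j6=-0.10
roll -0.06 (0.0 rows) slide cm x -0.03 y -0.05 z -0.25  (0.0 rows)
```

View pics/w11a.png

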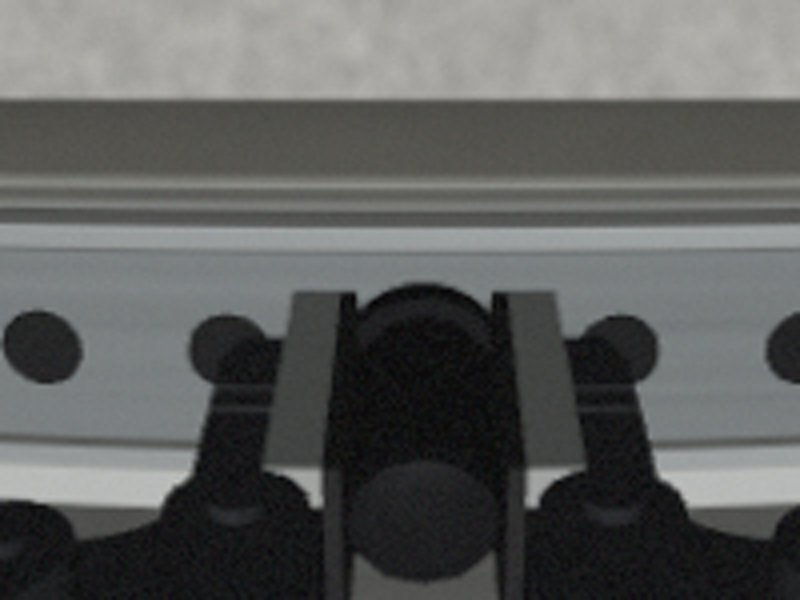

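Emit:
arm_command:
  series:
    - {"hand": -0.1, "slide": [0, 0, 0], "roll": 0}
    - {"hand": -0.1, "slide": [0, 0, 0], "roll": 0}
    - {"hand": -0.1, "slide": [0, 0, 0], "roll": 0}
    - {"hand": -0.1, "slide": [0, 0, -3], "roll": 0}
    - {"hand": -0.1, "slide": [0, 0, -4], "roll": 0}
    - {"hand": -0.1, "slide": [0, 0, -4], "roll": 0}
    - {"hand": -0.1, "slide": [0, 0, 0], "roll": 0}

```text
t: 6.85
tool_pos: [0.5528, 0.0286, 0.1375]
ee_rot: [0.006, -0.003, 1.0, -0.0]
contact_force: [1.5, -0.1, 1.6]
grip_width: 0.0384
```

```bash
python3 -c "
from h import *
d,_=wshot('w12.png');crop('w12.png','w12a.png',160,180,520,400,2.2)"; python3 go.py 0.548 0.028 0.022 180.4
```

```text
t=6.90 p=[0.5516 0.0286 0.1344] phi=-179.65 f=[ 0.6  0.4 -1.2] w=0.0384 j6=-0.10
roll -0.05 (0.0 rows) slide cm x 0.36 y -0.06 z 11.24  (0.1 rows)
```

View pics/w12a.png

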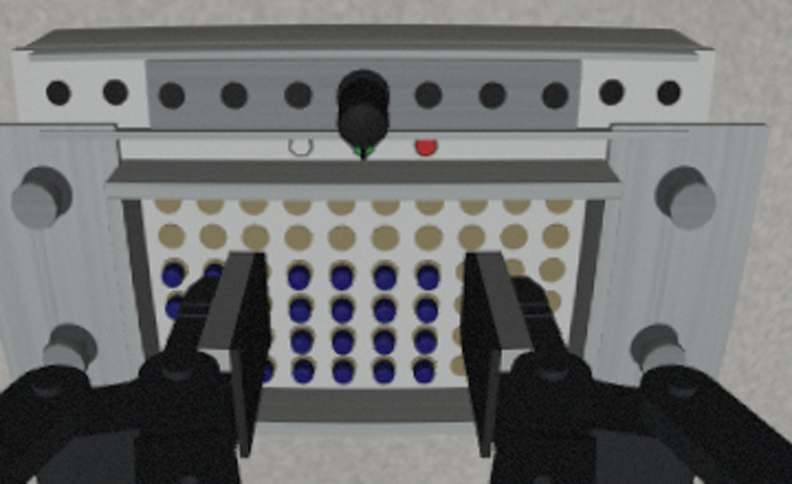

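View pics/w12.png

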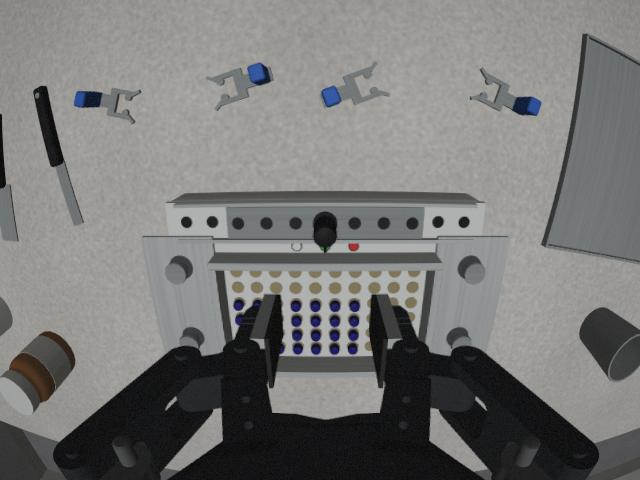

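```bash
cat > studs.py <<'E'
from h import *
M=np.array([(46,118),(-22,118),(46,-118),(-22,-118)])/1000
def fit(L):
    A=M-M.mean(0);B=L-L.mean(0)
    th=np.arctan2((A[:,0]*B[:,1]-A[:,1]*B[:,0]).sum(),(A*B).sum())
    R=np.array([[np.cos(th),-np.sin(th)],[np.sin(th),np.cos(th)]]);o=L.mean(0)-R@M.mean(0)
    print('yaw',np.degrees(th),'o',o.round(4),'res mm',((L-(M@R.T+o))*1000).round(1).tolist()); print('studs',(M@R.T+o).round(4).tolist())
E
python3 - <<'E'
from studs import *
P=pose(); d,P=wshot('w13.png'); print(P[1]); P2=pose(); print(P2[1])
crop('w13.png','w13a.png',140,220,320,360,4); crop('w13.png','w13b.png',370,220,550,360,4)
E
```

```text
[0.55158201 0.02864965 0.13435201]
[0.54971713 0.02874405 0.13172208]
```

View pics/w13a.png

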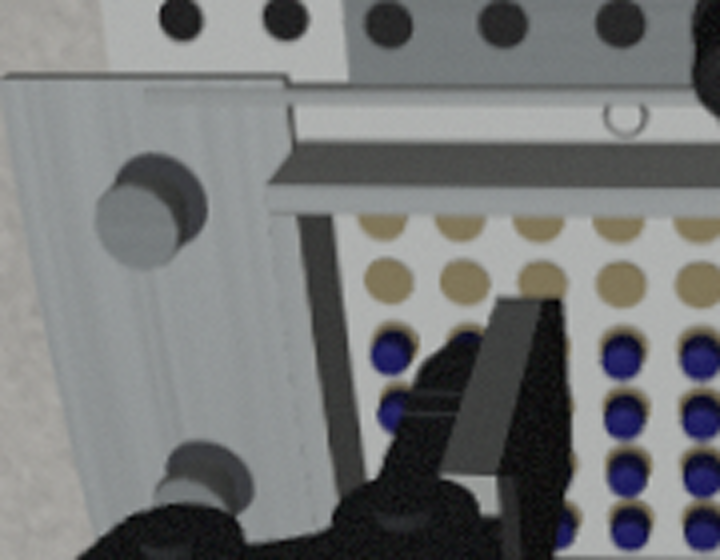

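View pics/w13b.png

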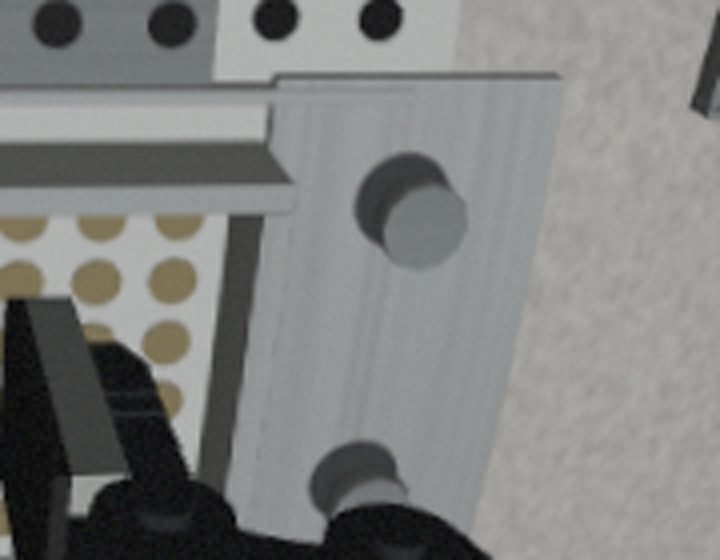

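```bash
python3 - <<'E'
from studs import *
P=pose(); d=vision.get_image('wrist')
import copy
R,p=P
P=(R,np.array([0.5516,.02865,.1344]))
print(wonz(d,P,174.2,277,.063),wonz(d,P,476.3,277,.063))
E
python3 go.py .55 .028 .13 180
```

```text
[ 0.5861478  -0.08755034  0.063     ] [0.58449426 0.1474581  0.063     ]
t=7.00 p=[0.5482 0.0289 0.1299] phi=-179.66 f=[-0.3  0.2  0.3] w=0.0385 j6=-0.10
roll 0.34 (0.0 rows) slide cm x -0.18 y -0.09 z -0.01  (0.0 rows)
```

```bash
python3 go.py .4505 .201 .06 254
```

```text
t=7.00 p=[0.5482 0.0289 0.1299] phi=-179.66 f=[-0.3  0.2  0.3] w=0.0385 j6=-0.10
roll -73.66 (10.4 rows) slide cm x -13.85 y 14.14 z 6.99  (4.7 rows)
```

Emit:
arm_command:
  series:
    - {"hand": -0.1, "slide": [1.93, 3.45, 0], "roll": -6.7}
    - {"hand": -0.1, "slide": [0, 0, 0], "roll": -6.7}
    - {"hand": -0.1, "slide": [0, 0, 0], "roll": -6.7}
    - {"hand": -0.1, "slide": [0, 0, 0], "roll": -6.7}
    - {"hand": -0.1, "slide": [0, 0, 0], "roll": -6.7}
    - {"hand": -0.1, "slide": [0, 0, 0], "roll": -6.7}
    - {"hand": -0.1, "slide": [0, 0, 0], "roll": -6.7}
    - {"hand": -0.1, "slide": [0, 0, 0], "roll": -6.7}

```text
t: 7.67
tool_pos: [0.5267, 0.0633, 0.1273]
ee_rot: [-0.002, -0.456, 0.89, 0.001]
contact_force: [0.6, 0.2, 0.2]
grip_width: 0.038
```

```bash
python3 go.py .4505 .201 .06 254
```

```text
t=7.67 p=[0.5267 0.0633 0.1273] phi=-125.72 f=[0.6 0.2 0.2] w=0.0380 j6=-0.98
roll -19.72 (2.8 rows) slide cm x -11.14 y 11.12 z 6.73  (3.8 rows)
```

Emit:
arm_command:
  series:
    - {"hand": -0.1, "slide": [0, 0, 0], "roll": -6.57}
    - {"hand": -0.1, "slide": [0, 0, 0], "roll": -6.57}
    - {"hand": -0.1, "slide": [0, 0, 0], "roll": -6.57}
    - {"hand": -0.1, "slide": [-2.79, 2.78, 1], "roll": 0}
    - {"hand": -0.1, "slide": [-2.79, 2.78, 1], "roll": 0}
    - {"hand": -0.1, "slide": [-2.79, 2.78, 2.4], "roll": 0}
    - {"hand": -0.1, "slide": [-2.79, 2.78, 2.4], "roll": 0}
    - {"hand": -0.1, "slide": [0, 0, 0], "roll": 0}

```text
t: 8.33
tool_pos: [0.4482, 0.1979, 0.0603]
ee_rot: [-0.005, -0.602, 0.799, 0.003]
contact_force: [-1.4, -0.7, -0.5]
grip_width: 0.0382
```

Emit:
arm_command:
  series:
    - {"hand": -0.1, "slide": [0, 0, 0], "roll": 0}
    - {"hand": -0.1, "slide": [0, 0, 0], "roll": 0}

```text
t: 8.5
tool_pos: [0.4558, 0.1948, 0.065]
ee_rot: [-0.001, -0.6, 0.8, 0.0]
contact_force: [0.3, -1.1, 0.0]
grip_width: 0.038
```

```bash
python3 go.py .4505 .201 .06 254; python3 -c "
from h import *
d,P=wshot('w14.png')"
```

```text
t=8.50 p=[0.4558 0.1948 0.065 ] phi=-106.30 f=[ 0.3 -1.1  0. ] w=0.0380 j6=-1.04
roll -0.30 (0.0 rows) slide cm x -0.45 y 0.68 z 0.50  (0.2 rows)
```

View pics/w14.png

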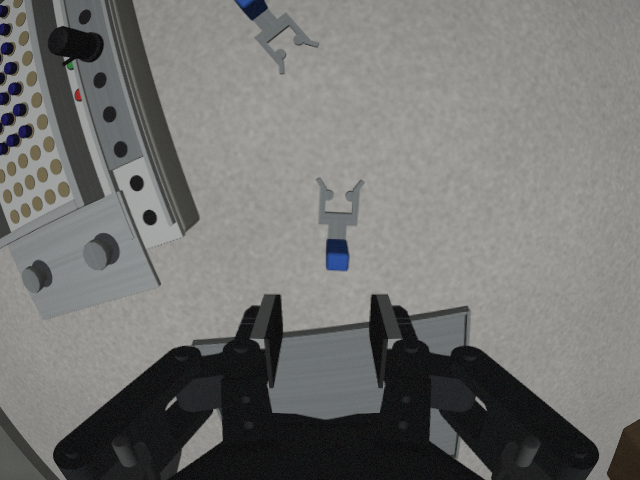

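```bash
python3 -c "
from h import *
crop('w14.png','w14a.png',290,160,400,290,5)"
```

```text
(no output)
```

View pics/w14a.png

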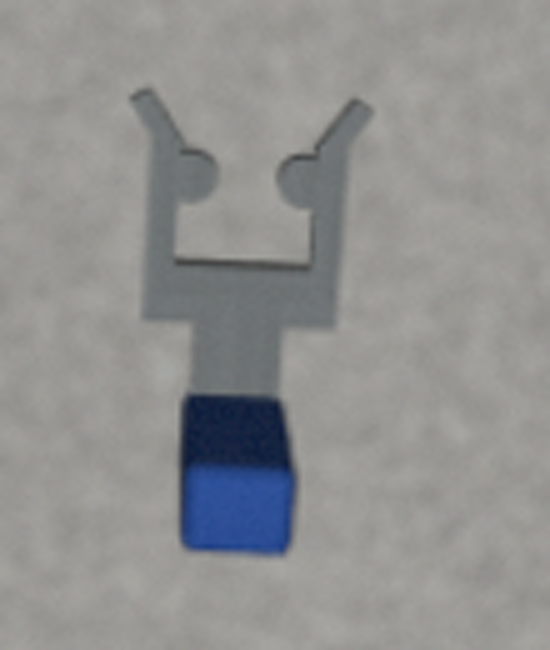

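```bash
cat > clip.py <<'E'
import sys
from h import *
def bright(im,box=None):
    hsv=cv2.cvtColor(im,cv2.COLOR_RGB2HSV)
    m=((hsv[...,0]>100)&(hsv[...,0]<130)&(hsv[...,1]>110)&(hsv[...,2]>125)).astype(np.uint8)
    n,l,s,c=cv2.connectedComponentsWithStats(m); 
    return [(s[i,4],c[i]) for i in range(1,n) if s[i,4]>40]
def meas(f,nib,lug=None):
    P=pose(); d=vision.get_image('wrist')
    b=bright(d['image']); print('blobs',[(int(a),c.round(1).tolist()) for a,c in b])
    if lug is None: lug=min(b,key=lambda t:np.hypot(t[1][0]-nib[0],t[1][1]-nib[1]))[1]
    L=wonz(d,P,*lug,.032)[:2];N=wonz(d,P,*nib,.004)[:2]
    yaw=np.degrees(np.arctan2(*(N-L)[::-1])); print('lug',L.round(4),'nib',N.round(4),'yaw',yaw.round(2),'dist',np.linalg.norm(N-L).round(4)); return L,yaw
if __name__=='__main__': meas(None,(float(sys.argv[1]),float(sys.argv[2])))
E
python3 clip.py $(python3 -c "print(247/5+290,179/5+160)"); python3 go.py .4505 .201 .06 254
```

```text
blobs [(50, [245.7, 1.8]), (308, [339.4, 261.3])]
lug [0.4499 0.2016] nib [0.4395 0.1683] yaw -107.29 dist 0.0349
t=8.60 p=[0.4575 0.1942 0.0661] phi=-106.42 f=[ 0.4 -0.2  0.5] w=0.0382 j6=-1.04
roll -0.42 (0.1 rows) slide cm x -0.46 y 0.86 z 0.61  (0.2 rows)
```

```bash
python3 go.py .45 .2013 0.0 252.7
```

```text
t=8.60 p=[0.4575 0.1942 0.0661] phi=-106.42 f=[ 0.4 -0.2  0.5] w=0.0382 j6=-1.04
roll 0.88 (0.1 rows) slide cm x -0.46 y 0.92 z 6.61  (0.2 rows)
```

Emit:
arm_command:
  series:
    - {"hand": -0.1, "slide": [0, 0, 0], "roll": 0.9}
    - {"hand": -0.1, "slide": [-0.23, 0.46, 1.6], "roll": 0}
    - {"hand": -0.1, "slide": [-0.23, 0.46, 1.6], "roll": 0}
    - {"hand": -0.1, "slide": [0, 0, 1.6], "roll": 0}
    - {"hand": -0.1, "slide": [0, 0, 1], "roll": 0}
    - {"hand": -0.1, "slide": [0, 0, 0], "roll": 0}
    - {"hand": -0.1, "slide": [0, 0, 0], "roll": 0}
    - {"hand": -0.1, "slide": [0, 0, 0], "roll": 0}

```text
t: 9.27
tool_pos: [0.4502, 0.2018, 0.0089]
ee_rot: [0.001, -0.593, 0.805, -0.0]
contact_force: [-0.3, 1.0, 0.3]
grip_width: 0.038
```

```bash
python3 go.py .45 .2013 -.032 252.7; python3 -c "
from h import *
d,P=wshot('w15.png');crop('w15.png','w15a.png',220,140,440,390,3)"; python3 go.py .45 .2013 -.032 252.7
```

```text
t=9.27 p=[0.4502 0.2018 0.0089] phi=-107.31 f=[-0.3  1.   0.3] w=0.0380 j6=-1.01
roll -0.01 (0.0 rows) slide cm x 0.05 y 0.01 z 4.09  (0.0 rows)
t=9.32 p=[0.4503 0.2019 0.009 ] phi=-107.30 f=[-0.1  0.1 -0.1] w=0.0388 j6=-1.01
roll 0.00 (0.0 rows) slide cm x 0.07 y 0.01 z 4.10  (0.0 rows)
```

View pics/w15a.png

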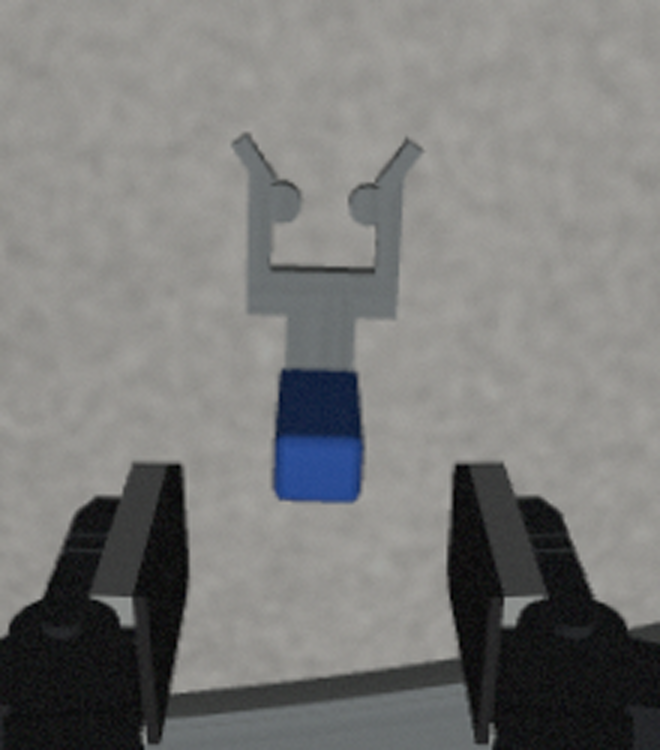

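```bash
python3 clip.py $(python3 -c "print(325/3+220,202/3+140)");python3 go.py .45 .2013 -.032 252.7
```

```text
blobs [(507, [325.7, 295.6])]
lug [0.4499 0.2015] nib [0.4382 0.1682] yaw -109.36 dist 0.0352
t=9.37 p=[0.4503 0.202  0.0091] phi=-107.28 f=[-0.   0.5  0.1] w=0.0385 j6=-1.01
roll 0.02 (0.0 rows) slide cm x 0.08 y 0.01 z 4.11  (0.0 rows)
```

Emit:
arm_command:
  series:
    - {"hand": -0.3, "slide": [0.05, 0, 0], "roll": 1.5}
    - {"hand": -0.3, "slide": [0, 0, 1.2], "roll": 0}
    - {"hand": -0.3, "slide": [0, 0, 1.2], "roll": 0}
    - {"hand": -0.3, "slide": [0, 0, 1.0], "roll": 0}
    - {"hand": -0.3, "slide": [0, 0, 0.6], "roll": 0}
    - {"hand": -0.3, "slide": [0, 0, 0], "roll": 0}
    - {"hand": -0.3, "slide": [0, 0, 0], "roll": 0}

```text
t: 9.95
tool_pos: [0.4489, 0.2014, -0.032]
ee_rot: [-0.0, -0.582, 0.813, 0.0]
contact_force: [0.2, 0.9, -0.9]
grip_width: 0.0299
```

```bash
python3 -c "
from h import *
d,P=wshot('w16.png');crop('w16.png','w16a.png',220,140,440,390,3)"; python3 go.py .45 .2013 -.032 251.2
```

```text
t=10.00 p=[ 0.4493  0.2016 -0.0317] phi=-108.75 f=[ 2.1  0.5 -0.5] w=0.0298 j6=-0.99
roll 0.05 (0.0 rows) slide cm x 0.00 y -0.08 z 0.03  (0.0 rows)
```

View pics/w16a.png

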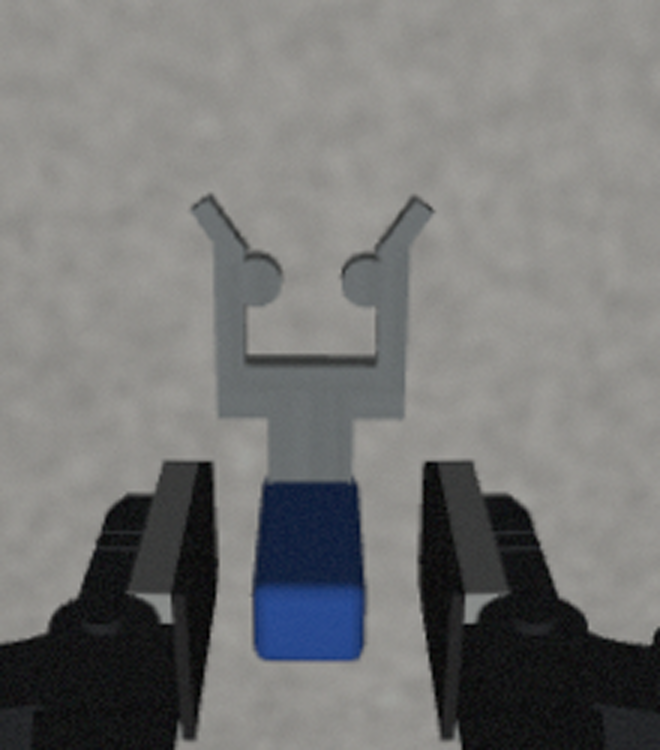

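Emit:
arm_command:
  series:
    - {"hand": -1, "slide": [0, -0.1, 0], "roll": 0}
    - {"hand": -1, "slide": [0, 0, 0], "roll": 0}
    - {"hand": -1, "slide": [0, 0, 0], "roll": 0}
    - {"hand": -1, "slide": [0, 0, 0], "roll": 0}
    - {"hand": -1, "slide": [0, 0, 0], "roll": 0}

```text
t: 10.42
tool_pos: [0.4508, 0.2013, -0.0312]
ee_rot: [0.001, -0.582, 0.813, -0.0]
contact_force: [-1.0, 0.7, 5.5]
grip_width: 0.0126
```

```bash
python3 -c "
from h import *
d,P=wshot('w17.png');crop('w17.png','w17a.png',220,140,440,390,3)"; python3 go.py .45 .2013 -.032 251.2; python3 go.py .6530 .213 0.07 270.35
```

```text
t=10.47 p=[ 0.4508  0.2013 -0.0312] phi=-108.76 f=[ 0.1 -0.1  6.2] w=0.0130 j6=-0.99
roll 0.04 (0.0 rows) slide cm x 0.03 y 0.07 z 0.08  (0.0 rows)
t=10.47 p=[ 0.4508  0.2013 -0.0312] phi=-108.76 f=[ 0.1 -0.1  6.2] w=0.0130 j6=-0.99
roll -19.11 (2.7 rows) slide cm x -1.04 y -20.23 z -10.12  (4.9 rows)
```

View pics/w17a.png

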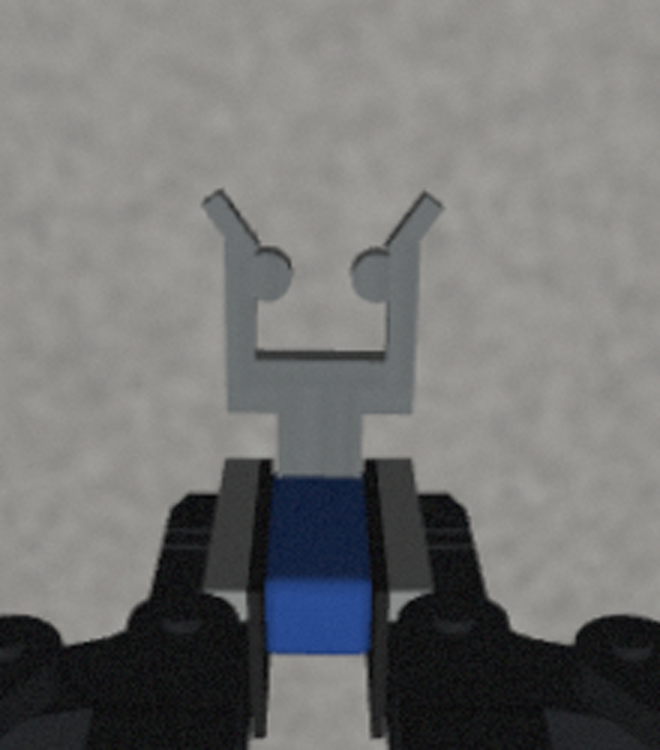

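Emit:
arm_command:
  series:
    - {"hand": -1, "slide": [0, 0, -2.5], "roll": 0}
    - {"hand": -1, "slide": [0, 0, -2.5], "roll": -6.37}
    - {"hand": -1, "slide": [0, 0, -2.2], "roll": -6.37}
    - {"hand": -1, "slide": [0, 0, -2], "roll": -6.37}
    - {"hand": -1, "slide": [-0.3, -3.3, 0], "roll": 0}
    - {"hand": -1, "slide": [-0.3, -3.3, 0], "roll": 0}
    - {"hand": -1, "slide": [-0.3, -3.3, 0], "roll": 0}
    - {"hand": -1, "slide": [-0.3, -3.3, 0], "roll": 0}

```text
t: 11.13
tool_pos: [0.583, 0.2141, 0.0601]
ee_rot: [-0.0, 0.709, -0.705, -0.0]
contact_force: [0.7, -0.9, 0.8]
grip_width: 0.0126
```

Emit:
arm_command:
  series:
    - {"hand": -1, "slide": [-0.3, -3.3, 0], "roll": 0}
    - {"hand": -1, "slide": [-0.3, -2.7, 0], "roll": 0}
    - {"hand": -1, "slide": [0, -1, 0], "roll": 0}
    - {"hand": -1, "slide": [0, 0, 0], "roll": 0}
    - {"hand": -1, "slide": [0, 0, 0], "roll": 0}
    - {"hand": -1, "slide": [0, 0, 0], "roll": 0}

```text
t: 11.63
tool_pos: [0.6503, 0.2203, 0.0593]
ee_rot: [0.001, 0.709, -0.705, -0.001]
contact_force: [0.4, -0.1, -1.1]
grip_width: 0.013
```

```bash
python3 -c "
from h import *
d,P=wshot('w18.png')"; python3 go.py .6526 .222 0.0196 270.35
```

```text
t=11.68 p=[0.6503 0.2203 0.0597] phi=-89.63 f=[ 1.4 -0.2 -0.4] w=0.0128 j6=-1.37
roll 0.02 (0.0 rows) slide cm x -0.16 y -0.23 z 4.01  (0.1 rows)
```

View pics/w18.png

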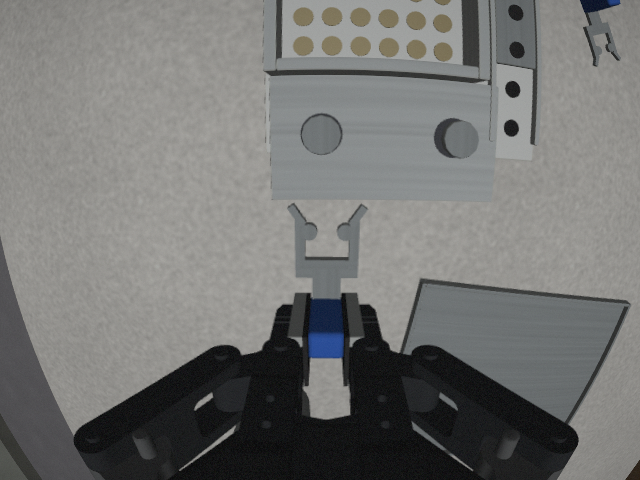

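```bash
python3 -c "
from h import *
P=pose();d,_=wshot('w19.png')
crop('w19.png','w19a.png',260,90,400,370,2.1)
crop('w19.png','w19b.png',280,90,500,280,3.5)
for q,z in [((321.5,132),.063),((460,138),.063)]: print(wonz(d,P,*q,z).round(4))
N=np.array(wonz(d,P,326.5,231,.088));L=wonz(d,P,326.5,344,.0915+.028-.0004);print(N,L,P[1])
"
```

```text
[0.6529 0.1465 0.063 ]
[0.586  0.1467 0.063 ]
[0.6503425 0.1867093 0.088    ] [0.65017126 0.22196465 0.1191    ] [0.65028116 0.22033946 0.05968747]
```

View pics/w19b.png

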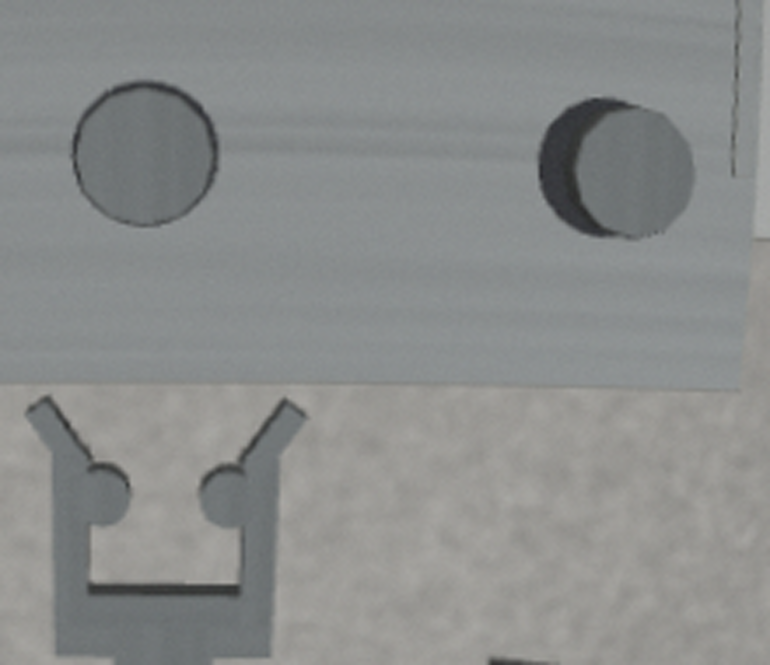

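Emit:
arm_command:
  series:
    - {"hand": -1, "slide": [0, -0.24, 1.5], "roll": 0}
    - {"hand": -1, "slide": [0, 0, 1.5], "roll": 0}
    - {"hand": -1, "slide": [0, 0, 0.9], "roll": 0}
    - {"hand": -1, "slide": [0, 0, 0], "roll": 0}
    - {"hand": -1, "slide": [0, 0, 0], "roll": 0}
    - {"hand": -1, "slide": [0, 0, 0], "roll": 0}

```text
t: 12.23
tool_pos: [0.6544, 0.2206, 0.0219]
ee_rot: [-0.0, 0.709, -0.705, 0.0]
contact_force: [0.9, -0.1, -0.7]
grip_width: 0.0125
```

```bash
python3 -c "
from h import *
d,_=wshot('w20.png')
crop('w20.png','w20b.png',260,130,480,340,3)
";python3 go.py .6527 .1772 0.0196 270.35
```

```text
t=12.28 p=[0.6548 0.2206 0.0222] phi=-89.64 f=[-0.6  1.1 -1.1] w=0.0130 j6=-1.37
roll 0.01 (0.0 rows) slide cm x 4.34 y 0.24 z 0.26  (1.0 rows)
```

View pics/w20b.png

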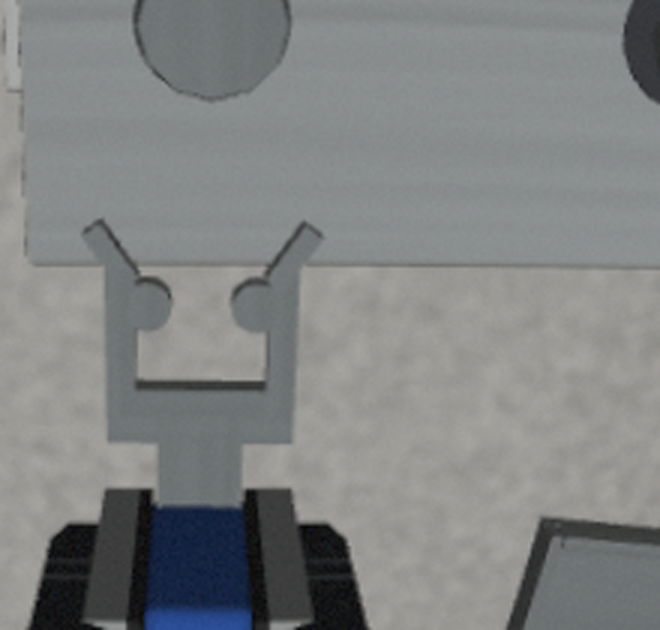

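Emit:
arm_command:
  series:
    - {"hand": -1, "slide": [0, 0.2, 0.25], "roll": 0}
    - {"hand": -1, "slide": [0, 0, 0], "roll": 0}
    - {"hand": -1, "slide": [0, 0, 0], "roll": 0}
    - {"hand": -1, "slide": [0, 0, 0], "roll": 0}

```text
t: 12.62
tool_pos: [0.6523, 0.2204, 0.0188]
ee_rot: [-0.0, 0.709, -0.705, 0.0]
contact_force: [0.5, -0.2, -1.4]
grip_width: 0.0129
```

```bash
python3 go.py .6527 .1772 0.0196 270.35
```

```text
t=12.62 p=[0.6523 0.2204 0.0188] phi=-89.64 f=[ 0.5 -0.2 -1.4] w=0.0129 j6=-1.37
roll 0.01 (0.0 rows) slide cm x 4.32 y -0.01 z -0.08  (1.0 rows)
```

Emit:
arm_command:
  series:
    - {"hand": -1, "slide": [0.6, 0, -0.06], "roll": 0}
    - {"hand": -1, "slide": [0.6, 0, 0], "roll": 0}
    - {"hand": -1, "slide": [0.6, 0, 0], "roll": 0}
    - {"hand": -1, "slide": [0.4, 0, 0], "roll": 0}
    - {"hand": -1, "slide": [0, 0, 0], "roll": 0}
    - {"hand": -1, "slide": [0, 0, 0], "roll": 0}

```text
t: 13.12
tool_pos: [0.6525, 0.1978, 0.0192]
ee_rot: [-0.0, 0.709, -0.705, -0.0]
contact_force: [0.3, 0.7, -0.5]
grip_width: 0.0129
```

```bash
python3 -c "
from h import *
d,_=wshot('w21.png')
crop('w21.png','w21b.png',260,130,480,340,3)
";python3 go.py .6527 .1772 0.0196 270.35
```

```text
t=13.17 p=[0.6525 0.1981 0.0192] phi=-89.68 f=[-1.4 -0.1 -0.5] w=0.0130 j6=-1.40
roll -0.03 (0.0 rows) slide cm x 2.09 y -0.01 z -0.04  (0.5 rows)
```

View pics/w21b.png

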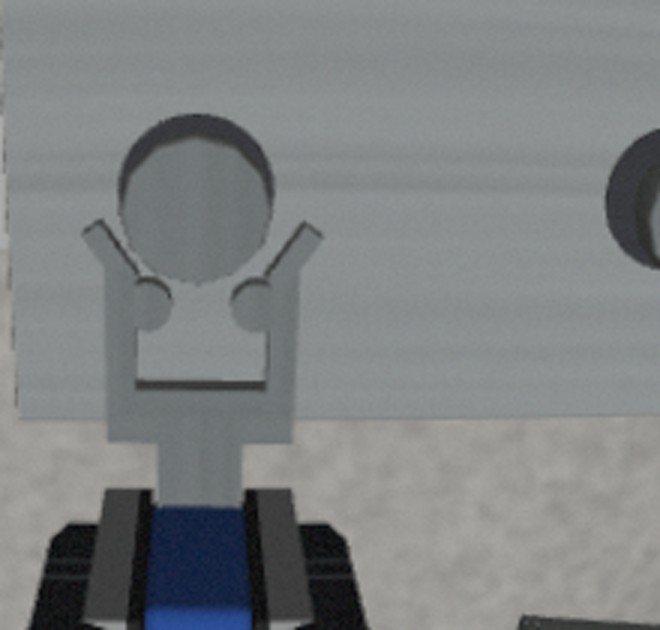

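Emit:
arm_command:
  series:
    - {"hand": -1, "slide": [0.5, 0, 0], "roll": 0}
    - {"hand": -1, "slide": [0.5, 0, 0], "roll": 0}
    - {"hand": -1, "slide": [0.5, 0, 0], "roll": 0}
    - {"hand": -1, "slide": [0.5, 0, 0], "roll": 0}
    - {"hand": -1, "slide": [0.2, 0, 0], "roll": 0}
    - {"hand": -1, "slide": [0.1, 0, 0], "roll": 0}
    - {"hand": -1, "slide": [0, 0, 0], "roll": 0}
    - {"hand": -1, "slide": [0, 0, 0], "roll": 0}

```text
t: 13.83
tool_pos: [0.6529, 0.1768, 0.0195]
ee_rot: [-0.001, 0.71, -0.705, -0.001]
contact_force: [0.9, 6.2, 1.1]
grip_width: 0.0128
```

```bash
python3 -c "
from h import *
d,_=wshot('w22.png')
crop('w22.png','w22b.png',260,130,480,340,3)
";python3 go.py .6527 .1772 0.0196 270.35
```

```text
t=13.88 p=[0.6529 0.1768 0.0195] phi=-89.60 f=[ 0.7  5.1 -0.2] w=0.0127 j6=-1.43
roll 0.05 (0.0 rows) slide cm x -0.04 y 0.02 z -0.01  (0.0 rows)
```

View pics/w22b.png

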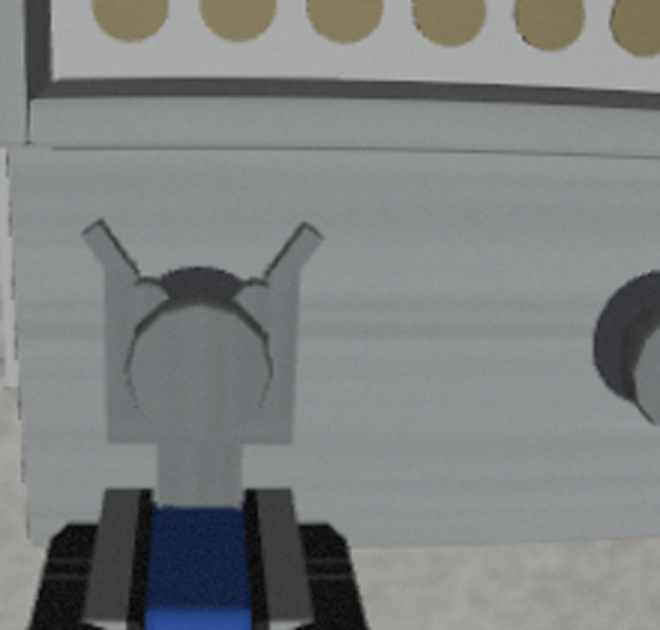

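Emit:
arm_command:
  series:
    - {"hand": -1, "slide": [0.2, 0, 0], "roll": 0}
    - {"hand": -1, "slide": [0.1, 0, 0], "roll": 0}
    - {"hand": -1, "slide": [0, 0, 0], "roll": 0}

```text
t: 14.13
tool_pos: [0.6529, 0.1766, 0.0197]
ee_rot: [-0.003, 0.71, -0.704, -0.002]
contact_force: [0.2, 12.7, -0.3]
grip_width: 0.0134
```

Emit:
arm_command:
  series:
    - {"hand": -0.3, "slide": [0, 0, 0], "roll": 0}
    - {"hand": -0.3, "slide": [0, 0, 0], "roll": 0}
    - {"hand": -0.3, "slide": [0, 0, 0], "roll": 0}
    - {"hand": -0.3, "slide": [0, 0, -2], "roll": 0}
    - {"hand": -0.3, "slide": [0, 0, -2.5], "roll": 0}
    - {"hand": -0.3, "slide": [0, 0, -2], "roll": 0}
    - {"hand": -0.3, "slide": [0, 0, 0], "roll": 0}
    - {"hand": -0.3, "slide": [0, 0, 0], "roll": 0}

```text
t: 14.8
tool_pos: [0.6538, 0.1719, 0.0857]
ee_rot: [-0.001, 0.709, -0.705, 0.001]
contact_force: [-0.2, 0.3, -0.9]
grip_width: 0.0299
```

```bash
python3 -c "
from h import *
d,_=wshot('w23.png')
crop('w23.png','w23b.png',260,130,480,340,3)
";python3 go.py .6527 .1772 0.0196 270.35
```

```text
t=14.85 p=[0.6527 0.1718 0.0842] phi=-89.68 f=[-0.9  0.5 -1. ] w=0.0298 j6=-1.44
roll -0.03 (0.0 rows) slide cm x -0.54 y -0.00 z 6.46  (0.1 rows)
```

View pics/w23b.png

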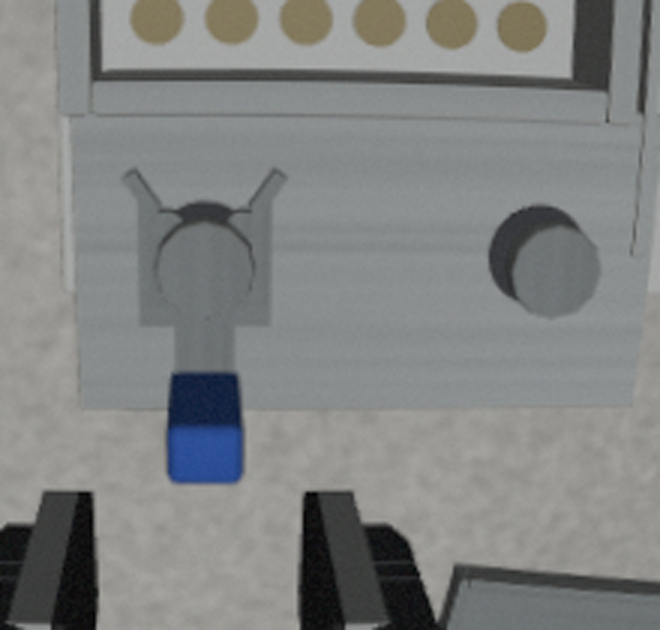

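```bash
python3 go.py .437 -.0225 0.02 283
```

```text
t=14.85 p=[0.6527 0.1718 0.0842] phi=-89.68 f=[-0.9  0.5 -1. ] w=0.0298 j6=-1.44
roll -12.68 (1.8 rows) slide cm x 14.08 y 25.39 z 6.42  (7.0 rows)
```

Emit:
arm_command:
  series:
    - {"hand": -0.1, "slide": [0, 0, -1], "roll": -6.34}
    - {"hand": -0.1, "slide": [0, 0, -1], "roll": -6.34}
    - {"hand": -0.1, "slide": [1.8, 3.25, 0], "roll": 0}
    - {"hand": -0.1, "slide": [1.8, 3.25, 0], "roll": 0}
    - {"hand": -0.1, "slide": [1.8, 3.25, 0], "roll": 0}
    - {"hand": -0.1, "slide": [1.8, 3.25, 0], "roll": 0}
    - {"hand": -0.1, "slide": [1.8, 3.25, 0], "roll": 0}
    - {"hand": -0.1, "slide": [1.8, 3.25, 1], "roll": 0}

```text
t: 15.52
tool_pos: [0.4855, 0.0221, 0.0939]
ee_rot: [0.0, 0.783, -0.622, 0.0]
contact_force: [0.5, -1.1, 0.7]
grip_width: 0.0384
```

Emit:
arm_command:
  series:
    - {"hand": -0.1, "slide": [1.8, 3.25, 2], "roll": 0}
    - {"hand": -0.1, "slide": [1.2, 2.2, 2], "roll": 0}
    - {"hand": -0.1, "slide": [0, 0, 2], "roll": 0}
    - {"hand": -0.1, "slide": [0, 0, 0], "roll": 0}
    - {"hand": -0.1, "slide": [0, 0, 0], "roll": 0}
    - {"hand": -0.1, "slide": [0, 0, 0], "roll": 0}
    - {"hand": -0.1, "slide": [0, 0, 0], "roll": 0}

```text
t: 16.1
tool_pos: [0.4424, -0.0179, 0.0352]
ee_rot: [-0.0, 0.783, -0.622, 0.001]
contact_force: [0.0, 0.3, 0.3]
grip_width: 0.0384
```

```bash
python3 -c "
from h import *
d,_=wshot('w24.png')
";python3 go.py .437 -.0225 0.009 283
```

```text
t=16.15 p=[ 0.4425 -0.0178  0.0353] phi=-76.90 f=[-0.5 -0.3  0.3] w=0.0381 j6=-2.02
roll 0.10 (0.0 rows) slide cm x 0.33 y 0.64 z 2.63  (0.2 rows)
```

View pics/w24.png

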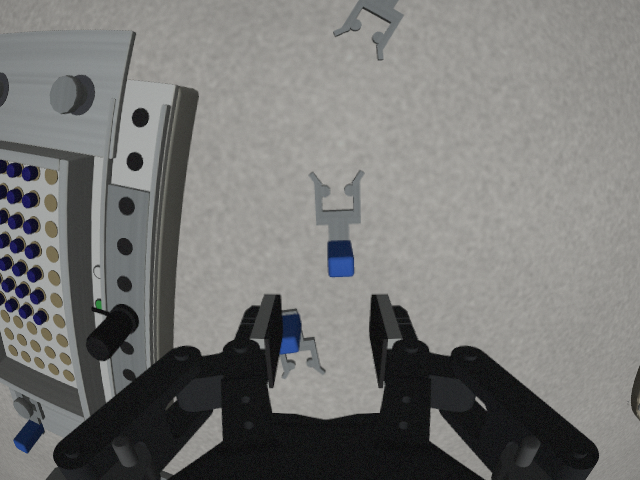

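```bash
python3 clip.py 338 190; python3 go.py .437 -.0225 0.009 283
```

```text
blobs [(429, [341.0, 266.5]), (220, [288.5, 345.7]), (51, [19.6, 446.5])]
lug [ 0.4359 -0.0239] nib [ 0.445  -0.0581] yaw -75.04 dist 0.0354
t=16.20 p=[ 0.4424 -0.0178  0.0352] phi=-76.90 f=[-0.2  0.2  0.5] w=0.0384 j6=-2.02
roll 0.10 (0.0 rows) slide cm x 0.33 y 0.63 z 2.62  (0.2 rows)
```

```bash
python3 go.py .436 -.0237 -.03 285
```

```text
t=16.20 p=[ 0.4424 -0.0178  0.0352] phi=-76.90 f=[-0.2  0.2  0.5] w=0.0384 j6=-2.02
roll -1.90 (0.3 rows) slide cm x 0.40 y 0.77 z 6.52  (0.2 rows)
```

Emit:
arm_command:
  series:
    - {"hand": -0.2, "slide": [0, 0, 0], "roll": -1.9}
    - {"hand": -0.2, "slide": [0.4, 0.77, 1], "roll": 0}
    - {"hand": -0.2, "slide": [0, 0, 1.2], "roll": 0}
    - {"hand": -0.2, "slide": [0, 0, 1.2], "roll": 0}
    - {"hand": -0.2, "slide": [0, 0, 1.2], "roll": 0}
    - {"hand": -0.2, "slide": [0, 0, 1.0], "roll": 0}
    - {"hand": -0.2, "slide": [0, 0, 0.6], "roll": 0}
    - {"hand": -0.2, "slide": [0, 0, 0], "roll": 0}

```text
t: 16.87
tool_pos: [0.4342, -0.0235, -0.0283]
ee_rot: [0.0, 0.793, -0.609, -0.001]
contact_force: [-0.1, -0.4, 0.0]
grip_width: 0.034
```

Emit:
arm_command:
  series:
    - {"hand": -0.3, "slide": [0, 0, 0], "roll": 0}
    - {"hand": -0.3, "slide": [0, 0, 0], "roll": 0}

```text
t: 17.03
tool_pos: [0.4352, -0.0239, -0.027]
ee_rot: [-0.0, 0.793, -0.609, 0.0]
contact_force: [0.7, 0.5, -0.2]
grip_width: 0.0298
```

```bash
python3 -c "
from h import *
d,_=wshot('w25.png')
crop('w25.png','w25b.png',220,140,440,390,3)
";python3 go.py .436 -.0237 -.03 285
```

```text
t=17.08 p=[ 0.4354 -0.0239 -0.0269] phi=-75.05 f=[ 0.2 -0.3  1. ] w=0.0298 j6=-2.07
roll -0.05 (0.0 rows) slide cm x -0.01 y -0.07 z 0.31  (0.0 rows)
```

View pics/w25b.png

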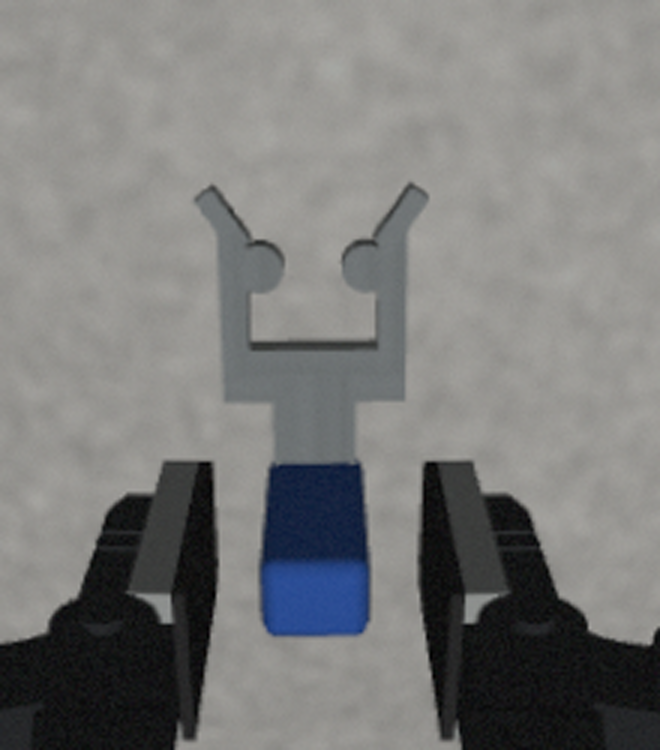

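Emit:
arm_command:
  series:
    - {"hand": -0.3, "slide": [0, -0.06, 0.3], "roll": 0}
    - {"hand": -1, "slide": [0, 0, 0], "roll": 0}
    - {"hand": -1, "slide": [0, 0, 0], "roll": 0}
    - {"hand": -1, "slide": [0, 0, 0], "roll": 0}
    - {"hand": -1, "slide": [0, 0, 0], "roll": 0}
    - {"hand": -1, "slide": [0, 0, 0], "roll": 0}

```text
t: 17.58
tool_pos: [0.4355, -0.0237, -0.0304]
ee_rot: [-0.0, 0.793, -0.609, 0.0]
contact_force: [-0.0, 0.1, 4.0]
grip_width: 0.0129
```

```bash
python3 clip.py 324 227; python3 go.py .45 .222 .06 270.35;python3 go.py .586 .222 .06 270.35
```

```text
blobs [(722, [325.6, 344.1])]
lug [ 0.4359 -0.0241] nib [ 0.4461 -0.0595] yaw -73.96 dist 0.0368
t=17.63 p=[ 0.4355 -0.0237 -0.0304] phi=-75.06 f=[0.1 0.6 4.7] w=0.0130 j6=-2.07
roll 14.59 (2.1 rows) slide cm x -24.56 y -1.60 z -9.04  (5.9 rows)
t=17.63 p=[ 0.4355 -0.0237 -0.0304] phi=-75.06 f=[0.1 0.6 4.7] w=0.0130 j6=-2.07
roll 14.59 (2.1 rows) slide cm x -24.48 y -15.20 z -9.04  (6.9 rows)
```

Emit:
arm_command:
  series:
    - {"hand": -1, "slide": [0, 0, -2.5], "roll": 0}
    - {"hand": -1, "slide": [0, 0, -3], "roll": 7.1}
    - {"hand": -1, "slide": [0, 0, -3.5], "roll": 7.1}
    - {"hand": -1, "slide": [-3.9, 0, 0], "roll": 0.4}
    - {"hand": -1, "slide": [-3.9, -0.5, 0], "roll": 0}
    - {"hand": -1, "slide": [-3.9, -0.5, 0], "roll": 0}
    - {"hand": -1, "slide": [-3.9, -0.5, 0], "roll": 0}
    - {"hand": -1, "slide": [-3.5, -1.7, 0], "roll": 0}

```text
t: 18.3
tool_pos: [0.463, 0.1693, 0.059]
ee_rot: [0.001, 0.709, -0.705, -0.001]
contact_force: [0.7, -1.0, -0.0]
grip_width: 0.0129
```

Emit:
arm_command:
  series:
    - {"hand": -1, "slide": [-3.5, -2, 0], "roll": 0}
    - {"hand": -1, "slide": [-2, -3.3, 0], "roll": 0}
    - {"hand": -1, "slide": [0, -3.3, 0], "roll": 0}
    - {"hand": -1, "slide": [0, -2.2, 0], "roll": 0}
    - {"hand": -1, "slide": [0, 0, 0], "roll": 0}
    - {"hand": -1, "slide": [0, 0, 0], "roll": 0}
    - {"hand": -1, "slide": [0, 0, 0], "roll": 0}
    - {"hand": -1, "slide": [0, 0, 0], "roll": 0}

```text
t: 18.97
tool_pos: [0.5718, 0.2227, 0.0589]
ee_rot: [0.001, 0.709, -0.705, -0.001]
contact_force: [-0.4, 0.5, -1.2]
grip_width: 0.0131
```

```bash
python3 -c "
from h import *
d,_=wshot('w26.png')
"; python3 go.py .586 .222 .0204 270.35
```

```text
t=19.02 p=[0.572  0.2228 0.0592] phi=-89.67 f=[ 0.1  0.8 -0.6] w=0.0128 j6=-1.34
roll -0.02 (0.0 rows) slide cm x 0.09 y -1.40 z 3.88  (0.3 rows)
```

View pics/w26.png

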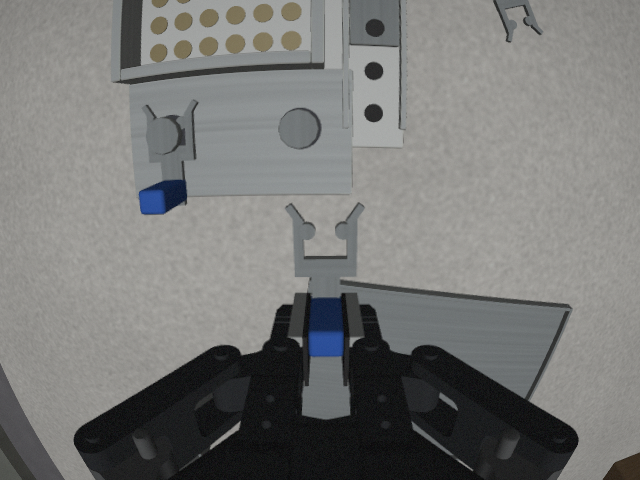

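```bash
python3 -c "
from h import *
P=pose();d=vision.get_image('wrist')
print(wonz(d,P,299,128,.063), wonz(d,P,163,134,.063))"; python3 go.py .586 .22 .0204 270.35
```

```text
[0.58492251 0.1470425  0.063     ] [0.65243631 0.14710484 0.063     ]
t=19.07 p=[0.5723 0.2229 0.0595] phi=-89.66 f=[ 0.1  0.5 -0.2] w=0.0133 j6=-1.34
roll -0.01 (0.0 rows) slide cm x 0.29 y -1.37 z 3.91  (0.3 rows)
```

Emit:
arm_command:
  series:
    - {"hand": -1, "slide": [0, -0.65, 1.2], "roll": 0}
    - {"hand": -1, "slide": [0, -0.6, 1.2], "roll": 0}
    - {"hand": -1, "slide": [0, 0, 1.0], "roll": 0}
    - {"hand": -1, "slide": [0, 0, 0.4], "roll": 0}
    - {"hand": -1, "slide": [0, 0, 0], "roll": 0}
    - {"hand": -1, "slide": [0, 0, 0], "roll": 0}
    - {"hand": -1, "slide": [0, 0, 0], "roll": 0}
    - {"hand": -1, "slide": [0, 0, 0], "roll": 0}

```text
t: 19.73
tool_pos: [0.5862, 0.2233, 0.0219]
ee_rot: [-0.0, 0.709, -0.705, 0.0]
contact_force: [0.3, -0.4, -1.1]
grip_width: 0.0128
```

```bash
python3 go.py .5852 .177 .0204 270.35
```

```text
t=19.73 p=[0.5862 0.2233 0.0219] phi=-89.66 f=[ 0.3 -0.4 -1.1] w=0.0128 j6=-1.34
roll -0.01 (0.0 rows) slide cm x 4.63 y 0.13 z 0.15  (1.1 rows)
```

Emit:
arm_command:
  series:
    - {"hand": -1, "slide": [0.6, 0.1, 0.15], "roll": 0}
    - {"hand": -1, "slide": [0.6, 0, 0], "roll": 0}
    - {"hand": -1, "slide": [0.6, 0, 0], "roll": 0}
    - {"hand": -1, "slide": [0.6, 0, 0], "roll": 0}
    - {"hand": -1, "slide": [0, 0, 0], "roll": 0}
    - {"hand": -1, "slide": [0, 0, 0], "roll": 0}
    - {"hand": -1, "slide": [0, 0, 0], "roll": 0}

```text
t: 20.32
tool_pos: [0.5852, 0.199, 0.02]
ee_rot: [-0.0, 0.709, -0.705, -0.0]
contact_force: [-0.1, -0.2, -0.6]
grip_width: 0.013
```

```bash
python3 -c "
from h import *
d,_=wshot('w27.png')
crop('w27.png','w27b.png',220,130,440,340,3)
"; python3 go.py .5852 .177 .0204 270.35
```

```text
t=20.37 p=[0.5851 0.1992 0.02  ] phi=-89.67 f=[ 0.4  0.3 -0.6] w=0.0130 j6=-1.38
roll -0.02 (0.0 rows) slide cm x 2.22 y 0.01 z -0.04  (0.5 rows)
```

View pics/w27b.png

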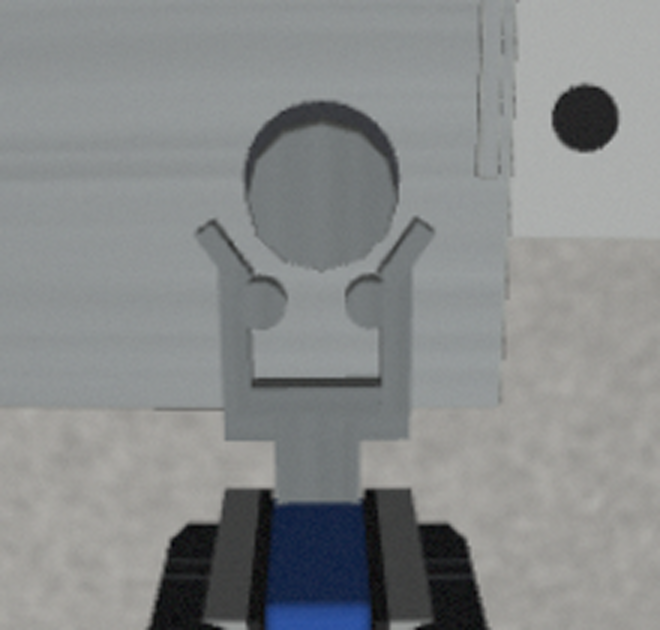

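Emit:
arm_command:
  series:
    - {"hand": -1, "slide": [0.5, 0, -0.03], "roll": 0}
    - {"hand": -1, "slide": [0.5, 0, 0], "roll": 0}
    - {"hand": -1, "slide": [0.5, 0, 0], "roll": 0}
    - {"hand": -1, "slide": [0.5, 0, 0], "roll": 0}
    - {"hand": -1, "slide": [0.4, 0, 0], "roll": 0}
    - {"hand": -1, "slide": [0.3, 0, 0], "roll": 0}
    - {"hand": -1, "slide": [0, 0, 0], "roll": 0}
    - {"hand": -1, "slide": [0, 0, 0], "roll": 0}

```text
t: 21.03
tool_pos: [0.5848, 0.1762, 0.0204]
ee_rot: [-0.003, 0.71, -0.704, -0.003]
contact_force: [-2.3, 14.3, 0.2]
grip_width: 0.013
```

```bash
python3 -c "
from h import *
d,_=wshot('w28.png')
crop('w28.png','w28b.png',220,130,440,340,3)
"; python3 go.py .5852 .177 .0204 270.35
```

```text
t=21.08 p=[0.5848 0.1762 0.0204] phi=-89.52 f=[-1.6 13.9 -0.2] w=0.0126 j6=-1.42
roll 0.13 (0.0 rows) slide cm x -0.08 y -0.04 z 0.00  (0.0 rows)
```

View pics/w28b.png

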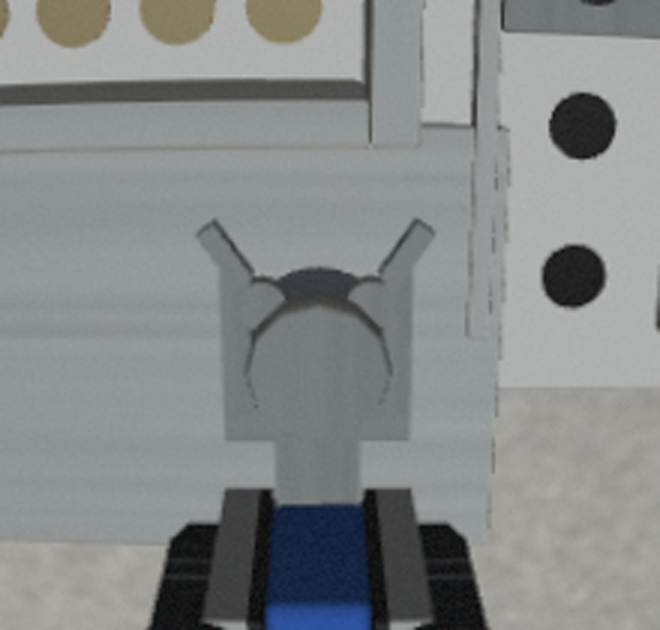

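Emit:
arm_command:
  series:
    - {"hand": -0.3, "slide": [0, 0, 0], "roll": 0}
    - {"hand": -0.3, "slide": [0, 0, 0], "roll": 0}
    - {"hand": -0.3, "slide": [0, 0, 0], "roll": 0}
    - {"hand": -0.3, "slide": [0, 0, -2], "roll": 0}
    - {"hand": -0.3, "slide": [0, 0, -3], "roll": 0}
    - {"hand": -0.3, "slide": [0, 0, -3], "roll": 0}
    - {"hand": -0.3, "slide": [-1, 3, 0], "roll": 0}
    - {"hand": -0.3, "slide": [0, 0, 0], "roll": 0}

```text
t: 21.75
tool_pos: [0.5525, 0.1823, 0.1021]
ee_rot: [-0.0, 0.709, -0.705, -0.0]
contact_force: [-1.3, -1.3, -1.2]
grip_width: 0.03
```

```bash
python3 -c "
from h import *
d,_=wshot('w29.png')
crop('w29.png','w29b.png',180,100,440,340,3)
"; python3 go.py .456 .033 .02 110
```

```text
t=21.80 p=[0.5535 0.1819 0.1011] phi=-89.63 f=[ 0.2 -0.3 -0.1] w=0.0302 j6=-1.40
roll 160.37 (22.6 rows) slide cm x -10.65 y -14.25 z 8.11  (4.3 rows)
```

View pics/w29b.png

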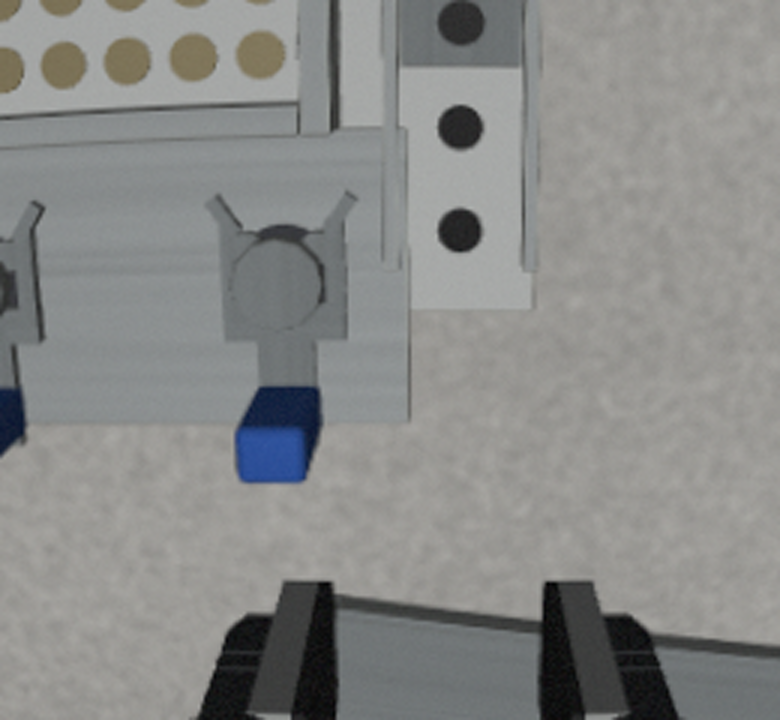

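Clip 2 is seated. Rotating for clip B.

Emit:
arm_command:
  series:
    - {"hand": -0.1, "slide": [0, 2, 0], "roll": 7.1}
    - {"hand": -0.1, "slide": [0, 2, 0], "roll": 7.1}
    - {"hand": -0.1, "slide": [0, 0, 0], "roll": 7.1}
    - {"hand": -0.1, "slide": [0, 0, 0], "roll": 7.1}
    - {"hand": -0.1, "slide": [0, 0, 0], "roll": 7.1}
    - {"hand": -0.1, "slide": [0, 0, 0], "roll": 7.1}
    - {"hand": -0.1, "slide": [0, 0, 0], "roll": 7.1}
    - {"hand": -0.1, "slide": [0, 0, 0], "roll": 7.1}

```text
t: 22.47
tool_pos: [0.5155, 0.1835, 0.0996]
ee_rot: [-0.0, -0.285, 0.958, -0.0]
contact_force: [-0.3, -0.4, -0.3]
grip_width: 0.0385
```

Emit:
arm_command:
  series:
    - {"hand": -0.1, "slide": [0, 0, 0], "roll": 7.1}
    - {"hand": -0.1, "slide": [0, 0, 0], "roll": 7.1}
    - {"hand": -0.1, "slide": [0, 0, 0], "roll": 7.1}
    - {"hand": -0.1, "slide": [0, 0, 0], "roll": 7.1}
    - {"hand": -0.1, "slide": [0, 0, 0], "roll": 7.1}
    - {"hand": -0.1, "slide": [0, 0, 0], "roll": 7.1}
    - {"hand": -0.1, "slide": [0, 0, 0], "roll": 7.1}
    - {"hand": -0.1, "slide": [0, 0, 0], "roll": 7.1}

```text
t: 23.13
tool_pos: [0.5155, 0.1834, 0.0995]
ee_rot: [-0.0, 0.205, 0.979, -0.0]
contact_force: [0.5, 0.3, 0.1]
grip_width: 0.0384
```

```bash
python3 go.py .456 .033 .02 110
```

```text
t=23.13 p=[0.5155 0.1834 0.0995] phi=156.34 f=[0.5 0.3 0.1] w=0.0384 j6=0.61
roll 46.34 (6.5 rows) slide cm x -12.10 y -10.74 z 7.95  (3.9 rows)
```

Emit:
arm_command:
  series:
    - {"hand": -0.1, "slide": [0, 0, 0], "roll": 7.1}
    - {"hand": -0.1, "slide": [0, 0, 0], "roll": 7.1}
    - {"hand": -0.1, "slide": [0, 0, 0], "roll": 7.1}
    - {"hand": -0.1, "slide": [0, 0, 0], "roll": 7.1}
    - {"hand": -0.1, "slide": [0, 0, 0], "roll": 7.1}
    - {"hand": -0.1, "slide": [0, 0, 0], "roll": 7.1}
    - {"hand": -0.1, "slide": [0, 0, 0], "roll": 3.6}
    - {"hand": -0.1, "slide": [-2.7, -2.4, 0], "roll": 0}

```text
t: 23.8
tool_pos: [0.505, 0.1529, 0.0997]
ee_rot: [0.001, 0.569, 0.822, 0.001]
contact_force: [1.6, -0.7, 0.8]
grip_width: 0.038
```

Emit:
arm_command:
  series:
    - {"hand": -0.1, "slide": [-2.7, -2.4, 0], "roll": 0}
    - {"hand": -0.1, "slide": [-2.7, -2.4, 2], "roll": 0}
    - {"hand": -0.1, "slide": [-2.4, -2.1, 2], "roll": 0}
    - {"hand": -0.1, "slide": [-1.6, -1.4, 2.5], "roll": 0}
    - {"hand": -0.1, "slide": [0, 0, 0], "roll": 0}
    - {"hand": -0.1, "slide": [0, 0, 0], "roll": 0}
    - {"hand": -0.1, "slide": [0, 0, 0], "roll": 0}
    - {"hand": -0.1, "slide": [0, 0, 0], "roll": 0}

```text
t: 24.47
tool_pos: [0.4592, 0.0337, 0.0361]
ee_rot: [0.001, 0.569, 0.822, 0.001]
contact_force: [0.4, 0.1, -0.5]
grip_width: 0.0386
```

```bash
python3 -c "
from h import *
d,_=wshot('w30.png')
";python3 go.py .456 .033 -.03 110
```

```text
t=24.52 p=[0.4592 0.0338 0.0362] phi=110.60 f=[0.6 0.2 0.3] w=0.0383 j6=1.11
roll 0.60 (0.1 rows) slide cm x 0.03 y -0.33 z 6.62  (0.1 rows)
```

View pics/w30.png

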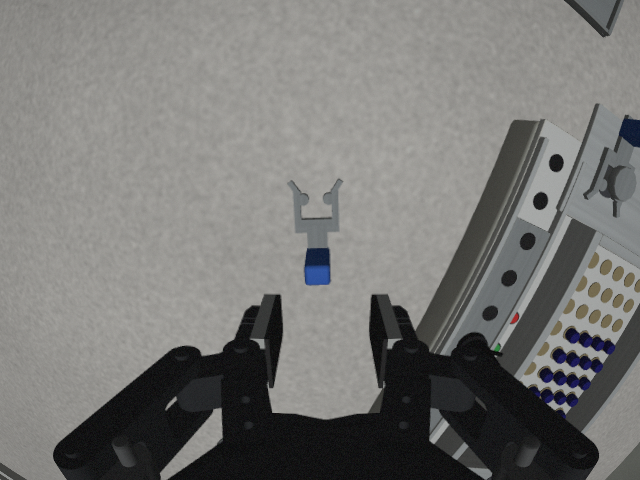

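```bash
python3 clip.py 316.5 199; python3 go.py .456 .033 -.03 110
```

```text
blobs [(419, [316.7, 275.4])]
lug [0.4552 0.0333] nib [0.4423 0.0663] yaw 111.41 dist 0.0354
t=24.57 p=[0.4591 0.034  0.0361] phi=110.61 f=[-0.1  0.1  0.9] w=0.0385 j6=1.11
roll 0.61 (0.1 rows) slide cm x 0.01 y -0.32 z 6.61  (0.1 rows)
```

Emit:
arm_command:
  series:
    - {"hand": -0.3, "slide": [0, 0, 0], "roll": -0.8}
    - {"hand": -0.3, "slide": [0.06, -0.4, 1], "roll": 0}
    - {"hand": -0.3, "slide": [0, 0, 1.3], "roll": 0}
    - {"hand": -0.3, "slide": [0, 0, 1.3], "roll": 0}
    - {"hand": -0.3, "slide": [0, 0, 1.2], "roll": 0}
    - {"hand": -0.3, "slide": [0, 0, 1.1], "roll": 0}
    - {"hand": -0.3, "slide": [0, 0, 0.6], "roll": 0}
    - {"hand": -0.3, "slide": [0, 0, 0], "roll": 0}

```text
t: 25.23
tool_pos: [0.4528, 0.033, -0.0307]
ee_rot: [-0.001, 0.563, 0.826, -0.0]
contact_force: [-0.5, -0.3, -0.4]
grip_width: 0.0303
```

Emit:
arm_command:
  series:
    - {"hand": -0.3, "slide": [0, 0, 0], "roll": 0}
    - {"hand": -0.3, "slide": [0, 0, 0], "roll": 0}

```text
t: 25.4
tool_pos: [0.4543, 0.0326, -0.0292]
ee_rot: [0.0, 0.564, 0.826, 0.0]
contact_force: [0.5, -0.0, -1.2]
grip_width: 0.0299
```

```bash
python3 -c "
from h import *
d,_=wshot('w31.png')
crop('w31.png','w31b.png',220,140,440,390,3)
";python3 go.py .4552 .0333 -.03 111.4
```

```text
t=25.45 p=[ 0.4544  0.0326 -0.0291] phi=111.36 f=[ 0.3 -0.8 -0.1] w=0.0297 j6=1.09
roll -0.04 (0.0 rows) slide cm x 0.04 y 0.10 z 0.09  (0.0 rows)
```

View pics/w31b.png

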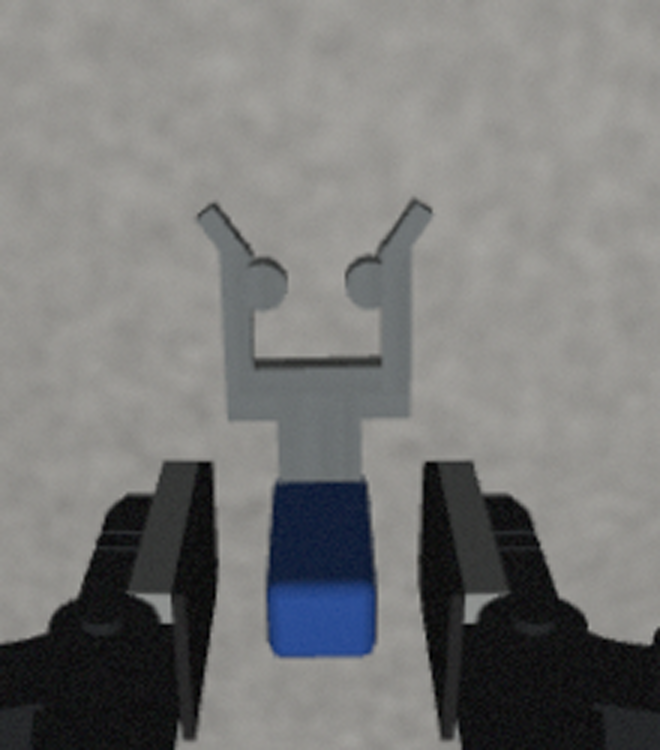

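Emit:
arm_command:
  series:
    - {"hand": -0.3, "slide": [0, 0.05, 0.1], "roll": -0.5}
    - {"hand": -1, "slide": [0, 0, 0], "roll": 0}
    - {"hand": -1, "slide": [0, 0, 0], "roll": 0}
    - {"hand": -1, "slide": [0, 0, 0], "roll": 0}
    - {"hand": -1, "slide": [0, 0, 0], "roll": 0}
    - {"hand": -1, "slide": [0, 0, 0], "roll": 0}

```text
t: 25.95
tool_pos: [0.4546, 0.0326, -0.0303]
ee_rot: [0.0, 0.56, 0.828, 0.0]
contact_force: [-1.1, -0.2, 5.3]
grip_width: 0.0126
```

```bash
python3 clip.py 325 235; python3 go.py .45 -.165 .06 90.35;python3 go.py .6545 -.165 .06 90.35
```

```text
blobs [(688, [325.4, 348.5])]
lug [0.455  0.0333] nib [0.4416 0.0661] yaw 112.16 dist 0.0354
t=26.00 p=[ 0.4546  0.0326 -0.0303] phi=111.84 f=[-0.6  0.9  6. ] w=0.0130 j6=1.08
roll 21.49 (3.0 rows) slide cm x -19.76 y -0.58 z -9.03  (4.7 rows)
t=26.00 p=[ 0.4546  0.0326 -0.0303] phi=111.84 f=[-0.6  0.9  6. ] w=0.0130 j6=1.08
roll 21.49 (3.0 rows) slide cm x -19.89 y 19.87 z -9.03  (6.7 rows)
```

Emit:
arm_command:
  series:
    - {"hand": -1, "slide": [0, 0, -2.5], "roll": 0}
    - {"hand": -1, "slide": [0, 0, -3], "roll": 7.15}
    - {"hand": -1, "slide": [0, 0, -3.5], "roll": 7.15}
    - {"hand": -1, "slide": [0, 0, 0], "roll": 7.15}
    - {"hand": -1, "slide": [-4, 0, 0], "roll": 0}
    - {"hand": -1, "slide": [-4, 0, 0], "roll": 0}
    - {"hand": -1, "slide": [-4, 0, 0], "roll": 0}
    - {"hand": -1, "slide": [-3.5, 1.5, 0], "roll": 0}

```text
t: 26.67
tool_pos: [0.4673, -0.1232, 0.0588]
ee_rot: [-0.001, 0.705, 0.71, -0.001]
contact_force: [1.4, 0.9, -0.9]
grip_width: 0.0126
```

Emit:
arm_command:
  series:
    - {"hand": -1, "slide": [-2.5, 3, 0], "roll": 0}
    - {"hand": -1, "slide": [-1.8, 3.3, 0], "roll": 0}
    - {"hand": -1, "slide": [0, 3.7, 0], "roll": 0}
    - {"hand": -1, "slide": [0, 3.7, 0], "roll": 0}
    - {"hand": -1, "slide": [0, 3, 0], "roll": 0}
    - {"hand": -1, "slide": [0, 1.5, 0], "roll": 0}
    - {"hand": -1, "slide": [0, 0, 0], "roll": 0}
    - {"hand": -1, "slide": [0, 0, 0], "roll": 0}

```text
t: 27.33
tool_pos: [0.652, -0.1637, 0.0578]
ee_rot: [-0.001, 0.705, 0.71, -0.0]
contact_force: [-0.8, 0.6, -0.1]
grip_width: 0.0127
```

Emit:
arm_command:
  series:
    - {"hand": -1, "slide": [0, 0, 0], "roll": 0}
    - {"hand": -1, "slide": [0, 0, 0], "roll": 0}

```text
t: 27.5
tool_pos: [0.6508, -0.1638, 0.0589]
ee_rot: [-0.001, 0.705, 0.709, -0.0]
contact_force: [-0.4, -0.6, -0.0]
grip_width: 0.0129
```

```bash
python3 -c "
from h import *
d,_=wshot('w32.png')
"; python3 go.py .6545 -.162 .0206 90.35
```

```text
t=27.55 p=[ 0.651  -0.1639  0.0592] phi=90.36 f=[ 0.2 -0.6 -0.5] w=0.0126 j6=1.20
roll 0.01 (0.0 rows) slide cm x 0.19 y 0.35 z 3.86  (0.1 rows)
```

View pics/w32.png

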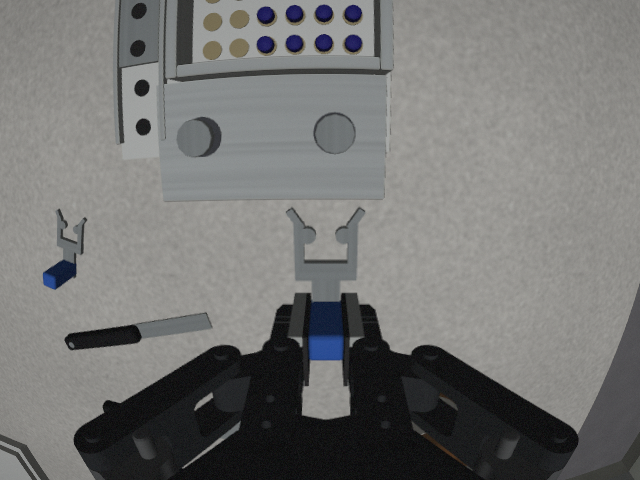

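```bash
python3 -c "
from h import *
P=pose();d=vision.get_image('wrist')
print(wonz(d,P,334.5,133,.063), wonz(d,P,197.5,137,.063))
a=cv2.imread('pics/w26.png');b=d['image'][:,:,::-1]
cv2.imwrite('pics/cmp.png',cv2.resize(np.hstack([a[190:370,270:380],b[190:370,270:380]]),None,fx=3.2,fy=3.2,interpolation=cv2.INTER_CUBIC))"; python3 go.py .6545 -.162 .0206 90.35
```

```text
[ 0.65491505 -0.08819411  0.063     ] [ 0.58934902 -0.08863804  0.063     ]
t=27.60 p=[ 0.6513 -0.164   0.0594] phi=90.36 f=[-0.   0.6 -1.3] w=0.0127 j6=1.20
roll 0.01 (0.0 rows) slide cm x 0.20 y 0.32 z 3.88  (0.1 rows)
```

View pics/cmp.png

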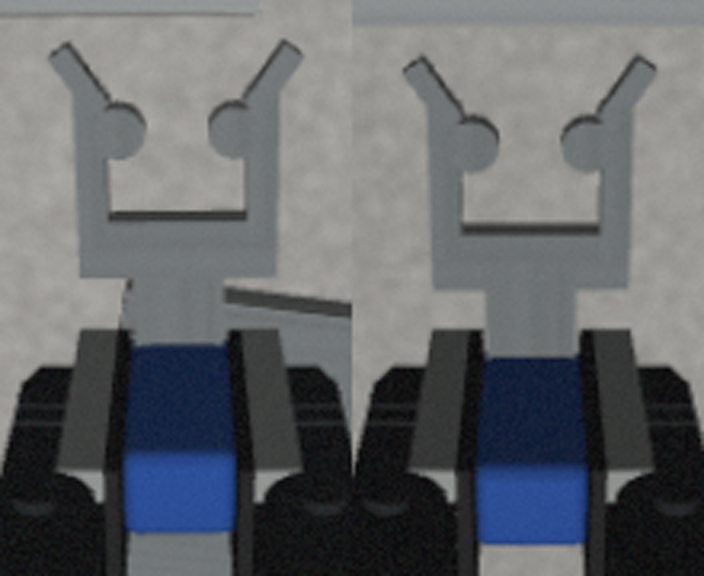

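Emit:
arm_command:
  series:
    - {"hand": -1, "slide": [0, 0.3, 1.2], "roll": 0}
    - {"hand": -1, "slide": [0, 0, 1.2], "roll": 0}
    - {"hand": -1, "slide": [0, 0, 1.0], "roll": 0}
    - {"hand": -1, "slide": [0, 0, 0.4], "roll": 0}
    - {"hand": -1, "slide": [0, 0, 0], "roll": 0}
    - {"hand": -1, "slide": [0, 0, 0], "roll": 0}
    - {"hand": -1, "slide": [0, 0, 0], "roll": 0}
    - {"hand": -1, "slide": [0, 0, 0], "roll": 0}

```text
t: 28.27
tool_pos: [0.6558, -0.1641, 0.0216]
ee_rot: [0.0, 0.705, 0.71, 0.0]
contact_force: [-0.2, -1.0, -0.7]
grip_width: 0.0126
```

```bash
python3 go.py .6549 -.118 .0206 90.35
```

```text
t=28.27 p=[ 0.6558 -0.1641  0.0216] phi=90.39 f=[-0.2 -1.  -0.7] w=0.0126 j6=1.20
roll 0.04 (0.0 rows) slide cm x 4.61 y -0.06 z 0.10  (1.1 rows)
```

Emit:
arm_command:
  series:
    - {"hand": -1, "slide": [0.6, -0.08, 0.12], "roll": 0}
    - {"hand": -1, "slide": [0.6, 0, 0], "roll": 0}
    - {"hand": -1, "slide": [0.6, 0, 0], "roll": 0}
    - {"hand": -1, "slide": [0.6, 0, 0], "roll": 0}
    - {"hand": -1, "slide": [0, 0, 0], "roll": 0}
    - {"hand": -1, "slide": [0, 0, 0], "roll": 0}
    - {"hand": -1, "slide": [0, 0, 0], "roll": 0}

```text
t: 28.85
tool_pos: [0.6545, -0.1398, 0.02]
ee_rot: [0.0, 0.705, 0.71, 0.0]
contact_force: [-0.3, -0.9, -0.4]
grip_width: 0.0128
```

```bash
python3 -c "
from h import *
d,_=wshot('w33.png')
crop('w33.png','w33b.png',220,130,440,340,3)
"; python3 go.py .6549 -.118 .0206 90.35
```

```text
t=28.90 p=[ 0.6546 -0.14    0.0201] phi=90.39 f=[ 0.1  0.1 -0.5] w=0.0133 j6=1.23
roll 0.04 (0.0 rows) slide cm x 2.20 y 0.05 z -0.05  (0.5 rows)
```

View pics/w33b.png

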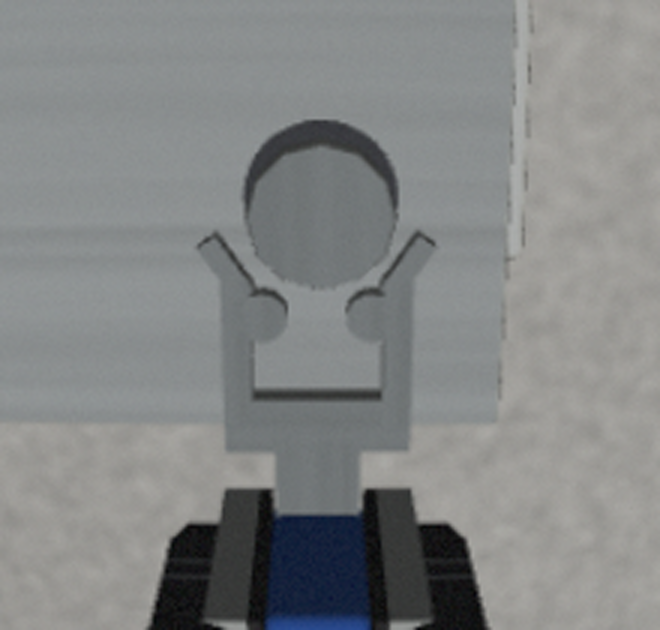

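Emit:
arm_command:
  series:
    - {"hand": -1, "slide": [0.5, 0, -0.04], "roll": 0}
    - {"hand": -1, "slide": [0.5, 0, 0], "roll": 0}
    - {"hand": -1, "slide": [0.5, 0, 0], "roll": 0}
    - {"hand": -1, "slide": [0.5, 0, 0], "roll": 0}
    - {"hand": -1, "slide": [0.4, 0, 0], "roll": 0}
    - {"hand": -1, "slide": [0.4, 0, 0], "roll": 0}
    - {"hand": -1, "slide": [0, 0, 0], "roll": 0}
    - {"hand": -1, "slide": [0, 0, 0], "roll": 0}

```text
t: 29.57
tool_pos: [0.6548, -0.1177, 0.0211]
ee_rot: [0.004, 0.706, 0.708, -0.003]
contact_force: [-1.0, -15.7, -1.3]
grip_width: 0.0128
```

```bash
python3 -c "
from h import *
d,_=wshot('w34.png')
crop('w34.png','w34b.png',220,130,440,340,3)
"; python3 go.py .6549 -.118 .0206 90.35
```

```text
t=29.62 p=[ 0.6548 -0.1177  0.0211] phi=90.18 f=[ -1.4 -16.2  -1.2] w=0.0127 j6=1.27
roll -0.17 (0.0 rows) slide cm x -0.03 y 0.01 z 0.05  (0.0 rows)
```

View pics/w34b.png

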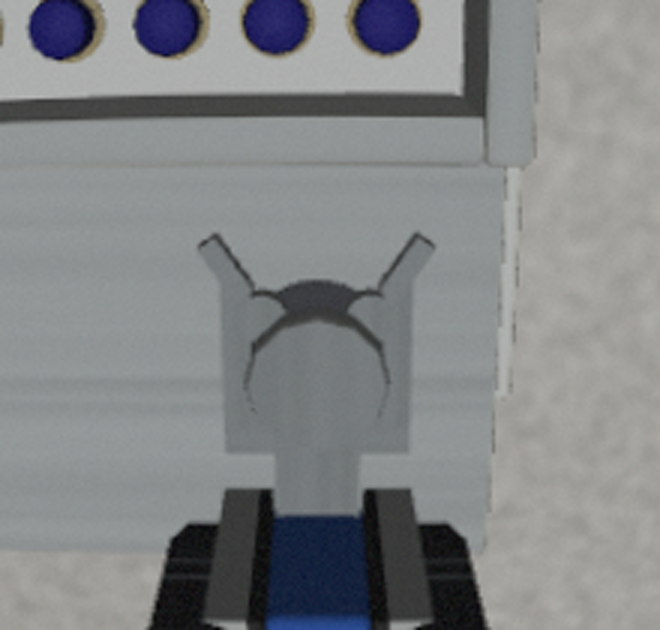

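Emit:
arm_command:
  series:
    - {"hand": -0.3, "slide": [0, 0, 0], "roll": 0}
    - {"hand": -0.3, "slide": [0, 0, 0], "roll": 0}
    - {"hand": -0.3, "slide": [0, 0, 0], "roll": 0}
    - {"hand": -0.3, "slide": [0, 0, -2], "roll": 0}
    - {"hand": -0.3, "slide": [0, 0, -3], "roll": 0}
    - {"hand": -0.3, "slide": [0, 0, -3], "roll": 0}
    - {"hand": -0.3, "slide": [-1, 0, 0], "roll": 6.7}
    - {"hand": -0.3, "slide": [0, 0, 0], "roll": 6.7}

```text
t: 30.28
tool_pos: [0.6564, -0.1226, 0.1035]
ee_rot: [0.002, 0.784, 0.621, 0.002]
contact_force: [-1.1, 0.2, 0.8]
grip_width: 0.0296
```

```bash
python3 -c "
from h import *
d,_=wshot('w35.png')
"; python3 go.py .442 -.183 .025 77
```

```text
t=30.33 p=[ 0.6553 -0.1218  0.102 ] phi=76.39 f=[-0.7 -0.3  0. ] w=0.0297 j6=1.50
roll -0.61 (0.1 rows) slide cm x -10.76 y -19.41 z 7.70  (5.3 rows)
```

View pics/w35.png

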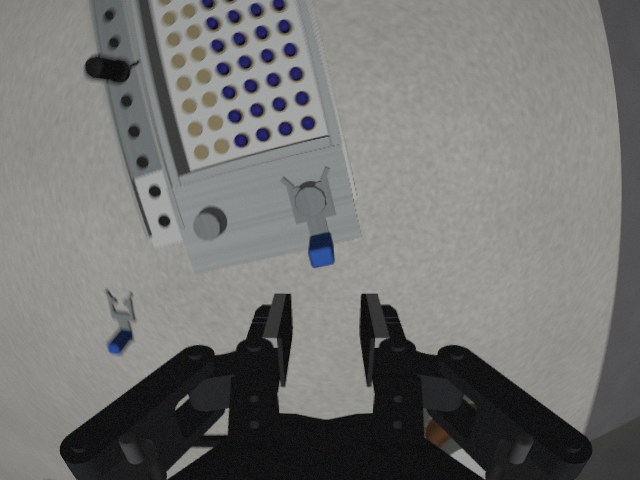

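Emit:
arm_command:
  series:
    - {"hand": -0.1, "slide": [-1.9, -3.4, 0], "roll": -0.6}
    - {"hand": -0.1, "slide": [-1.9, -3.4, 0], "roll": 0}
    - {"hand": -0.1, "slide": [-1.9, -3.4, 0], "roll": 0}
    - {"hand": -0.1, "slide": [-1.9, -3.4, 1.5], "roll": 0}
    - {"hand": -0.1, "slide": [-1.9, -3.4, 2], "roll": 0}
    - {"hand": -0.1, "slide": [-1.3, -2.4, 2], "roll": 0}
    - {"hand": -0.1, "slide": [0, 0, 2], "roll": 0}
    - {"hand": -0.1, "slide": [0, 0, 0], "roll": 0}

```text
t: 31.0
tool_pos: [0.4391, -0.1825, 0.0231]
ee_rot: [-0.003, 0.779, 0.627, -0.001]
contact_force: [-0.4, 0.5, 0.0]
grip_width: 0.0382
```

Emit:
arm_command:
  series:
    - {"hand": -0.1, "slide": [0, 0, 0], "roll": 0}
    - {"hand": -0.1, "slide": [0, 0, 0], "roll": 0}
    - {"hand": -0.1, "slide": [0, 0, 0], "roll": 0}

```text
t: 31.25
tool_pos: [0.4453, -0.1851, 0.0276]
ee_rot: [0.001, 0.779, 0.627, 0.001]
contact_force: [0.5, 0.2, -0.1]
grip_width: 0.0382
```

```bash
python3 -c "
from h import *
d,_=wshot('w36.png')
"; python3 go.py .442 -.183 -.03 77
```

```text
t=31.30 p=[ 0.4452 -0.1851  0.0275] phi=77.69 f=[-0.1 -0.2  0. ] w=0.0379 j6=1.22
roll 0.69 (0.1 rows) slide cm x 0.13 y -0.36 z 5.75  (0.1 rows)
```

View pics/w36.png

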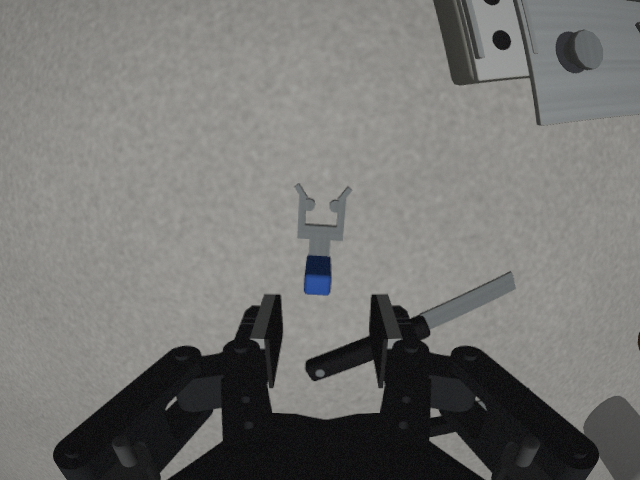

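```bash
python3 clip.py 322.5 205; python3 -c "
from h import *
P=pose();d=vision.get_image('wrist')
for q in [(318,373),(428,326)]: print(wonz(d,P,*q,.012).round(3))
print(wonz(d,P,514,281,.003).round(3))"; python3 go.py .442 -.183 -.03 77
```

```text
blobs [(409, [317.3, 285.1])]
lug [ 0.441  -0.1847] nib [ 0.4511 -0.1506] yaw 73.55 dist 0.0356
[ 0.425 -0.257  0.012]
[ 0.499 -0.237  0.012]
[ 0.563 -0.225  0.003]
t=31.40 p=[ 0.4447 -0.185   0.0272] phi=77.67 f=[-0.3  0.   0.2] w=0.0383 j6=1.22
roll 0.67 (0.1 rows) slide cm x 0.13 y -0.31 z 5.72  (0.1 rows)
```

```bash
python3 go.py .441 -.1847 -.03 73.8
```

```text
t=31.40 p=[ 0.4447 -0.185   0.0272] phi=77.67 f=[-0.3  0.   0.2] w=0.0383 j6=1.22
roll 3.87 (0.5 rows) slide cm x -0.08 y -0.37 z 5.72  (0.1 rows)
```

Emit:
arm_command:
  series:
    - {"hand": -0.3, "slide": [0, 0, 0], "roll": 3.87}
    - {"hand": -0.3, "slide": [-0.08, -0.37, 1], "roll": 0}
    - {"hand": -0.3, "slide": [0, 0, 1.2], "roll": 0}
    - {"hand": -0.3, "slide": [0, 0, 1.2], "roll": 0}
    - {"hand": -0.3, "slide": [0, 0, 1.2], "roll": 0}
    - {"hand": -0.3, "slide": [0, 0, 1.0], "roll": 0}
    - {"hand": -0.3, "slide": [0, 0, 0], "roll": 0}
    - {"hand": -0.3, "slide": [0, 0, 0], "roll": 0}

```text
t: 32.07
tool_pos: [0.4396, -0.1843, -0.0297]
ee_rot: [-0.0, 0.8, 0.6, -0.0]
contact_force: [1.1, 0.6, 0.5]
grip_width: 0.0296
```

```bash
python3 -c "
from h import *
d,_=wshot('w37.png')
crop('w37.png','w37b.png',220,140,440,390,3)
";python3 go.py .441 -.1847 -.03 73.8
```

```text
t=32.12 p=[ 0.4401 -0.1846 -0.0292] phi=73.74 f=[-0.1  0.5  1.3] w=0.0300 j6=1.29
roll -0.06 (0.0 rows) slide cm x 0.01 y 0.09 z 0.08  (0.0 rows)
```

View pics/w37b.png

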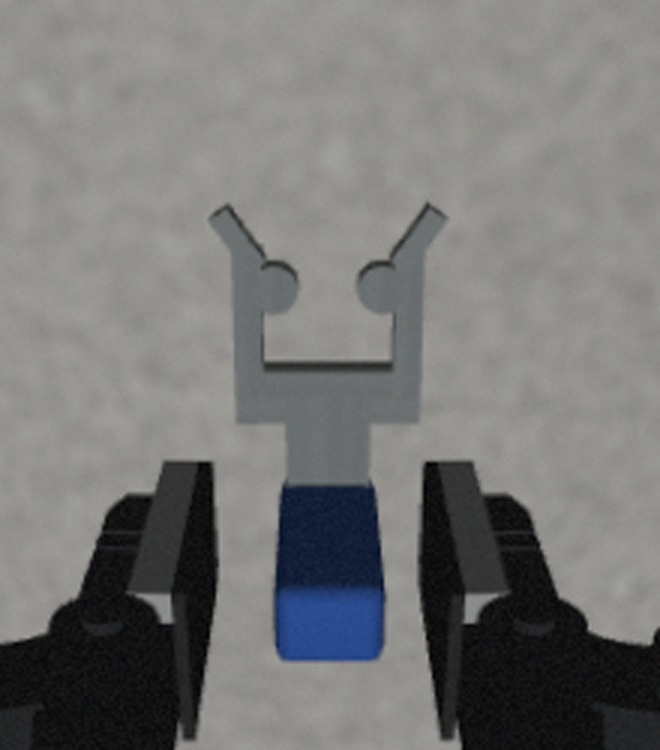

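Emit:
arm_command:
  series:
    - {"hand": -0.3, "slide": [0, 0.1, 0.1], "roll": 0}
    - {"hand": -1, "slide": [0, 0, 0], "roll": 0}
    - {"hand": -1, "slide": [0, 0, 0], "roll": 0}
    - {"hand": -1, "slide": [0, 0, 0], "roll": 0}
    - {"hand": -1, "slide": [0, 0, 0], "roll": 0}
    - {"hand": -1, "slide": [0, 0, 0], "roll": 0}

```text
t: 32.62
tool_pos: [0.4414, -0.1853, -0.0298]
ee_rot: [0.001, 0.8, 0.6, 0.0]
contact_force: [-0.5, 0.1, 5.7]
grip_width: 0.013
```

```bash
python3 go.py .587 -.165 .06 90.35
```

```text
t=32.62 p=[ 0.4414 -0.1853 -0.0298] phi=73.72 f=[-0.5  0.1  5.7] w=0.0130 j6=1.29
roll -16.63 (2.3 rows) slide cm x 1.94 y 14.57 z -8.98  (3.5 rows)
```

Emit:
arm_command:
  series:
    - {"hand": -1, "slide": [0, 0, -2.5], "roll": 0}
    - {"hand": -1, "slide": [0, 0, -3], "roll": -5.55}
    - {"hand": -1, "slide": [0, 0, -3.5], "roll": -5.55}
    - {"hand": -1, "slide": [0, 0, 0], "roll": -5.55}
    - {"hand": -1, "slide": [0.4, 3.5, 0], "roll": 0}
    - {"hand": -1, "slide": [0.5, 3.5, 0], "roll": 0}
    - {"hand": -1, "slide": [0.5, 3.5, 0], "roll": 0}
    - {"hand": -1, "slide": [0.5, 2.5, 0], "roll": 0}

```text
t: 33.28
tool_pos: [0.573, -0.1649, 0.0594]
ee_rot: [0.001, 0.705, 0.709, 0.0]
contact_force: [0.2, 0.4, 0.2]
grip_width: 0.0128
```

Emit:
arm_command:
  series:
    - {"hand": -1, "slide": [0, 1.5, 0], "roll": 0}
    - {"hand": -1, "slide": [0, 0, 0], "roll": 0}
    - {"hand": -1, "slide": [0, 0, 0], "roll": 0}
    - {"hand": -1, "slide": [0, 0, 0], "roll": 0}
    - {"hand": -1, "slide": [0, 0, 0], "roll": 0}

```text
t: 33.7
tool_pos: [0.5839, -0.1647, 0.0591]
ee_rot: [-0.001, 0.705, 0.709, -0.0]
contact_force: [-0.1, 0.3, -1.3]
grip_width: 0.0127
```

```bash
python3 -c "
from h import *
d,_=wshot('w38.png')
"; python3 go.py .587 -.163 .0208 90.35
```

```text
t=33.75 p=[ 0.5841 -0.1649  0.0593] phi=90.32 f=[-1.1  0.2 -0.9] w=0.0129 j6=1.16
roll -0.03 (0.0 rows) slide cm x 0.19 y 0.29 z 3.85  (0.1 rows)
```

View pics/w38.png

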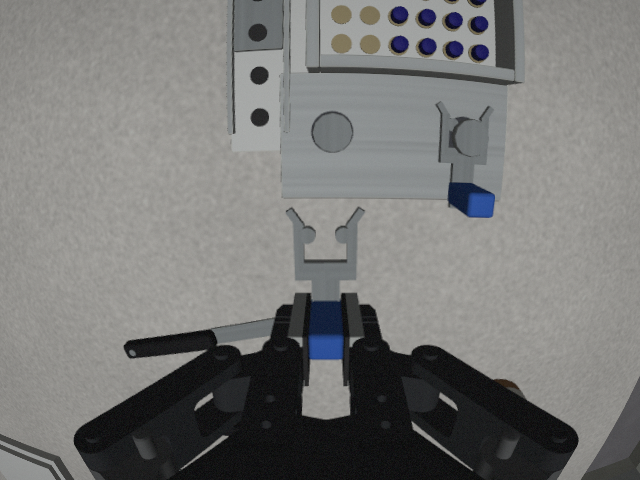

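```bash
python3 -c "
from h import *
P=pose();d=vision.get_image('wrist')
print(wonz(d,P,332.5,132,.063), wonz(d,P,468,137,.063))"; python3 go.py .587 -.163 .0208 90.35
```

```text
[ 0.58707708 -0.08876511  0.063     ] [ 0.65283551 -0.08821795  0.063     ]
t=33.80 p=[ 0.5843 -0.1651  0.0595] phi=90.32 f=[-0.8  0.3  0.1] w=0.0129 j6=1.16
roll -0.03 (0.0 rows) slide cm x 0.20 y 0.27 z 3.87  (0.1 rows)
```

Emit:
arm_command:
  series:
    - {"hand": -1, "slide": [0.1, 0.22, 1.2], "roll": 0}
    - {"hand": -1, "slide": [0, 0, 1.2], "roll": 0}
    - {"hand": -1, "slide": [0, 0, 1.0], "roll": 0}
    - {"hand": -1, "slide": [0, 0, 0.45], "roll": 0}
    - {"hand": -1, "slide": [0, 0, 0], "roll": 0}
    - {"hand": -1, "slide": [0, 0, 0], "roll": 0}
    - {"hand": -1, "slide": [0, 0, 0], "roll": 0}
    - {"hand": -1, "slide": [0, 0, 0], "roll": 0}

```text
t: 34.47
tool_pos: [0.588, -0.164, 0.0214]
ee_rot: [0.0, 0.705, 0.709, 0.0]
contact_force: [1.0, -0.1, -0.9]
grip_width: 0.0128
```

```bash
python3 go.py .587 -.1185 .0208 90.35
```

```text
t=34.47 p=[ 0.588  -0.164   0.0214] phi=90.37 f=[ 1.  -0.1 -0.9] w=0.0128 j6=1.16
roll 0.02 (0.0 rows) slide cm x 4.56 y -0.08 z 0.06  (1.1 rows)
```

Emit:
arm_command:
  series:
    - {"hand": -1, "slide": [0.6, -0.08, 0.08], "roll": 0}
    - {"hand": -1, "slide": [0.6, 0, 0], "roll": 0}
    - {"hand": -1, "slide": [0.6, 0, 0], "roll": 0}
    - {"hand": -1, "slide": [0.6, 0, 0], "roll": 0}
    - {"hand": -1, "slide": [0, 0, 0], "roll": 0}
    - {"hand": -1, "slide": [0, 0, 0], "roll": 0}
    - {"hand": -1, "slide": [0, 0, 0], "roll": 0}

```text
t: 35.05
tool_pos: [0.5868, -0.1397, 0.0201]
ee_rot: [0.0, 0.705, 0.71, 0.0]
contact_force: [0.6, -0.4, -0.8]
grip_width: 0.0126
```

```bash
python3 -c "
from h import *
d,_=wshot('w39.png')
crop('w39.png','w39b.png',220,130,440,340,3)
"; python3 go.py .587 -.1185 .0208 90.35
```

```text
t=35.10 p=[ 0.5868 -0.1399  0.0201] phi=90.37 f=[-0.7 -1.  -0.5] w=0.0129 j6=1.20
roll 0.02 (0.0 rows) slide cm x 2.14 y 0.03 z -0.07  (0.5 rows)
```

View pics/w39b.png

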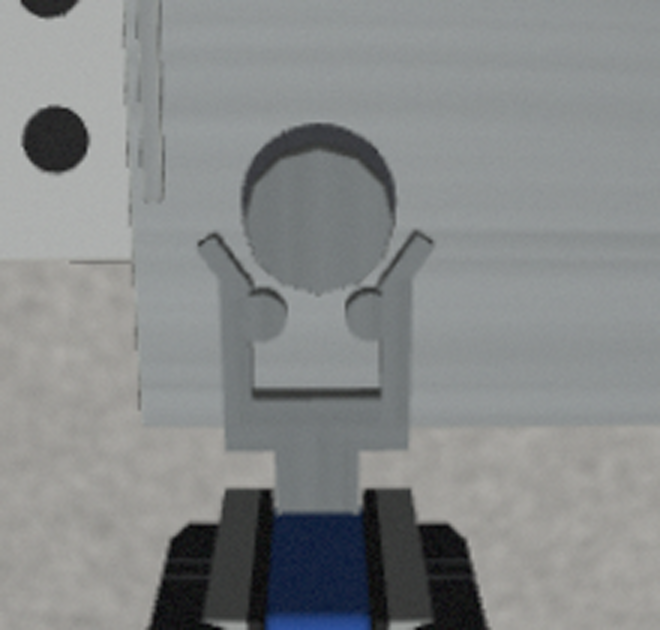

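Emit:
arm_command:
  series:
    - {"hand": -1, "slide": [0.5, 0, -0.06], "roll": 0}
    - {"hand": -1, "slide": [0.5, 0, 0], "roll": 0}
    - {"hand": -1, "slide": [0.5, 0, 0], "roll": 0}
    - {"hand": -1, "slide": [0.5, 0, 0], "roll": 0}
    - {"hand": -1, "slide": [0.4, 0, 0], "roll": 0}
    - {"hand": -1, "slide": [0.4, 0, 0], "roll": 0}
    - {"hand": -1, "slide": [0, 0, 0], "roll": 0}
    - {"hand": -1, "slide": [0, 0, 0], "roll": 0}

```text
t: 35.77
tool_pos: [0.587, -0.118, 0.0215]
ee_rot: [0.004, 0.706, 0.708, -0.004]
contact_force: [-2.7, -17.4, -0.8]
grip_width: 0.0127
```

```bash
python3 -c "
from h import *
d,_=wshot('w40.png')
crop('w40.png','w40b.png',220,130,440,340,3)
"; python3 go.py .587 -.1185 .0208 90.35
```

```text
t=35.82 p=[ 0.587  -0.118   0.0215] phi=90.16 f=[ -2.7 -18.6  -0.7] w=0.0127 j6=1.24
roll -0.19 (0.0 rows) slide cm x -0.05 y 0.00 z 0.07  (0.0 rows)
```

View pics/w40b.png

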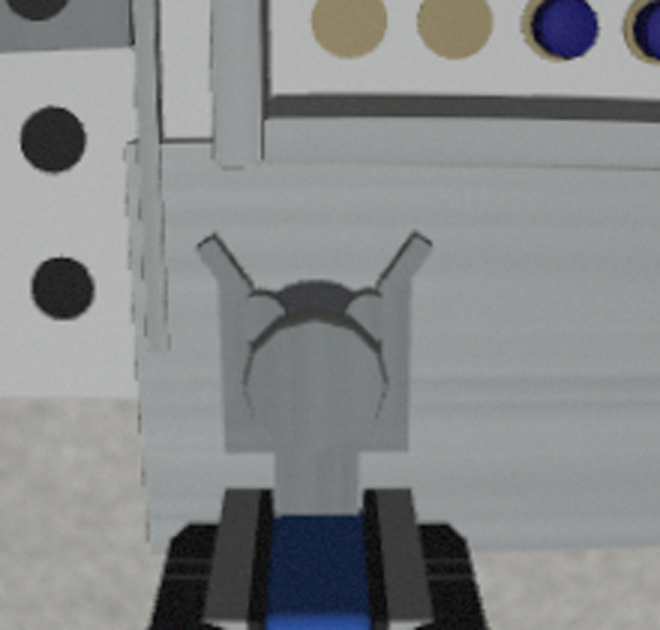

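Emit:
arm_command:
  series:
    - {"hand": -0.3, "slide": [0, 0, 0], "roll": 0}
    - {"hand": -0.3, "slide": [0, 0, 0], "roll": 0}
    - {"hand": -0.3, "slide": [0, 0, 0], "roll": 0}
    - {"hand": -0.3, "slide": [0, 0, -2], "roll": 0}
    - {"hand": -0.3, "slide": [0, 0, -3], "roll": 0}
    - {"hand": -0.3, "slide": [0, 0, -3], "roll": 0}
    - {"hand": -0.3, "slide": [-2, -1, -2], "roll": 0}
    - {"hand": -0.3, "slide": [-2, -2, 0], "roll": -7.1}

```text
t: 36.48
tool_pos: [0.5613, -0.1522, 0.1258]
ee_rot: [0.004, 0.658, 0.753, 0.002]
contact_force: [0.6, -0.6, -0.1]
grip_width: 0.0294
```

```bash
python3 -c "
from h import *
d,_=wshot('w41.png')
shot('top','top2.png')
"; python3 go.py .4705 -.2464 .04 193
```

```text
t=36.58 p=[ 0.5558 -0.1534  0.1221] phi=97.54 f=[-0.6  0.9 -0.5] w=0.0300 j6=1.03
roll -95.46 (13.4 rows) slide cm x 10.41 y -7.14 z 8.21  (3.0 rows)
```

View pics/w41.png

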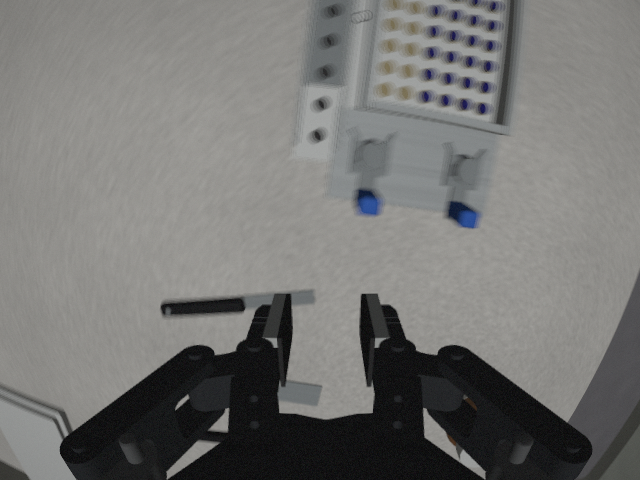

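View pics/top2.png

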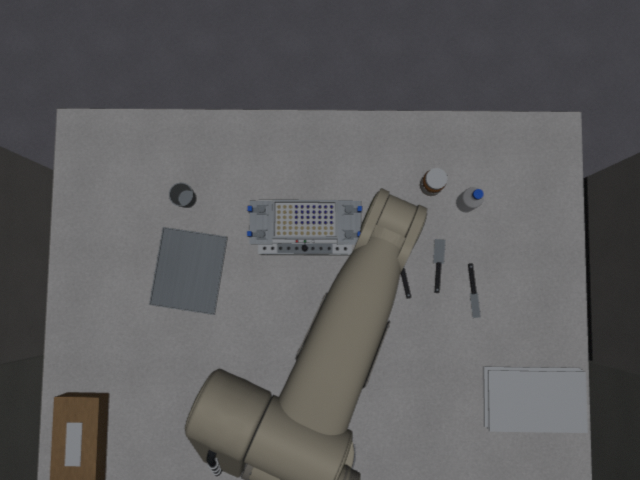

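Emit:
arm_command:
  series:
    - {"hand": -0.1, "slide": [-2.7, -3.1, 0], "roll": 0}
    - {"hand": -0.1, "slide": [-2.7, -3.1, 0], "roll": 0}
    - {"hand": -0.1, "slide": [-2.4, -2.8, 0], "roll": -7.1}
    - {"hand": -0.1, "slide": [0, 0, 0], "roll": -7.1}
    - {"hand": -0.1, "slide": [0, 0, 0], "roll": -7.1}
    - {"hand": -0.1, "slide": [0, 0, 0], "roll": -7.1}
    - {"hand": -0.1, "slide": [0, 0, 0], "roll": -7.1}
    - {"hand": -0.1, "slide": [0, 0, 0], "roll": -7.1}

```text
t: 37.25
tool_pos: [0.4788, -0.2388, 0.1201]
ee_rot: [-0.0, 0.342, 0.94, 0.001]
contact_force: [-0.6, 0.3, 0.3]
grip_width: 0.038
```

Emit:
arm_command:
  series:
    - {"hand": -0.1, "slide": [0, 0, 1], "roll": -7.1}
    - {"hand": -0.1, "slide": [0, 0, 1], "roll": -7.1}
    - {"hand": -0.1, "slide": [0, 0, 1], "roll": -7.1}
    - {"hand": -0.1, "slide": [0, 0, 1], "roll": -7.1}
    - {"hand": -0.1, "slide": [0, 0, 1], "roll": -7.1}
    - {"hand": -0.1, "slide": [0, 0, 1], "roll": -7.1}
    - {"hand": -0.1, "slide": [0, 0, 1], "roll": -7.1}
    - {"hand": -0.1, "slide": [0, 0, 0], "roll": -3.1}

```text
t: 37.92
tool_pos: [0.4776, -0.2377, 0.048]
ee_rot: [-0.001, -0.112, 0.994, 0.002]
contact_force: [1.3, 0.6, 0.0]
grip_width: 0.0384
```

```bash
python3 -c "
from h import *
d,_=wshot('w42.png')
"; python3 go.py .4705 -.2464 .04 193
```

```text
t=37.97 p=[ 0.478  -0.2379  0.0489] phi=-167.16 f=[ 0.1 -0.   0.9] w=0.0385 j6=-0.84
roll -0.16 (0.0 rows) slide cm x 0.92 y -0.66 z 0.89  (0.3 rows)
```

View pics/w42.png

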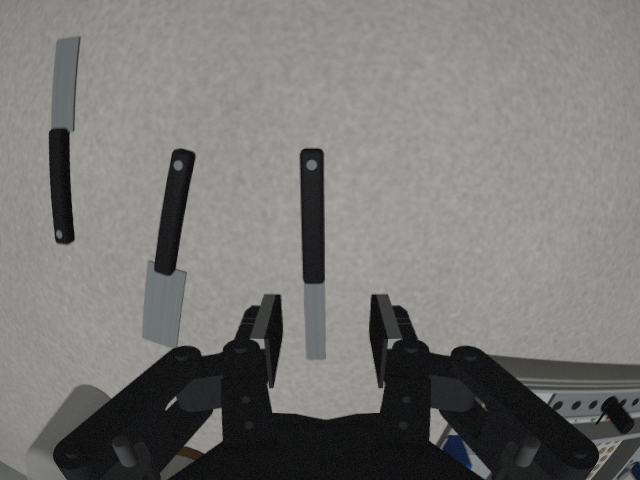

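```bash
cat > spat.py <<'E'
import sys
from h import *
a=list(map(float,sys.argv[1:5]))
P=pose();d=vision.get_image('wrist')
A=wonz(d,P,a[0],a[1],.012)[:2];B=wonz(d,P,a[2],a[3],.012)[:2]
u=(B-A)/np.linalg.norm(B-A)
print('end',A.round(4),'front',B.round(4),'len',np.linalg.norm(B-A).round(4),'yaw',np.degrees(np.arctan2(u[1],u[0])).round(2),'origin',((A+B)/2+u*.0125).round(4))
E
python3 spat.py 312 150 313.5 283; python3 go.py .4705 -.2464 .04 193
```

```text
end [ 0.4181 -0.2583] front [ 0.4991 -0.2396] len 0.0831 yaw 12.99 origin [ 0.4708 -0.2461]
t=38.02 p=[ 0.4784 -0.2384  0.0495] phi=-167.47 f=[ 0.1 -0.7 -0.5] w=0.0383 j6=-0.83
roll -0.47 (0.1 rows) slide cm x 0.95 y -0.60 z 0.95  (0.3 rows)
```

Emit:
arm_command:
  series:
    - {"hand": -0.3, "slide": [0, 0, 0], "roll": -0.4}
    - {"hand": -0.3, "slide": [0.9, -0.6, 2], "roll": 0}
    - {"hand": -0.3, "slide": [0, 0, 2], "roll": 0}
    - {"hand": -0.3, "slide": [0, 0, 2], "roll": 0}
    - {"hand": -0.3, "slide": [0, 0, 1.2], "roll": 0}
    - {"hand": -0.3, "slide": [0, 0, 0.7], "roll": 0}
    - {"hand": -0.3, "slide": [0, 0, 0], "roll": 0}
    - {"hand": -0.3, "slide": [0, 0, 0], "roll": 0}

```text
t: 38.68
tool_pos: [0.4717, -0.2477, -0.0281]
ee_rot: [0.0, -0.112, 0.994, 0.0]
contact_force: [-0.8, 0.2, -0.4]
grip_width: 0.0301
```

Emit:
arm_command:
  series:
    - {"hand": -0.3, "slide": [0, 0, 0], "roll": 0}
    - {"hand": -0.3, "slide": [0, 0, 0], "roll": 0}

```text
t: 38.85
tool_pos: [0.4723, -0.2483, -0.0273]
ee_rot: [0.001, -0.113, 0.994, -0.001]
contact_force: [-0.2, 0.2, -0.1]
grip_width: 0.0298
```

```bash
python3 -c "
from h import *
d,_=wshot('w43.png')
crop('w43.png','w43b.png',220,140,440,390,3)
"; python3 go.py .4708 -.2461 -.036 193
```

```text
t=38.90 p=[ 0.4723 -0.2483 -0.0273] phi=-167.07 f=[ 0.2 -0.5  0.4] w=0.0298 j6=-0.86
roll -0.07 (0.0 rows) slide cm x 0.09 y 0.24 z 0.87  (0.1 rows)
```

View pics/w43b.png

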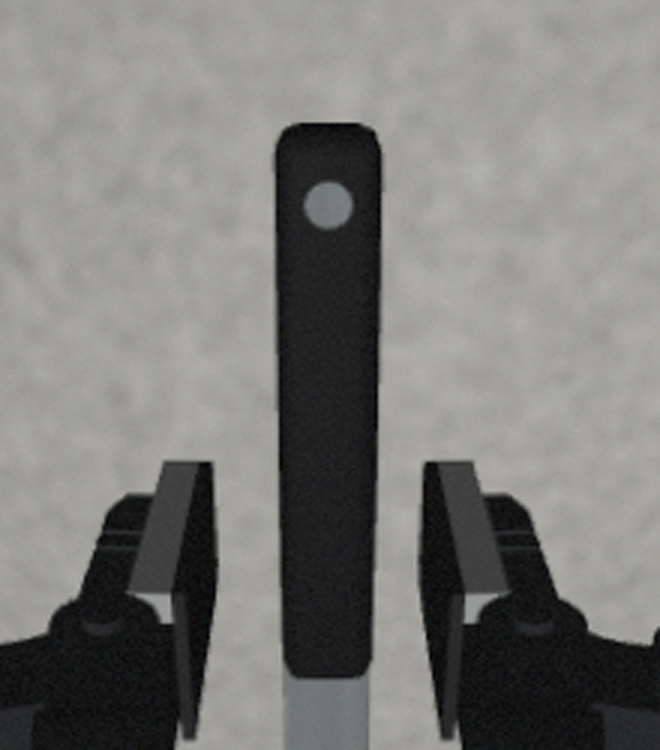

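Emit:
arm_command:
  series:
    - {"hand": -0.4, "slide": [0.1, 0.2, 0.3], "roll": 0}
    - {"hand": -0.4, "slide": [0, 0, 0.3], "roll": 0}
    - {"hand": -0.4, "slide": [0, 0, 0.2], "roll": 0}
    - {"hand": -0.4, "slide": [0, 0, 0], "roll": 0}
    - {"hand": -0.4, "slide": [0, 0, 0], "roll": 0}

```text
t: 39.32
tool_pos: [0.4701, -0.246, -0.0346]
ee_rot: [0.0, -0.113, 0.994, -0.0]
contact_force: [-3.8, 2.5, 17.4]
grip_width: 0.0253
```

```bash
python3 go.py .4708 -.2461 -.036 193
```

```text
t=39.32 p=[ 0.4701 -0.246  -0.0346] phi=-167.06 f=[-3.8  2.5 17.4] w=0.0253 j6=-0.86
roll -0.06 (0.0 rows) slide cm x -0.07 y -0.03 z 0.14  (0.0 rows)
```

Emit:
arm_command:
  series:
    - {"hand": -0.4, "slide": [0, 0, -0.3], "roll": 0}
    - {"hand": -0.4, "slide": [0, 0, 0], "roll": 0}
    - {"hand": -0.4, "slide": [0, 0, 0], "roll": 0}

```text
t: 39.57
tool_pos: [0.47, -0.246, -0.0334]
ee_rot: [0.0, -0.113, 0.994, -0.0]
contact_force: [0.4, 0.1, 0.3]
grip_width: 0.0258
```

```bash
python3 go.py .4708 -.2461 -.032 193
```

```text
t=39.57 p=[ 0.47   -0.246  -0.0334] phi=-167.06 f=[0.4 0.1 0.3] w=0.0258 j6=-0.86
roll -0.06 (0.0 rows) slide cm x -0.08 y -0.03 z -0.14  (0.0 rows)
```

Free at −0.0334; raise slightly and close.

Emit:
arm_command:
  series:
    - {"hand": -0.4, "slide": [0, 0, -0.08], "roll": 0}
    - {"hand": -1, "slide": [0, 0, 0], "roll": 0}
    - {"hand": -1, "slide": [0, 0, 0], "roll": 0}
    - {"hand": -1, "slide": [0, 0, 0], "roll": 0}
    - {"hand": -1, "slide": [0, 0, 0], "roll": 0}
    - {"hand": -1, "slide": [0, 0, 0], "roll": 0}

```text
t: 40.07
tool_pos: [0.4699, -0.246, -0.0327]
ee_rot: [-0.0, -0.113, 0.994, 0.0]
contact_force: [-0.3, -0.8, 1.9]
grip_width: 0.0121
```

```bash
python3 go.py .4708 -.2461 -.032 193
```

```text
t=40.07 p=[ 0.4699 -0.246  -0.0327] phi=-167.06 f=[-0.3 -0.8  1.9] w=0.0121 j6=-0.86
roll -0.06 (0.0 rows) slide cm x -0.08 y -0.03 z -0.07  (0.0 rows)
```

Emit:
arm_command:
  series:
    - {"hand": -1, "slide": [0, 0, -2], "roll": 0}
    - {"hand": -1, "slide": [0, 0, -3], "roll": 5.2}
    - {"hand": -1, "slide": [0, 0, -3.5], "roll": 5.2}
    - {"hand": -1, "slide": [0, 0, -3.5], "roll": 5.2}
    - {"hand": -1, "slide": [0, 0, 0], "roll": 5.1}
    - {"hand": -1, "slide": [0, 0, 0], "roll": 0}

```text
t: 40.57
tool_pos: [0.4716, -0.2472, 0.0897]
ee_rot: [0.002, 0.069, 0.998, -0.001]
contact_force: [0.3, 0.3, -1.2]
grip_width: 0.012
```

```bash
python3 go.py .4695 .407 .08 172.3;  python3 -c "
from h import *
d,_=wshot('w44.png')
crop('w44.png','w44b.png',220,140,440,390,3)"
```

```text
t=40.57 p=[ 0.4716 -0.2472  0.0897] phi=172.12 f=[ 0.3  0.3 -1.2] w=0.0120 j6=-0.50
roll -0.18 (0.0 rows) slide cm x 8.97 y 64.80 z 0.97  (15.7 rows)
```

View pics/w44b.png

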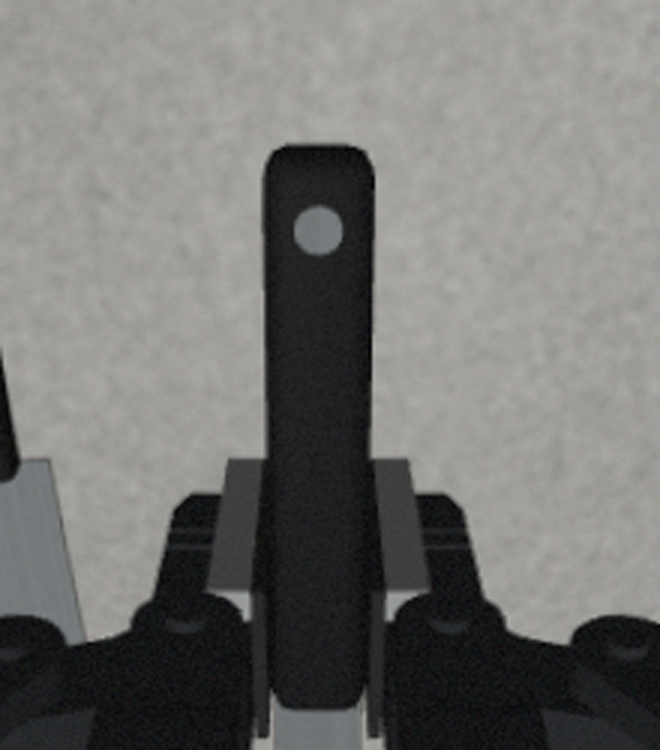

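Emit:
arm_command:
  series:
    - {"hand": -1, "slide": [0.56, 4, 0], "roll": 0}
    - {"hand": -1, "slide": [0.56, 4, 0], "roll": 0}
    - {"hand": -1, "slide": [0.56, 4, 0], "roll": 0}
    - {"hand": -1, "slide": [0.56, 4, 0], "roll": 0}
    - {"hand": -1, "slide": [0.56, 4, 0], "roll": 0}
    - {"hand": -1, "slide": [0.56, 4, 0], "roll": 0}
    - {"hand": -1, "slide": [0.56, 4, 0], "roll": 0}
    - {"hand": -1, "slide": [0.56, 4, 0], "roll": 0}

```text
t: 41.28
tool_pos: [0.4667, 0.079, 0.0856]
ee_rot: [-0.002, 0.066, 0.998, -0.0]
contact_force: [1.0, -0.3, 0.6]
grip_width: 0.0122
```

Emit:
arm_command:
  series:
    - {"hand": -1, "slide": [0.56, 4, 0], "roll": 0}
    - {"hand": -1, "slide": [0.56, 4, 0], "roll": 0}
    - {"hand": -1, "slide": [0.56, 4, 0], "roll": 0}
    - {"hand": -1, "slide": [0.56, 4, 0], "roll": 0}
    - {"hand": -1, "slide": [0.56, 4, 0], "roll": 0}
    - {"hand": -1, "slide": [0, 0, 0], "roll": 0}
    - {"hand": -1, "slide": [0, 0, 0], "roll": 0}
    - {"hand": -1, "slide": [0, 0, 0], "roll": 0}

```text
t: 41.95
tool_pos: [0.4665, 0.2785, 0.0856]
ee_rot: [-0.002, 0.066, 0.998, -0.001]
contact_force: [0.0, -0.0, -0.2]
grip_width: 0.0122
```

```bash
python3 go.py .4695 .407 .08 172.3;  python3 -c "
from h import *
d,_=wshot('w45.png')"
```

```text
t=41.95 p=[0.4665 0.2785 0.0856] phi=172.38 f=[ 0.  -0.  -0.2] w=0.0122 j6=0.52
roll 0.08 (0.0 rows) slide cm x 1.42 y 12.77 z 0.56  (3.1 rows)
```

View pics/w45.png

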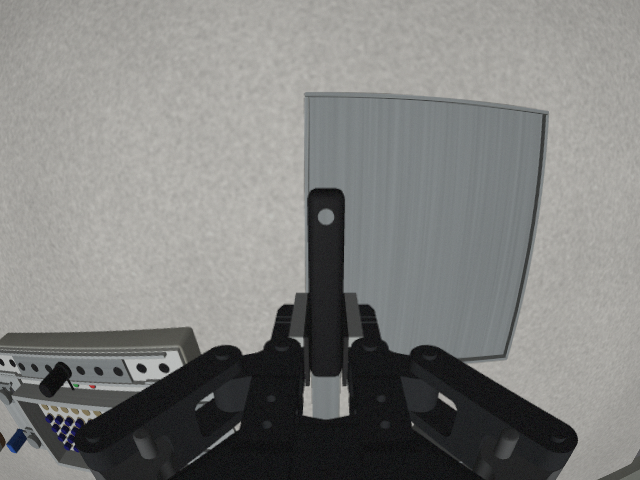

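```bash
python3 -c "
from h import *
P=pose();d=vision.get_image('wrist')
a=wonz(d,P,305,94,.009)[:2];b=wonz(d,P,548,112,.009)[:2];c=wonz(d,P,505,359,.009)[:2]
print(a,b,c)
v=b-c; v=c-b
print('yaw',np.degrees(np.arctan2(v[1],v[0])),np.linalg.norm(v),'w',np.linalg.norm(b-a),np.degrees(np.arctan2(b[1]-a[1],b[0]-a[0]))-90,'center',(a+c)/2)"
```

```text
[0.36745759 0.27853257] [0.39248438 0.45945862] [0.60847963 0.42752356]
yaw -8.410294367748902 0.21834330167876798 w 0.18264877529688195 -7.8755232324660795 center [0.48796861 0.35302807]
```

```bash
python3 go.py .4697 .408 -.0285 171.9
```

```text
t=42.05 p=[0.4673 0.2776 0.0864] phi=172.21 f=[ 0.1  0.2 -0.1] w=0.0122 j6=0.52
roll 0.31 (0.0 rows) slide cm x 1.60 y 12.94 z 11.49  (3.1 rows)
```

Emit:
arm_command:
  series:
    - {"hand": -1, "slide": [0, 0, 0], "roll": 0.3}
    - {"hand": -1, "slide": [0.4, 3.2, 0], "roll": 0}
    - {"hand": -1, "slide": [0.4, 3.2, 0], "roll": 0}
    - {"hand": -1, "slide": [0.4, 3.2, 0], "roll": 0}
    - {"hand": -1, "slide": [0.4, 3.2, 2], "roll": 0}
    - {"hand": -1, "slide": [0, 0, 3], "roll": 0}
    - {"hand": -1, "slide": [0, 0, 2.5], "roll": 0}
    - {"hand": -1, "slide": [0, 0, 1.5], "roll": 0}

```text
t: 42.72
tool_pos: [0.4691, 0.4064, -0.0055]
ee_rot: [-0.001, 0.071, 0.997, -0.001]
contact_force: [-1.0, -0.6, -1.2]
grip_width: 0.012
```

Emit:
arm_command:
  series:
    - {"hand": -1, "slide": [0, 0, 0], "roll": 0}
    - {"hand": -1, "slide": [0, 0, 0], "roll": 0}
    - {"hand": -1, "slide": [0, 0, 0], "roll": 0}
    - {"hand": -1, "slide": [0, 0, 0], "roll": 0}

```text
t: 43.05
tool_pos: [0.4718, 0.4083, -0.0006]
ee_rot: [0.001, 0.071, 0.997, 0.001]
contact_force: [0.1, -0.7, -0.9]
grip_width: 0.012
```

```bash
python3 go.py .4697 .408 -.0285 171.9;  python3 -c "
from h import *
d,_=wshot('w46.png')"
```

```text
t=43.05 p=[ 0.4718  0.4083 -0.0006] phi=171.88 f=[ 0.1 -0.7 -0.9] w=0.0120 j6=0.73
roll -0.02 (0.0 rows) slide cm x 0.20 y -0.06 z 2.79  (0.1 rows)
```

View pics/w46.png

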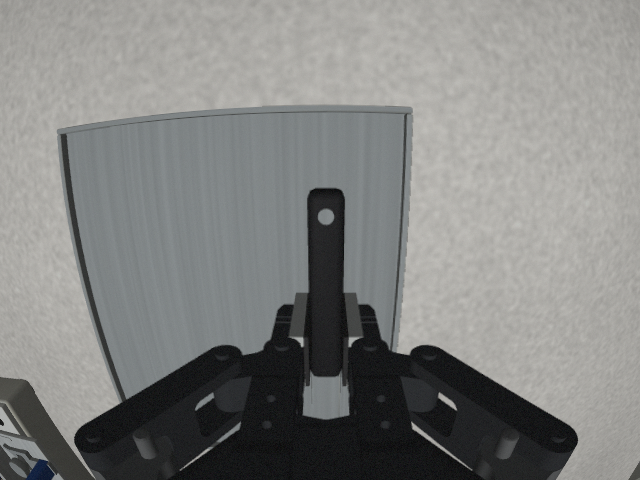

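Emit:
arm_command:
  series:
    - {"hand": -1, "slide": [0.15, 0, 1.2], "roll": 0}
    - {"hand": -1, "slide": [0, 0, 1], "roll": 0}
    - {"hand": -1, "slide": [0, 0, 0.5], "roll": 0}
    - {"hand": -1, "slide": [0, 0, 0], "roll": 0}
    - {"hand": -1, "slide": [0, 0, 0], "roll": 0}
    - {"hand": -1, "slide": [0, 0, 0], "roll": 0}
    - {"hand": -1, "slide": [0, 0, 0], "roll": 0}

```text
t: 43.68
tool_pos: [0.4687, 0.4083, -0.0295]
ee_rot: [0.0, 0.07, 0.998, 0.0]
contact_force: [0.2, 0.3, -0.0]
grip_width: 0.0124
```

```bash
python3 go.py .4697 .408 -.0285 171.9
```

```text
t=43.68 p=[ 0.4687  0.4083 -0.0295] phi=171.94 f=[ 0.2  0.3 -0. ] w=0.0124 j6=0.73
roll 0.04 (0.0 rows) slide cm x -0.10 y -0.02 z -0.10  (0.0 rows)
```

Release, then rise.

Emit:
arm_command:
  series:
    - {"hand": -0.5, "slide": [0, 0, 0], "roll": 0}
    - {"hand": -0.5, "slide": [0, 0, 0], "roll": 0}
    - {"hand": -0.5, "slide": [0, 0, 0], "roll": 0}
    - {"hand": -0.5, "slide": [0, 0, -2], "roll": 0}
    - {"hand": -0.5, "slide": [0, 0, -3], "roll": 0}
    - {"hand": -0.5, "slide": [0, 0, -3.5], "roll": 0}
    - {"hand": -0.5, "slide": [0, -3, -3.5], "roll": 0}
    - {"hand": -0.2, "slide": [0, -3, 0], "roll": 0}

```text
t: 44.35
tool_pos: [0.465, 0.3548, 0.0941]
ee_rot: [0.005, 0.069, 0.998, 0.004]
contact_force: [1.4, 0.6, -0.8]
grip_width: 0.0323
```

```bash
python3 go.py .451 -.335 .06 176.5;  python3 -c "
from h import *
d,_=wshot('w47.png');shot('top','top3.png');crop('top3.png','top3b.png',380,150,500,330,3)"
```

```text
t=44.35 p=[0.465  0.3548 0.0941] phi=172.09 f=[ 1.4  0.6 -0.8] w=0.0323 j6=0.65
roll -4.41 (0.6 rows) slide cm x -2.82 y -68.94 z 3.41  (16.5 rows)
```

View pics/w47.png

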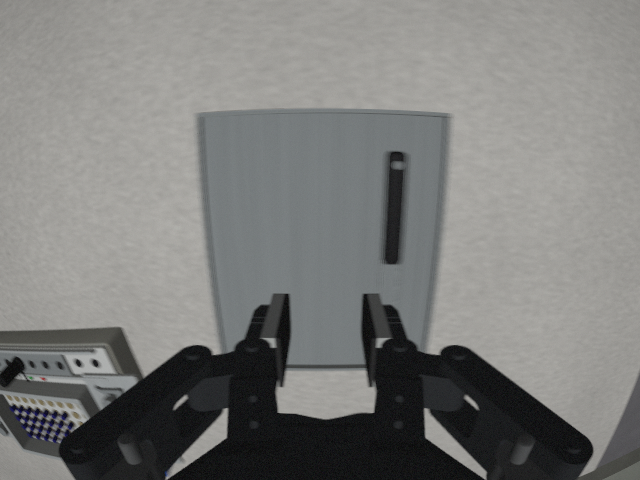

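View pics/top3b.png

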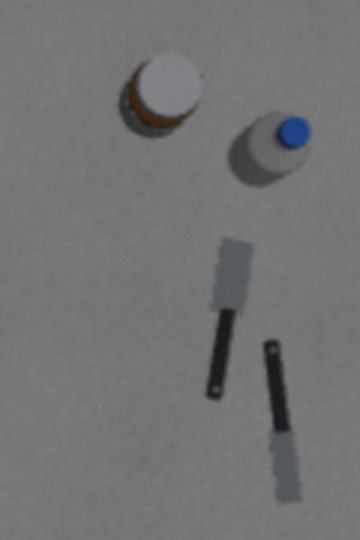

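```bash
python3 - <<'E'
from h import *
d=vision.get_image('top')
b=lambda u,v,z:onz(d,u/3+380,v/3+150,z)[:2]+[.0045,.002]
for n,l,m in [('wide',(213.5,399),(238,240)),('med',(271,341),(288,502))]:
    L=b(*l,.012);M=b(*m,.003);u=(M-L)/np.linalg.norm(M-L);print(n,L,M,np.degrees(np.arctan2(u[1],u[0])),'origin',M-.095*u)
E
python3 go.py .48 -.37 .08 171
```

```text
wide [ 0.4609429  -0.37271701] [ 0.60874155 -0.39846582] -9.882623384950108 origin [ 0.51515121 -0.38216094]
med [ 0.51469029 -0.42583491] [ 0.36767817 -0.44178916] -173.80631112515587 origin [ 0.46212364 -0.43153962]
t=44.50 p=[0.4607 0.3505 0.0882] phi=171.82 f=[-1.6  0.5 -0.9] w=0.0341 j6=0.65
roll 0.82 (0.1 rows) slide cm x -13.17 y -70.86 z 0.82  (17.3 rows)
```

```bash
python3 go.py .515 -.382 .06 170.1
```

```text
t=44.50 p=[0.4607 0.3505 0.0882] phi=171.82 f=[-1.6  0.5 -0.9] w=0.0341 j6=0.65
roll 1.72 (0.2 rows) slide cm x -17.94 y -71.23 z 2.82  (17.6 rows)
```

Emit:
arm_command:
  series:
    - {"hand": -0.3, "slide": [0, 0, 0], "roll": 1.7}
    - {"hand": -0.3, "slide": [-1, -4, 0], "roll": 0}
    - {"hand": -0.3, "slide": [-1, -4, 0], "roll": 0}
    - {"hand": -0.3, "slide": [-1, -4, 0], "roll": 0}
    - {"hand": -0.3, "slide": [-1, -4, 0], "roll": 0}
    - {"hand": -0.3, "slide": [-1, -4, 0], "roll": 0}
    - {"hand": -0.3, "slide": [-1, -4, 0], "roll": 0}
    - {"hand": -0.3, "slide": [-1, -4, 0], "roll": 0}

```text
t: 45.17
tool_pos: [0.4822, 0.0627, 0.0865]
ee_rot: [-0.0, 0.085, 0.996, 0.0]
contact_force: [0.8, -0.1, -0.1]
grip_width: 0.0301
```

Emit:
arm_command:
  series:
    - {"hand": -0.3, "slide": [-1, -4, 0], "roll": 0}
    - {"hand": -0.3, "slide": [-1, -4, 0], "roll": 0}
    - {"hand": -0.3, "slide": [-1, -4, 0], "roll": 0}
    - {"hand": -0.3, "slide": [-1, -4, 0], "roll": 0}
    - {"hand": -0.3, "slide": [-1, -4, 0], "roll": 0}
    - {"hand": -0.3, "slide": [-1, -4, 0], "roll": 0}
    - {"hand": -0.3, "slide": [-1, -4, 0], "roll": 0}
    - {"hand": -0.3, "slide": [0, 0, 0], "roll": 0}

```text
t: 45.83
tool_pos: [0.5055, -0.2312, 0.0864]
ee_rot: [0.001, 0.088, 0.996, -0.002]
contact_force: [0.5, -0.1, -0.2]
grip_width: 0.0301
```

```bash
python3 go.py .515 -.382 .06 170.1
```

```text
t=45.83 p=[ 0.5055 -0.2312  0.0864] phi=169.88 f=[ 0.5 -0.1 -0.2] w=0.0301 j6=-0.40
roll -0.22 (0.0 rows) slide cm x -3.53 y -14.69 z 2.64  (3.6 rows)
```

Emit:
arm_command:
  series:
    - {"hand": -0.3, "slide": [-0.9, -3.6, 0.5], "roll": 0}
    - {"hand": -0.3, "slide": [-0.9, -3.6, 0.5], "roll": 0}
    - {"hand": -0.3, "slide": [-0.9, -3.6, 0.5], "roll": 0}
    - {"hand": -0.3, "slide": [-0.9, -3.6, 0.5], "roll": 0}
    - {"hand": -0.3, "slide": [0, 0, 0.5], "roll": 0}
    - {"hand": -0.3, "slide": [0, 0, 0], "roll": 0}
    - {"hand": -0.3, "slide": [0, 0, 0], "roll": 0}
    - {"hand": -0.3, "slide": [0, 0, 0], "roll": 0}

```text
t: 46.5
tool_pos: [0.5148, -0.3703, 0.0616]
ee_rot: [-0.001, 0.084, 0.996, 0.001]
contact_force: [-0.0, 0.3, -0.0]
grip_width: 0.0301
```

```bash
python3 go.py .515 -.382 .06 170.1;  python3 -c "
from h import *
d,_=wshot('w48.png')"
```

```text
t=46.50 p=[ 0.5148 -0.3703  0.0616] phi=170.31 f=[-0.   0.3 -0. ] w=0.0301 j6=-0.58
roll 0.21 (0.0 rows) slide cm x -0.22 y -1.15 z 0.16  (0.3 rows)
```

View pics/w48.png

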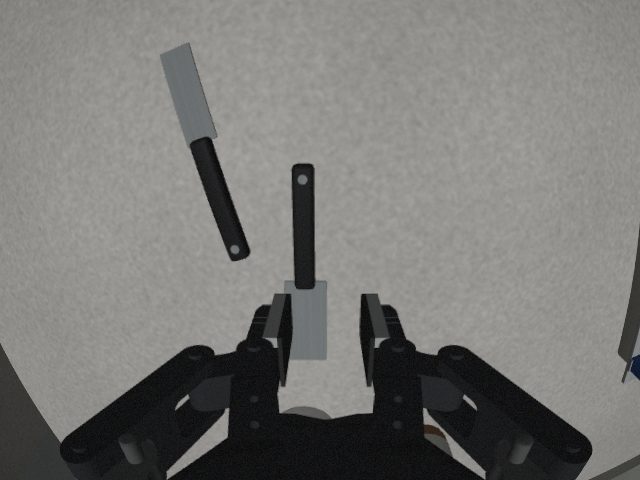

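```bash
python3 spat.py 302.5 164.5 304.5 289; python3 go.py .515 -.382 -.032 170.1
```

```text
end [ 0.4603 -0.3741] front [ 0.543  -0.3882] len 0.0839 yaw -9.71 origin [ 0.514  -0.3833]
t=46.60 p=[ 0.5152 -0.3705  0.0624] phi=170.34 f=[0.8 0.  0.3] w=0.0300 j6=-0.58
roll 0.24 (0.0 rows) slide cm x -0.18 y -1.13 z 9.44  (0.3 rows)
```

Emit:
arm_command:
  series:
    - {"hand": -0.4, "slide": [-0.1, -0.7, 0], "roll": 0}
    - {"hand": -0.4, "slide": [0, -0.55, 2], "roll": 0}
    - {"hand": -0.4, "slide": [0, 0, 2.2], "roll": 0}
    - {"hand": -0.4, "slide": [0, 0, 2], "roll": 0}
    - {"hand": -0.4, "slide": [0, 0, 1.5], "roll": 0}
    - {"hand": -0.4, "slide": [0, 0, 0.8], "roll": 0}
    - {"hand": -0.4, "slide": [0, 0, 0], "roll": 0}
    - {"hand": -0.4, "slide": [0, 0, 0], "roll": 0}

```text
t: 47.27
tool_pos: [0.5138, -0.3844, -0.0226]
ee_rot: [0.0, 0.085, 0.996, 0.0]
contact_force: [-0.4, 0.1, -0.5]
grip_width: 0.0254
```

Emit:
arm_command:
  series:
    - {"hand": -0.4, "slide": [0, 0, 0], "roll": 0}
    - {"hand": -0.4, "slide": [0, 0, 0], "roll": 0}

```text
t: 47.43
tool_pos: [0.5146, -0.3853, -0.0213]
ee_rot: [0.001, 0.085, 0.996, -0.001]
contact_force: [0.6, 0.3, -0.1]
grip_width: 0.0255
```

```bash
python3 go.py .514 -.3833 -.0322 170.3;  python3 -c "
from h import *
d,_=wshot('w49.png');crop('w49.png','w49b.png',180,140,440,390,3)"
```

```text
t=47.43 p=[ 0.5146 -0.3853 -0.0213] phi=170.25 f=[ 0.6  0.3 -0.1] w=0.0255 j6=-0.60
roll -0.05 (0.0 rows) slide cm x 0.09 y 0.19 z 1.09  (0.1 rows)
```

View pics/w49b.png

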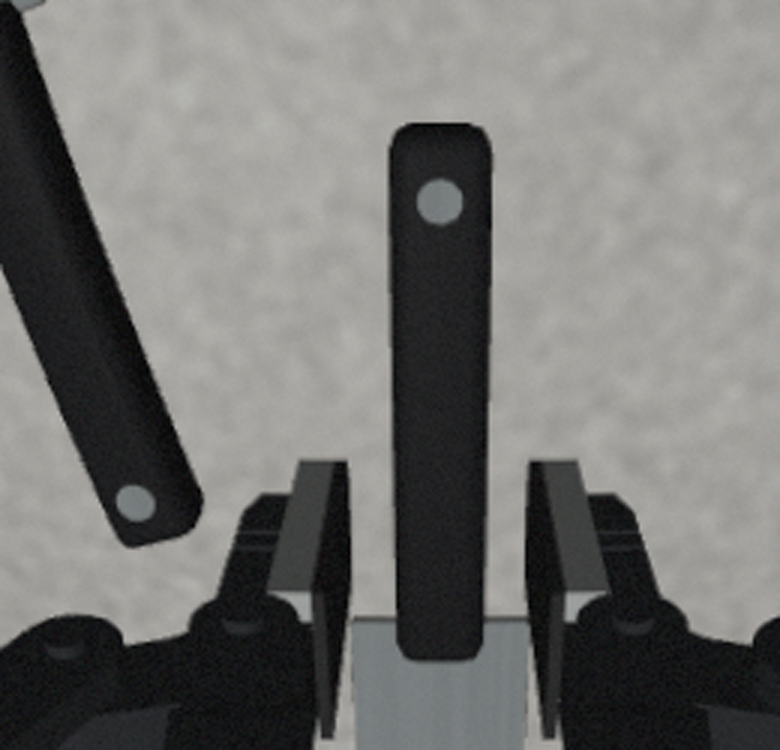

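Emit:
arm_command:
  series:
    - {"hand": -0.4, "slide": [0.1, 0.12, 0.5], "roll": 0}
    - {"hand": -0.4, "slide": [0, 0, 0.5], "roll": 0}
    - {"hand": -0.4, "slide": [0, 0, 0], "roll": 0}
    - {"hand": -0.4, "slide": [0, 0, 0], "roll": 0}
    - {"hand": -0.4, "slide": [0, 0, 0], "roll": 0}

```text
t: 47.9
tool_pos: [0.5127, -0.3829, -0.0332]
ee_rot: [-0.0, 0.085, 0.996, 0.0]
contact_force: [0.4, 0.6, 0.0]
grip_width: 0.026
```

```bash
python3 go.py .514 -.3833 -.0324 170.3
```

```text
t=47.90 p=[ 0.5127 -0.3829 -0.0332] phi=170.24 f=[0.4 0.6 0. ] w=0.0260 j6=-0.60
roll -0.06 (0.0 rows) slide cm x -0.13 y -0.02 z -0.08  (0.0 rows)
```

Emit:
arm_command:
  series:
    - {"hand": -0.4, "slide": [0, 0, -0.06], "roll": 0}
    - {"hand": -1, "slide": [0, 0, 0], "roll": 0}
    - {"hand": -1, "slide": [0, 0, 0], "roll": 0}
    - {"hand": -1, "slide": [0, 0, 0], "roll": 0}
    - {"hand": -1, "slide": [0, 0, 0], "roll": 0}
    - {"hand": -1, "slide": [0, 0, 0], "roll": 0}

```text
t: 48.4
tool_pos: [0.5131, -0.3834, -0.0319]
ee_rot: [0.0, 0.085, 0.996, -0.0]
contact_force: [0.7, -0.7, 3.6]
grip_width: 0.0121
```

Emit:
arm_command:
  series:
    - {"hand": -1, "slide": [0, 0, -2], "roll": 0}
    - {"hand": -1, "slide": [0, 0, -3], "roll": 0}
    - {"hand": -1, "slide": [0, 0, -3.5], "roll": 0}
    - {"hand": -1, "slide": [0, 0, -3.5], "roll": -1.6}
    - {"hand": -1, "slide": [0.5, 3, 0], "roll": 0}
    - {"hand": -1, "slide": [0.7, 4, 0], "roll": 0}
    - {"hand": -1, "slide": [0.7, 4, 0], "roll": 0}
    - {"hand": -1, "slide": [0.7, 4, 0], "roll": 0}

```text
t: 49.07
tool_pos: [0.5078, -0.2295, 0.0874]
ee_rot: [-0.0, 0.072, 0.997, 0.0]
contact_force: [1.2, 0.5, -0.1]
grip_width: 0.0123
```

```bash
python3 go.py .463 .3565 .085 171.9;  python3 -c "
from h import *
d,_=wshot('w50.png')"
```

```text
t=49.07 p=[ 0.5078 -0.2295  0.0874] phi=171.76 f=[ 1.2  0.5 -0.1] w=0.0123 j6=-0.43
roll -0.14 (0.0 rows) slide cm x 12.69 y 57.39 z 0.24  (14.1 rows)
```

View pics/w50.png

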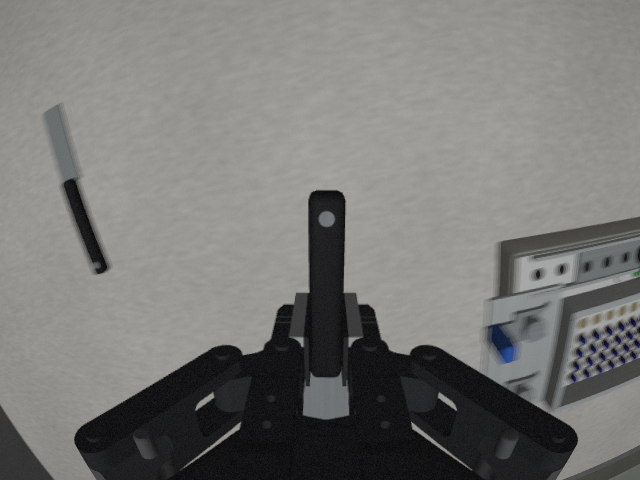

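Emit:
arm_command:
  series:
    - {"hand": -1, "slide": [2.4, 3.2, 0], "roll": 0}
    - {"hand": -1, "slide": [2.4, 3.2, 0], "roll": 0}
    - {"hand": -1, "slide": [2.4, 3.2, 0], "roll": 0}
    - {"hand": -1, "slide": [2.0, 3.4, 0], "roll": 0}
    - {"hand": -1, "slide": [0.6, 4, 0], "roll": 0}
    - {"hand": -1, "slide": [0.6, 4, 0], "roll": 0}
    - {"hand": -1, "slide": [0.6, 4, 0], "roll": 0}
    - {"hand": -1, "slide": [0.6, 4, 0], "roll": 0}

```text
t: 49.78
tool_pos: [0.4342, 0.0742, 0.0877]
ee_rot: [0.0, 0.071, 0.997, 0.0]
contact_force: [1.8, 0.4, -0.3]
grip_width: 0.0119
```

```bash
python3 go.py .463 .3565 .085 171.9
```

```text
t=49.78 p=[0.4342 0.0742 0.0877] phi=171.81 f=[ 1.8  0.4 -0.3] w=0.0119 j6=0.13
roll -0.09 (0.0 rows) slide cm x 1.12 y 28.35 z 0.27  (6.8 rows)
```

Emit:
arm_command:
  series:
    - {"hand": -1, "slide": [0.1, 4, 0], "roll": 0}
    - {"hand": -1, "slide": [0.1, 4, 0], "roll": 0}
    - {"hand": -1, "slide": [0.1, 4, 0], "roll": 0}
    - {"hand": -1, "slide": [0.1, 4, 0], "roll": 0}
    - {"hand": -1, "slide": [0.2, 4, 0], "roll": 0}
    - {"hand": -1, "slide": [0.2, 3.5, 0], "roll": 0}
    - {"hand": -1, "slide": [0, 0.8, 0], "roll": 0}
    - {"hand": -1, "slide": [0, 0, 0], "roll": 0}

```text
t: 50.45
tool_pos: [0.4612, 0.3166, 0.0871]
ee_rot: [-0.0, 0.069, 0.998, 0.0]
contact_force: [-0.0, -0.0, -0.0]
grip_width: 0.0123
```

Emit:
arm_command:
  series:
    - {"hand": -1, "slide": [0, 0, 2], "roll": 0}
    - {"hand": -1, "slide": [0, 0, 2], "roll": 0}
    - {"hand": -1, "slide": [0, 0, 0], "roll": 0}
    - {"hand": -1, "slide": [0, 0, 0], "roll": 0}
    - {"hand": -1, "slide": [0, 0, 0], "roll": 0}

```text
t: 50.87
tool_pos: [0.4616, 0.3133, 0.0484]
ee_rot: [-0.0, 0.072, 0.997, -0.0]
contact_force: [-1.0, 0.3, -0.8]
grip_width: 0.012
```

```bash
python3 go.py .463 .3565 -.0285 171.9;  python3 -c "
from h import *
d,_=wshot('w51.png')"
```

```text
t=50.87 p=[0.4616 0.3133 0.0484] phi=171.77 f=[-1.   0.3 -0.8] w=0.0120 j6=0.60
roll -0.13 (0.0 rows) slide cm x 0.47 y 4.29 z 7.69  (1.0 rows)
```

View pics/w51.png

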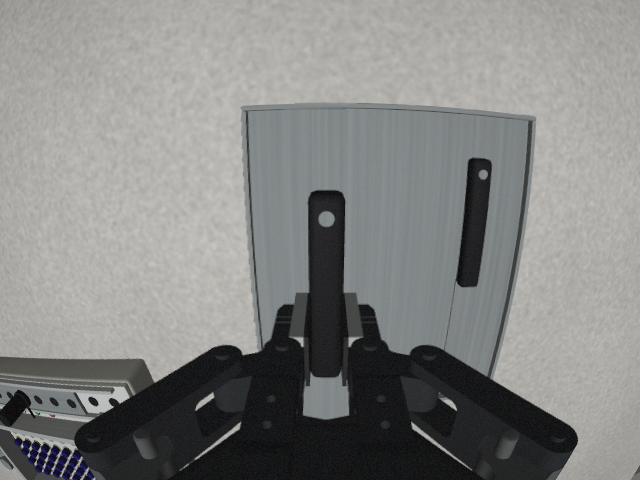

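Emit:
arm_command:
  series:
    - {"hand": -1, "slide": [0.25, 2.2, 0], "roll": -0.1}
    - {"hand": -1, "slide": [0.2, 2, 0], "roll": 0}
    - {"hand": -1, "slide": [0, 0, 2], "roll": 0}
    - {"hand": -1, "slide": [0, 0, 2], "roll": 0}
    - {"hand": -1, "slide": [0, 0, 1.5], "roll": 0}
    - {"hand": -1, "slide": [0, 0, 0], "roll": 0}
    - {"hand": -1, "slide": [0, 0, 0], "roll": 0}
    - {"hand": -1, "slide": [0, 0, 0], "roll": 0}

```text
t: 51.58
tool_pos: [0.464, 0.3569, -0.0057]
ee_rot: [0.001, 0.07, 0.998, 0.001]
contact_force: [-0.5, 0.1, -0.2]
grip_width: 0.0118
```

```bash
python3 go.py .463 .3565 -.0285 171.9
```

```text
t=51.58 p=[ 0.464   0.3569 -0.0057] phi=171.92 f=[-0.5  0.1 -0.2] w=0.0118 j6=0.66
roll 0.02 (0.0 rows) slide cm x 0.09 y -0.05 z 2.28  (0.0 rows)
```

Emit:
arm_command:
  series:
    - {"hand": -1, "slide": [0, 0, 1], "roll": 0}
    - {"hand": -1, "slide": [0, 0, 0.8], "roll": 0}
    - {"hand": -1, "slide": [0, 0, 0.4], "roll": 0}
    - {"hand": -1, "slide": [0, 0, 0], "roll": 0}
    - {"hand": -1, "slide": [0, 0, 0], "roll": 0}
    - {"hand": -1, "slide": [0, 0, 0], "roll": 0}
    - {"hand": -1, "slide": [0, 0, 0], "roll": 0}

```text
t: 52.17
tool_pos: [0.4629, 0.3565, -0.0289]
ee_rot: [0.0, 0.07, 0.998, 0.0]
contact_force: [-1.2, -1.7, 5.4]
grip_width: 0.0118
```

```bash
python3 go.py .463 .3565 -.0287 171.9
```

```text
t=52.17 p=[ 0.4629  0.3565 -0.0289] phi=171.94 f=[-1.2 -1.7  5.4] w=0.0118 j6=0.66
roll 0.04 (0.0 rows) slide cm x -0.01 y 0.00 z -0.02  (0.0 rows)
```

Touching the floor (5 N). Release, rise.

Emit:
arm_command:
  series:
    - {"hand": -0.5, "slide": [0, 0, -0.05], "roll": 0}
    - {"hand": -0.5, "slide": [0, 0, 0], "roll": 0}
    - {"hand": -0.5, "slide": [0, 0, 0], "roll": 0}
    - {"hand": -0.5, "slide": [0, 0, -2], "roll": 0}
    - {"hand": -0.5, "slide": [0, 0, -3], "roll": 0}
    - {"hand": -0.5, "slide": [0, 0, -3.5], "roll": 0}
    - {"hand": -0.5, "slide": [0, -3, -3.5], "roll": 0}
    - {"hand": -0.2, "slide": [0, -3, 0], "roll": 0}

```text
t: 52.83
tool_pos: [0.4591, 0.3026, 0.0942]
ee_rot: [0.005, 0.069, 0.998, 0.003]
contact_force: [1.2, -0.8, 0.9]
grip_width: 0.0321
```

```bash
python3 -c "
from h import *
d,_=wshot('w52.png');shot('top','top4.png');crop('top4.png','top4b.png',380,150,500,330,3)"; python3 go.py .462 -.4315 .06 6.2
```

```text
t=52.93 p=[0.4549 0.2976 0.0894] phi=171.80 f=[-0.2 -0.5 -0. ] w=0.0345 j6=0.58
roll 165.60 (23.3 rows) slide cm x -7.17 y 72.56 z 2.94  (17.5 rows)
```

View pics/w52.png

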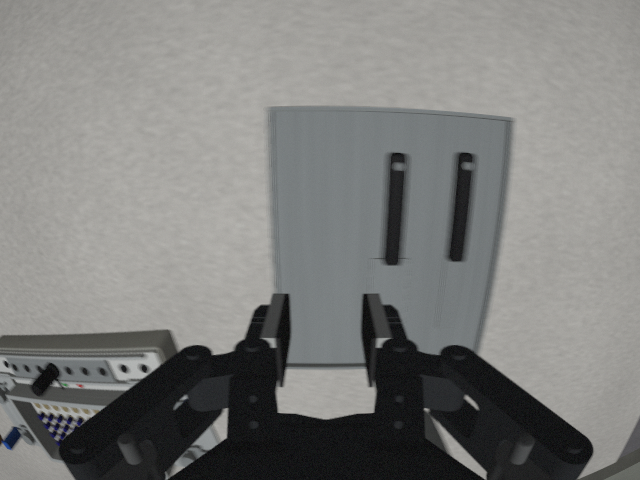

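View pics/top4b.png

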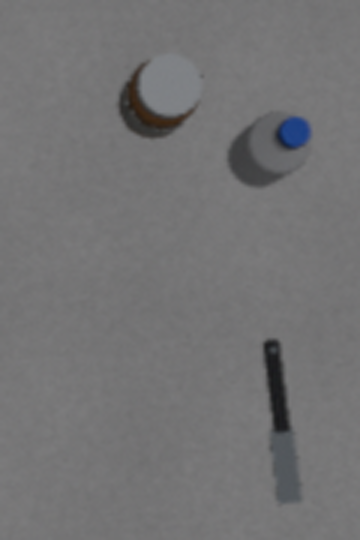

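```bash
python3 go.py .462 -.4315 .06 186.2
```

```text
t=52.93 p=[0.4549 0.2976 0.0894] phi=171.80 f=[-0.2 -0.5 -0. ] w=0.0345 j6=0.58
roll -14.40 (2.0 rows) slide cm x 7.17 y -72.56 z 2.94  (17.5 rows)
```

Emit:
arm_command:
  series:
    - {"hand": -0.3, "slide": [0, 0, 0], "roll": -7.1}
    - {"hand": -0.3, "slide": [0, 0, 0], "roll": -7.1}
    - {"hand": -0.3, "slide": [0.4, -4.1, 0], "roll": 0}
    - {"hand": -0.3, "slide": [0.4, -4.1, 0], "roll": 0}
    - {"hand": -0.3, "slide": [0.4, -4.1, 0], "roll": 0}
    - {"hand": -0.3, "slide": [0.4, -4.1, 0], "roll": 0}
    - {"hand": -0.3, "slide": [0.4, -4.1, 0], "roll": 0}
    - {"hand": -0.3, "slide": [0.4, -4.1, 0], "roll": 0}

```text
t: 53.6
tool_pos: [0.4567, 0.0515, 0.0872]
ee_rot: [-0.0, -0.054, 0.999, 0.0]
contact_force: [1.1, -0.5, 0.3]
grip_width: 0.0298
```

Emit:
arm_command:
  series:
    - {"hand": -0.3, "slide": [0.4, -4.1, 0], "roll": 0}
    - {"hand": -0.3, "slide": [0.4, -4.1, 0], "roll": 0}
    - {"hand": -0.3, "slide": [0.4, -4.1, 0], "roll": 0}
    - {"hand": -0.3, "slide": [0.4, -4.1, 0], "roll": 0}
    - {"hand": -0.3, "slide": [0.4, -4.1, 0], "roll": 0}
    - {"hand": -0.3, "slide": [0.4, -4.1, 0], "roll": 0}
    - {"hand": -0.3, "slide": [0.4, -4.1, 0], "roll": 0}
    - {"hand": -0.3, "slide": [0.4, -4.1, 0], "roll": 0}

```text
t: 54.27
tool_pos: [0.4602, -0.2784, 0.087]
ee_rot: [-0.0, -0.053, 0.999, 0.0]
contact_force: [0.1, -0.0, 0.3]
grip_width: 0.0301
```

```bash
python3 go.py .462 -.4315 .06 186.2
```

```text
t=54.27 p=[ 0.4602 -0.2784  0.087 ] phi=-173.87 f=[ 0.1 -0.   0.3] w=0.0301 j6=-0.80
roll -0.07 (0.0 rows) slide cm x 1.47 y -15.24 z 2.70  (3.7 rows)
```

Emit:
arm_command:
  series:
    - {"hand": -0.3, "slide": [0.37, -3.8, 0.5], "roll": 0}
    - {"hand": -0.3, "slide": [0.37, -3.8, 0.5], "roll": 0}
    - {"hand": -0.3, "slide": [0.37, -3.8, 0.5], "roll": 0}
    - {"hand": -0.3, "slide": [0.37, -3.8, 0.5], "roll": 0}
    - {"hand": -0.3, "slide": [0, 0, 0.5], "roll": 0}
    - {"hand": -0.3, "slide": [0, 0, 0], "roll": 0}
    - {"hand": -0.3, "slide": [0, 0, 0], "roll": 0}
    - {"hand": -0.3, "slide": [0, 0, 0], "roll": 0}

```text
t: 54.93
tool_pos: [0.462, -0.4278, 0.0623]
ee_rot: [-0.0, -0.054, 0.999, 0.001]
contact_force: [0.1, 0.9, -0.4]
grip_width: 0.0293
```

```bash
python3 go.py .462 -.4315 .06 186.2;  python3 -c "
from h import *
d,_=wshot('w53.png')"
```

```text
t=54.93 p=[ 0.462  -0.4278  0.0623] phi=-173.80 f=[ 0.1  0.9 -0.4] w=0.0293 j6=-0.98
roll -0.00 (0.0 rows) slide cm x 0.04 y -0.36 z 0.23  (0.1 rows)
```

View pics/w53.png

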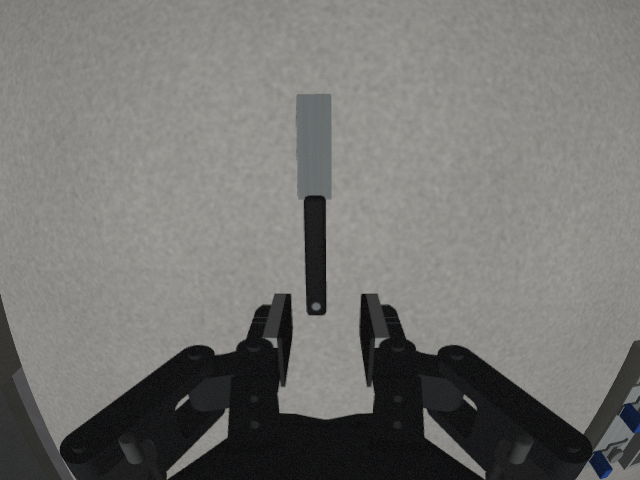

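```bash
python3 spat.py 316 315 315 196; python3 go.py .462 -.4315 -.0322 186.2
```

```text
end [ 0.5144 -0.4277] front [ 0.4301 -0.4368] len 0.0848 yaw -173.79 origin [ 0.4598 -0.4336]
t=55.03 p=[ 0.4625 -0.4281  0.0632] phi=-173.77 f=[-0.7  0.5 -0.4] w=0.0297 j6=-0.98
roll 0.03 (0.0 rows) slide cm x 0.08 y -0.34 z 9.54  (0.1 rows)
```

Emit:
arm_command:
  series:
    - {"hand": -0.4, "slide": [0.3, -0.5, 0.5], "roll": 0}
    - {"hand": -0.4, "slide": [0, 0, 2], "roll": 0}
    - {"hand": -0.4, "slide": [0, 0, 2.2], "roll": 0}
    - {"hand": -0.4, "slide": [0, 0, 2], "roll": 0}
    - {"hand": -0.4, "slide": [0, 0, 1.5], "roll": 0}
    - {"hand": -0.4, "slide": [0, 0, 0.5], "roll": 0}
    - {"hand": -0.4, "slide": [0, 0, 0], "roll": 0}
    - {"hand": -0.4, "slide": [0, 0, 0], "roll": 0}

```text
t: 55.7
tool_pos: [0.4598, -0.4348, -0.0237]
ee_rot: [0.0, -0.054, 0.999, -0.0]
contact_force: [-0.2, -1.0, -0.3]
grip_width: 0.0256
```

Emit:
arm_command:
  series:
    - {"hand": -0.4, "slide": [0, 0, 0], "roll": 0}
    - {"hand": -0.4, "slide": [0, 0, 0], "roll": 0}

```text
t: 55.87
tool_pos: [0.4604, -0.4357, -0.0227]
ee_rot: [0.001, -0.054, 0.999, -0.001]
contact_force: [-0.9, 0.7, -0.2]
grip_width: 0.0259
```

```bash
python3 go.py .4598 -.4336 -.0326 186.2;  python3 -c "
from h import *
d,_=wshot('w54.png');crop('w54.png','w54b.png',200,100,440,390,2)"
```

```text
t=55.87 p=[ 0.4604 -0.4357 -0.0227] phi=-173.86 f=[-0.9  0.7 -0.2] w=0.0259 j6=-0.99
roll -0.06 (0.0 rows) slide cm x 0.03 y 0.21 z 0.99  (0.1 rows)
```

View pics/w54b.png

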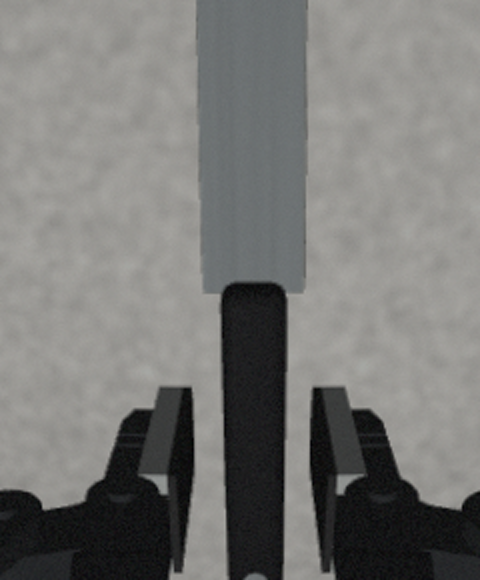

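Good: handle centred. Lower and close.

Emit:
arm_command:
  series:
    - {"hand": -0.4, "slide": [0, 0.1, 0.5], "roll": 0}
    - {"hand": -0.4, "slide": [0, 0, 0.4], "roll": 0}
    - {"hand": -0.4, "slide": [0, 0, 0], "roll": 0}
    - {"hand": -0.4, "slide": [0, 0, 0], "roll": 0}
    - {"hand": -0.4, "slide": [0, 0, 0], "roll": 0}

```text
t: 56.33
tool_pos: [0.4594, -0.4336, -0.0334]
ee_rot: [-0.0, -0.054, 0.999, 0.0]
contact_force: [0.6, -0.1, -0.8]
grip_width: 0.0254
```

Emit:
arm_command:
  series:
    - {"hand": -1, "slide": [0, 0, 0], "roll": 0}
    - {"hand": -1, "slide": [0, 0, 0], "roll": 0}
    - {"hand": -1, "slide": [0, 0, 0], "roll": 0}
    - {"hand": -1, "slide": [0, 0, 0], "roll": 0}
    - {"hand": -1, "slide": [0, 0, 0], "roll": 0}

```text
t: 56.75
tool_pos: [0.4597, -0.434, -0.0329]
ee_rot: [0.0, -0.054, 0.999, -0.0]
contact_force: [1.6, 0.1, 2.5]
grip_width: 0.0122
```

```bash
python3 go.py .4598 -.4336 -.0326 186.2
```

```text
t=56.75 p=[ 0.4597 -0.434  -0.0329] phi=-173.86 f=[1.6 0.1 2.5] w=0.0122 j6=-0.99
roll -0.06 (0.0 rows) slide cm x -0.02 y 0.04 z -0.03  (0.0 rows)
```

Emit:
arm_command:
  series:
    - {"hand": -1, "slide": [0, 0, -2], "roll": 0}
    - {"hand": -1, "slide": [0, 0, -3], "roll": 0}
    - {"hand": -1, "slide": [0, 0, -3.5], "roll": -5}
    - {"hand": -1, "slide": [0, 0, -3.5], "roll": -7}
    - {"hand": -1, "slide": [0, 0, 0], "roll": -7}
    - {"hand": -1, "slide": [0, 0, 0], "roll": -7}
    - {"hand": -1, "slide": [0, 0, 0], "roll": -7}
    - {"hand": -1, "slide": [0, 0, 0], "roll": -7}

```text
t: 57.42
tool_pos: [0.4594, -0.4336, 0.0869]
ee_rot: [0.0, -0.395, 0.919, 0.0]
contact_force: [-0.4, 1.6, -1.0]
grip_width: 0.0123
```

Emit:
arm_command:
  series:
    - {"hand": -1, "slide": [0, 0, 0], "roll": -7}
    - {"hand": -1, "slide": [0, 0, 0], "roll": -7}
    - {"hand": -1, "slide": [0, 0, 0], "roll": -7}
    - {"hand": -1, "slide": [0, 0, 0], "roll": -7}
    - {"hand": -1, "slide": [0, 0, 0], "roll": -7}
    - {"hand": -1, "slide": [0, 0, 0], "roll": -7}
    - {"hand": -1, "slide": [0, 0, 0], "roll": -7}
    - {"hand": -1, "slide": [0, 0, 0], "roll": -7}

```text
t: 58.08
tool_pos: [0.4592, -0.4334, 0.0863]
ee_rot: [-0.0, 0.78, -0.626, -0.0]
contact_force: [-0.3, 0.1, -1.0]
grip_width: 0.012
```

Emit:
arm_command:
  series:
    - {"hand": -1, "slide": [0, 0, 0], "roll": -7}
    - {"hand": -1, "slide": [0, 0, 0], "roll": -7}
    - {"hand": -1, "slide": [0, 0, 0], "roll": -7}
    - {"hand": -1, "slide": [0, 0, 0], "roll": -7}
    - {"hand": -1, "slide": [0, 0, 0], "roll": -7}
    - {"hand": -1, "slide": [0, 0, 0], "roll": -7}
    - {"hand": -1, "slide": [0, 0, 0], "roll": -7}
    - {"hand": -1, "slide": [0, 0, 0], "roll": 0}

```text
t: 58.75
tool_pos: [0.5301, -0.3561, 0.0864]
ee_rot: [0.035, 0.943, -0.332, -0.02]
contact_force: [0.2, -1.1, -0.4]
grip_width: 0.0117
```

```bash
python3 go.py .42 -.1 .085 351.9;python3 go.py .456 .305 .085 351.9;  python3 -c "
from h import *
d,_=wshot('w55.png')"
```

```text
t=58.75 p=[ 0.5301 -0.3561  0.0864] phi=-38.79 f=[ 0.2 -1.1 -0.4] w=0.0117 j6=-3.14
roll -30.69 (4.3 rows) slide cm x -14.51 y -23.81 z 0.14  (6.7 rows)
t=58.75 p=[ 0.5301 -0.3561  0.0864] phi=-38.79 f=[ 0.2 -1.1 -0.4] w=0.0117 j6=-3.14
roll -30.69 (4.3 rows) slide cm x -16.65 y -64.41 z 0.14  (16.0 rows)
```

View pics/w55.png

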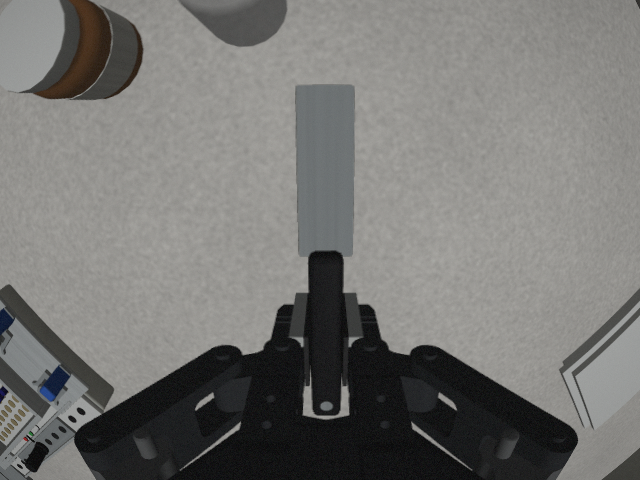

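```bash
python3 -c "
from h import *
s=telemetry.sense();print(s['joint_positions'],s['qd']);print(pose(s)[0].round(3))"
```

```text
[-0.67929665  0.50259026  0.05473542  1.13693126 -0.07951943 -3.14060904] [-0.06109148 -0.00567045 -0.00795435 -0.00715687 -0.01728576  0.00052023]
[[ 0.777 -0.626 -0.061]
 [-0.629 -0.776 -0.053]
 [-0.014  0.079 -0.997]]
```

Emit:
arm_command:
  series:
    - {"hand": -1, "slide": [0, 0, 0], "roll": 7}
    - {"hand": -1, "slide": [0, 0, 0], "roll": 7}
    - {"hand": -1, "slide": [0, 0, 0], "roll": 0}

```text
t: 59.05
tool_pos: [0.5261, -0.3618, 0.0866]
ee_rot: [0.038, 0.892, -0.45, -0.015]
contact_force: [0.0, 0.0, -0.4]
grip_width: 0.012
```

```bash
python3 go.py .42 -.1 .085 320;python3 -c "
from h import *
s=telemetry.sense();print(s['joint_positions'],s['qd']);print(pose(s)[0].round(3))"
```

```text
t=59.05 p=[ 0.5261 -0.3618  0.0866] phi=-53.48 f=[ 0.   0.  -0.4] w=0.0120 j6=-2.89
roll -13.48 (1.9 rows) slide cm x -24.95 y -13.23 z 0.16  (6.8 rows)
[-0.68585309  0.50188217  0.05416743  1.1365408  -0.08011969 -2.8932    ] [-0.00551109 -0.00112914  0.00253903  0.00036846 -0.00144699 -0.18688916]
[[ 0.595 -0.801 -0.061]
 [-0.804 -0.593 -0.053]
 [ 0.007  0.081 -0.997]]
```

```bash
cat > go2.py <<'E'
import sys
from h import *
x,y,z,phi=map(float,sys.argv[1:5])
s=telemetry.sense();R,p=pose(s)
cur=np.degrees(np.arctan2(R[1,0],R[0,0]))
roll=-(((phi-cur)+180)%360-180)
R2=R@Ro.from_euler('z',roll,degrees=True).as_matrix()
D=np.array([x,y,z])-p
print(f"t={s['t']:.2f} p={np.round(p,4)} phi={cur:.2f} f={np.round(s['contact_force'],1)} w={s['grip_width']:.4f} j6={s['joint_positions'][5]:.2f}")
print('no roll slide cm',(R.T@D*100).round(2),' roll',round(roll,2),'then slide',(R2.T@D*100).round(2),'x axis',R[:,0].round(3),'phi after',np.degrees(np.arctan2(R2[1,0],R2[0,0])).round(2))
E
python3 go2.py .42 -.0 .086 351.9
```

```text
t=59.05 p=[ 0.5261 -0.3618  0.0866] phi=-53.48 f=[ 0.   0.  -0.4] w=0.0120 j6=-2.89
no roll slide cm [-35.39 -12.95  -1.22]  roll -45.38 then slide [-15.64 -34.28  -1.22] x axis [ 0.595 -0.804  0.007] phi after -8.21
```

Emit:
arm_command:
  series:
    - {"hand": -1, "slide": [-3.5, -1.3, -0.12], "roll": 0}
    - {"hand": -1, "slide": [-3.5, -1.3, -0.12], "roll": 0}
    - {"hand": -1, "slide": [-3.5, -1.3, -0.12], "roll": 0}
    - {"hand": -1, "slide": [-3.5, -1.3, -0.12], "roll": 0}
    - {"hand": -1, "slide": [-3.5, -1.3, -0.12], "roll": 0}
    - {"hand": -1, "slide": [-3.5, -1.3, -0.12], "roll": 0}
    - {"hand": -1, "slide": [-3.5, -1.3, -0.12], "roll": 0}
    - {"hand": -1, "slide": [-3.5, -1.3, -0.12], "roll": 0}

```text
t: 59.72
tool_pos: [0.4418, -0.0739, 0.0862]
ee_rot: [0.038, 0.894, -0.447, -0.015]
contact_force: [0.2, 0.6, -0.1]
grip_width: 0.0119
```

Emit:
arm_command:
  series:
    - {"hand": -1, "slide": [-3.5, -1.3, -0.12], "roll": 0}
    - {"hand": -1, "slide": [-3.5, -1.3, -0.12], "roll": 0}
    - {"hand": -1, "slide": [0, 0, 0], "roll": -6.5}
    - {"hand": -1, "slide": [0, 0, 0], "roll": -6.5}
    - {"hand": -1, "slide": [0, 0, 0], "roll": -6.5}
    - {"hand": -1, "slide": [0, 0, 0], "roll": -6.5}
    - {"hand": -1, "slide": [0, 0, 0], "roll": -6.5}
    - {"hand": -1, "slide": [0, 0, 0], "roll": -6.5}

```text
t: 60.38
tool_pos: [0.4218, -0.0035, 0.0861]
ee_rot: [0.03, 0.992, -0.12, -0.027]
contact_force: [-0.4, -0.0, -0.4]
grip_width: 0.0122
```

```bash
python3 go2.py .456 .305 .086 351.9;python3 -c "
from h import *
s=telemetry.sense();print(s['joint_positions']);print(pose(s)[0].round(3))"
```

```text
t=60.38 p=[ 0.4218 -0.0035  0.0861] phi=-13.89 f=[-0.4 -0.  -0.4] w=0.0122 j6=-3.05
no roll slide cm [ -4.08 -30.71  -1.86]  roll -5.79 then slide [ -0.96 -30.97  -1.86] x axis [ 0.97  -0.24  -0.046] phi after -8.11
[-0.14911056  0.14210183 -0.46133234  1.0191443  -0.06225895 -3.04811216]
[[ 0.97  -0.237 -0.06 ]
 [-0.24  -0.969 -0.054]
 [-0.046  0.067 -0.997]]
```

Emit:
arm_command:
  series:
    - {"hand": -1, "slide": [-0.5, -3.8, -0.23], "roll": 0}
    - {"hand": -1, "slide": [-0.5, -3.8, -0.23], "roll": 0}
    - {"hand": -1, "slide": [-0.5, -3.8, -0.23], "roll": 0}
    - {"hand": -1, "slide": [-0.5, -3.8, -0.23], "roll": 0}
    - {"hand": -1, "slide": [-0.5, -3.8, -0.23], "roll": 0}
    - {"hand": -1, "slide": [-0.5, -3.8, -0.23], "roll": 0}
    - {"hand": -1, "slide": [-0.5, -3.8, -0.23], "roll": -5.8}
    - {"hand": -1, "slide": [0, 0, 0], "roll": 0}

```text
t: 61.05
tool_pos: [0.4555, 0.2692, 0.0857]
ee_rot: [0.027, 0.997, -0.068, -0.027]
contact_force: [0.6, -1.4, -0.1]
grip_width: 0.0118
```

```bash
python3 go2.py .456 .305 .03 351.9;python3 -c "
from h import *
d,_=wshot('w56.png')"
```

```text
t=61.05 p=[0.4555 0.2692 0.0857] phi=-7.89 f=[ 0.6 -1.4 -0.1] w=0.0118 j6=-2.61
no roll slide cm [-0.16 -3.87  5.37]  roll 0.21 then slide [-0.17 -3.87  5.37] x axis [ 0.989 -0.137 -0.051] phi after -8.1
```

View pics/w56.png

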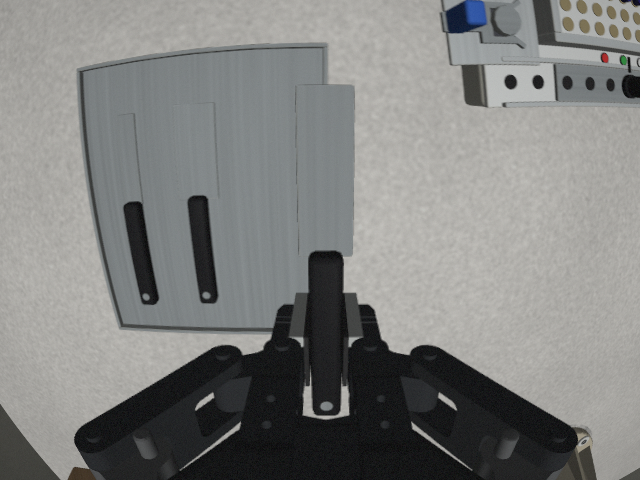

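Emit:
arm_command:
  series:
    - {"hand": -1, "slide": [-0.1, -2, 0], "roll": 0.2}
    - {"hand": -1, "slide": [0, -1.9, 0], "roll": 0}
    - {"hand": -1, "slide": [0, 0, 2.5], "roll": 0}
    - {"hand": -1, "slide": [0, 0, 2.5], "roll": 0}
    - {"hand": -1, "slide": [0, 0, 1.5], "roll": 0}
    - {"hand": -1, "slide": [0, 0, 1.5], "roll": 0}
    - {"hand": -1, "slide": [0, 0, 0], "roll": 0}
    - {"hand": -1, "slide": [0, 0, 0], "roll": 0}

```text
t: 61.77
tool_pos: [0.4534, 0.2964, 0.0032]
ee_rot: [0.03, 0.996, -0.076, -0.029]
contact_force: [0.1, -0.1, -0.4]
grip_width: 0.012
```

Emit:
arm_command:
  series:
    - {"hand": -1, "slide": [0, 0, 0], "roll": 0}
    - {"hand": -1, "slide": [0, 0, 0], "roll": 0}

```text
t: 61.93
tool_pos: [0.4552, 0.2981, 0.005]
ee_rot: [0.029, 0.996, -0.076, -0.027]
contact_force: [0.3, 0.2, 0.1]
grip_width: 0.012
```

```bash
python3 go2.py .456 .305 -.0235 351.9;python3 -c "
from h import *
d,_=wshot('w57.png')"
```

```text
t=61.93 p=[0.4552 0.2981 0.005 ] phi=-8.79 f=[0.3 0.2 0.1] w=0.0120 j6=-2.54
no roll slide cm [ 0.11 -0.86  2.8 ]  roll -0.69 then slide [ 0.12 -0.86  2.8 ] x axis [ 0.987 -0.153 -0.05 ] phi after -8.1
```

View pics/w57.png

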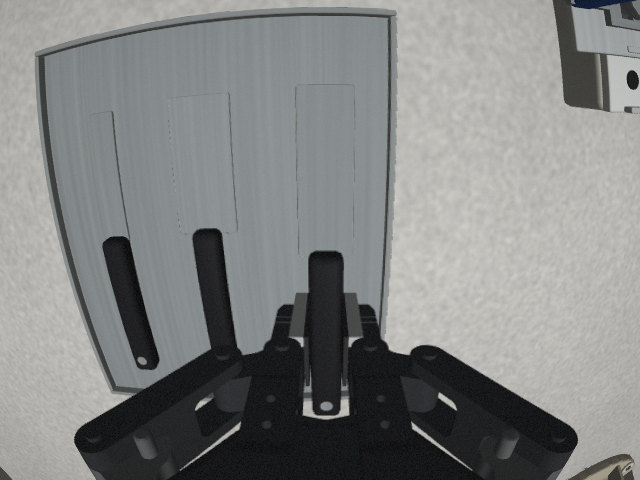

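Emit:
arm_command:
  series:
    - {"hand": -1, "slide": [0.1, -0.8, 0], "roll": -0.7}
    - {"hand": -1, "slide": [0, 0, 1], "roll": 0}
    - {"hand": -1, "slide": [0, 0, 0.8], "roll": 0}
    - {"hand": -1, "slide": [0, 0, 0.4], "roll": 0}
    - {"hand": -1, "slide": [0, 0, 0], "roll": 0}
    - {"hand": -1, "slide": [0, 0, 0], "roll": 0}
    - {"hand": -1, "slide": [0, 0, 0], "roll": 0}

```text
t: 62.57
tool_pos: [0.4547, 0.3047, -0.0189]
ee_rot: [0.029, 0.997, -0.069, -0.028]
contact_force: [-0.1, -0.1, -0.9]
grip_width: 0.0121
```

```bash
python3 go2.py .456 .305 -.0245 351.9
```

```text
t=62.57 p=[ 0.4547  0.3047 -0.0189] phi=-8.07 f=[-0.1 -0.1 -0.9] w=0.0121 j6=-2.54
no roll slide cm [ 0.15 -0.08  0.54]  roll 0.03 then slide [ 0.15 -0.08  0.54] x axis [ 0.989 -0.14  -0.053] phi after -8.1
```

Emit:
arm_command:
  series:
    - {"hand": -1, "slide": [0, 0, 0.2], "roll": 0}
    - {"hand": -1, "slide": [0, 0, 0.2], "roll": 0}
    - {"hand": -1, "slide": [0, 0, 0.2], "roll": 0}
    - {"hand": -1, "slide": [0, 0, 0], "roll": 0}
    - {"hand": -1, "slide": [0, 0, 0], "roll": 0}
    - {"hand": -1, "slide": [0, 0, 0], "roll": 0}

```text
t: 63.07
tool_pos: [0.4545, 0.3044, -0.0248]
ee_rot: [0.029, 0.997, -0.07, -0.028]
contact_force: [-0.5, -1.2, -0.5]
grip_width: 0.0119
```

```bash
python3 go2.py .456 .305 -.0245 351.9
```

```text
t=63.07 p=[ 0.4545  0.3044 -0.0248] phi=-8.07 f=[-0.5 -1.2 -0.5] w=0.0119 j6=-2.54
no roll slide cm [ 0.14 -0.08 -0.04]  roll 0.03 then slide [ 0.14 -0.08 -0.04] x axis [ 0.989 -0.14  -0.052] phi after -8.1
```

Emit:
arm_command:
  series:
    - {"hand": -1, "slide": [0, 0, 0.15], "roll": 0}
    - {"hand": -1, "slide": [0, 0, 0.1], "roll": 0}
    - {"hand": -1, "slide": [0, 0, 0], "roll": 0}
    - {"hand": -1, "slide": [0, 0, 0], "roll": 0}

```text
t: 63.4
tool_pos: [0.4545, 0.3045, -0.0269]
ee_rot: [0.029, 0.997, -0.069, -0.028]
contact_force: [-1.3, 0.5, 3.5]
grip_width: 0.0119
```

```bash
python3 go2.py .456 .305 -.0245 351.9
```

```text
t=63.40 p=[ 0.4545  0.3045 -0.0269] phi=-8.06 f=[-1.3  0.5  3.5] w=0.0119 j6=-2.54
no roll slide cm [ 0.13 -0.06 -0.25]  roll 0.04 then slide [ 0.13 -0.06 -0.25] x axis [ 0.989 -0.14  -0.052] phi after -8.1
```

Emit:
arm_command:
  series:
    - {"hand": -0.4, "slide": [0, 0, 0], "roll": 0}
    - {"hand": -0.4, "slide": [0, 0, 0], "roll": 0}
    - {"hand": -0.4, "slide": [0, 0, 0], "roll": 0}
    - {"hand": -0.4, "slide": [0, 0, -1], "roll": 0}
    - {"hand": -0.4, "slide": [0, 0, -2], "roll": 0}
    - {"hand": -0.4, "slide": [0, 0, -3.5], "roll": 0}
    - {"hand": -0.4, "slide": [0, 0, -3.5], "roll": 0}
    - {"hand": -0.4, "slide": [0, 0, -3.5], "roll": 0}

```text
t: 64.07
tool_pos: [0.4621, 0.3114, 0.1092]
ee_rot: [0.029, 0.997, -0.07, -0.029]
contact_force: [0.2, 1.1, 0.3]
grip_width: 0.0261
```

Emit:
arm_command:
  series:
    - {"hand": -0.2, "slide": [0, 0, -3], "roll": 0}
    - {"hand": -0.2, "slide": [-3.5, 0, -1], "roll": 0}
    - {"hand": -0.2, "slide": [-3.5, 0, -1], "roll": 0}
    - {"hand": -0.2, "slide": [0, 0, 0], "roll": 0}
    - {"hand": -0.2, "slide": [0, 0, 0], "roll": 0}

```text
t: 64.48
tool_pos: [0.3956, 0.3247, 0.1626]
ee_rot: [0.028, 0.997, -0.068, -0.027]
contact_force: [0.5, -0.1, -0.4]
grip_width: 0.034
```

```bash
python3 go2.py .456 .305 -.0245 351.9;python3 -c "
from h import *
d,_=wshot('w58.png');shot('top','top5.png');shot('scene','sc5.png')
crop('top5.png','top5a.png',140,170,400,330,3);crop('sc5.png','sc5a.png',210,90,460,300,3)"
```

```text
t=64.48 p=[0.3956 0.3247 0.1626] phi=-7.95 f=[ 0.5 -0.1 -0.4] w=0.0340 j6=-2.46
no roll slide cm [ 7.19  0.   18.4 ]  roll 0.15 then slide [ 7.19e+00 -1.00e-02  1.84e+01] x axis [ 0.989 -0.138 -0.05 ] phi after -8.1
```

View pics/w58.png

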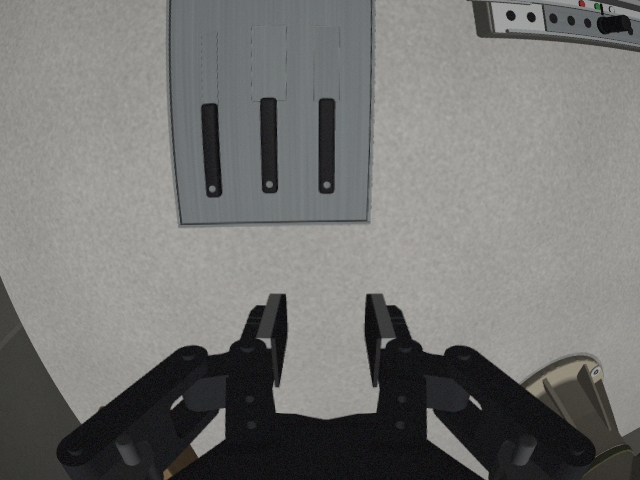

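View pics/top5a.png

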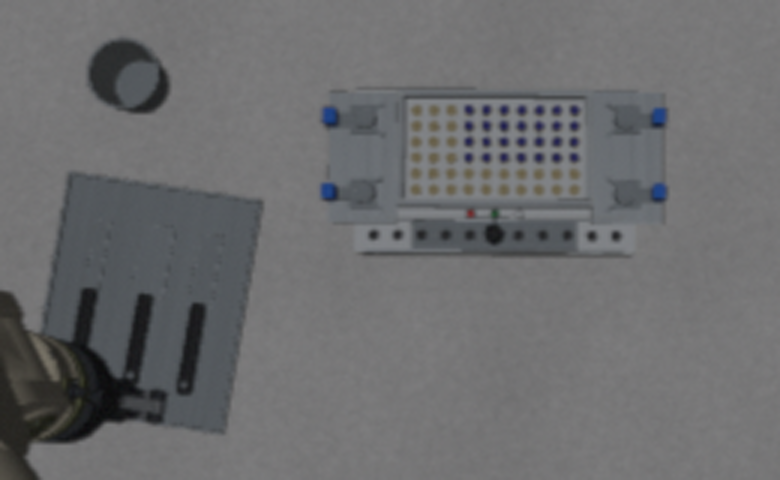

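View pics/sc5a.png

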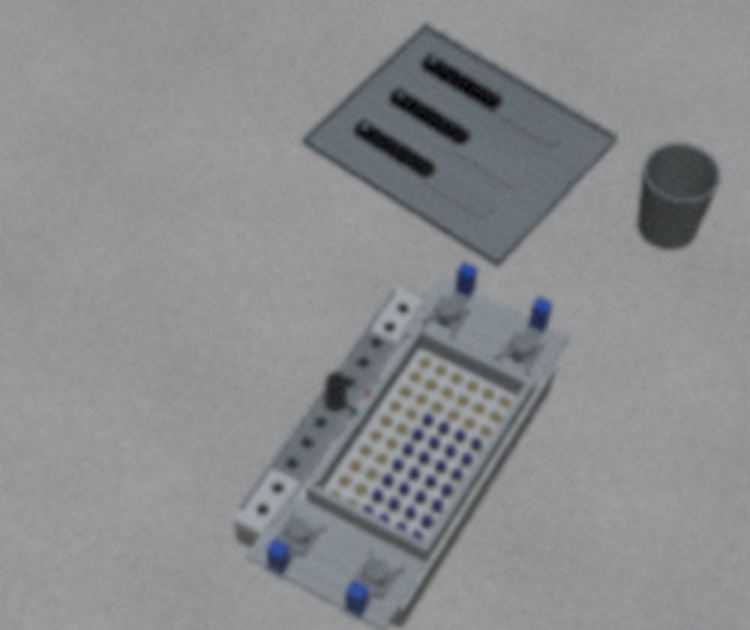

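```bash
python3 -c "
from rig import finish_job; print(finish_job())"
```

```text
the job is handed in; nothing more can be done
None
```

The job is done and handed in at about 65 s of the 208 s allowed.

- **Lock:** I slid it by its knob 22 mm to the middle stop. After release, and again in the last images, the pointer stood on the green dot and the red stop was clear.
- **Clips:** All four were pushed on to their studs until they hit a firm stop at about 13–19 N, and the pictures show each neck behind its nibs. After release I confirmed clips 1–3 close up. Clip 4 I saw only in a blurred wrist picture and in the overviews, where it matches the others.
- **Spatulas:** All three were present and now lie flat in the tray along its length, with the handles at the end nearest the robot. One had been knocked aside mid-run, so I measured it again before picking it up. The jar, beaker and bottle were not touched.

Checks that disagreed or went wrong:
- **Fingertip position:** The real fingertips sat roughly 33–40 mm short of the reported TCP. The first grasp at the knob therefore closed on air, and I worked from measured heights after that.
- **Camera offset:** The top camera and the wrist camera differed by about 4 mm, so I used the wrist camera.
- **Joint limit:** While I turned the last spatula, joint 6 reached its limit. It read −3.1406 rad against the stated −3.14, so this could count as passing its range. The tool kept a tilt of about 4.6° from then on. I set the spatula down under light contact and it settled flat.

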